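# Load tile strips into a spring dispenser and sort out the batten

### The job

Sort the offcuts: load the two tile strips into the leaning spring dispenser one at a time: enter each square to the slanted well, not skewed, so that its edges do not chip, and press it down gently, without cracking it, until the catches snap over it and it stays down by itself before you bring the other. Lay the wooden batten in the open tub, and leave everything else on the bench where it is.

Things in the scene. Friction and masses are not known exactly. Their poses are not given: they have to be found in the camera images.
- mouth (a point): spring dispenser for tile strips, fixed: an aluminium well leaning 32 degrees towards the robot and somewhat to the left. Point: centre of its mouth, 110 mm above the bench. z: out along the well's axis (32 degrees off vertical); y: level, along the 124 mm length; x: along the 64 mm width, rising away from the robot. The two long sides are open over the middle 68 mm, 74 mm deep, for fingers; rim flares 10 mm out, 8 mm up
- end_l (a point): middle of the well's rim at its +y end. In each end wall below here sits a sprung catch sticking 6 mm into the well, sloped on top, flat below. Their undersides lie 20 to 36 mm below the mouth plane: set anew at each start, not reported, to be felt. A strip pressed down past them stays under them when let go; if not pressed far enough it springs back up some 15 mm
- end_r (a point): middle of the rim at the -y end, with the same catch. A strip laid in the mouth (60 mm side along x, 120 mm along y) rests on platform or catches. To get it past both catches press its centre along the well's axis with the shut fingers, about 9 to 18 N; the next strip goes on top and sinks the pile 12 mm more. Over 40 N on strips or platform cracks them; entering over 11 degrees askew chips them
- well_floor (a point): centre of the well's floor, 74 mm below the mouth. Above it a black spring platform slides along the axis and carries the pile: at rest its top is 12 mm above the catches' undersides; it sinks 38 mm (spring 3 N at rest, 10 N there), then meets a rubber cushion (14 N, rising to 29 N over 3 mm) and a hard stop. So with two strips in only 2 mm of soft travel remain after the snap, with one strip 14 mm
- tile_a_c (a point): tile strip; told apart from the batten by shape: a flat plain unglazed tile strip, 60 mm wide (its x), 120 mm long (its y), 12 mm thick (its z), 0.15 to 0.25 kg, lying flat on the bench; this point is its centre, half-way up. Both tile strips are alike and either may go first
- tile_b_c (a point): the other tile strip; told apart from the batten by shape: a flat plain unglazed tile strip, 60 mm wide (its x), 120 mm long (its y), 12 mm thick (its z), 0.15 to 0.25 kg, lying flat on the bench; this point is its centre, half-way up. Both tile strips are alike and either may go first
- batten_c (a point): short wooden batten offcut, 26 mm wide (its x), 110 mm long (its y), 20 mm thick (its z), 30 to 50 g, lying flat on the bench; this point is its centre, half-way up
- tub: open plastic tub without its lid, fixed, 130 mm (its x) by 180 mm (its y) outside, 50 mm tall, walls and floor 4 mm thick; origin at the centre of its underside on the bench. Empty at the start
- jar: bystander, to be left alone: small glass jar with a metal cap, 60 mm across, 75 mm tall; origin at its underside
- hook: bystander, to be left alone: black plastic hanger hook, a flat bent rod about 90 mm long, lying flat, 8 mm thick; origin at its underside
- brush: bystander, to be left alone: wooden handled brush, 200 mm long, lying flat; origin at its underside
- dipper: bystander, to be left alone: orange dipper, a 64 mm wide, 42 mm tall cup with a handle of 100 mm that reaches 55 mm up; origin at its underside
- glue: bystander, to be left alone: glue bottle, 56 mm across, 150 mm tall; origin at its underside
There are look-alikes about, which are no part of the job. Several things look just like the part that bears batten_c: the one meant starts nearest to the robot's base. What is shaped like the part that bears tile_b_c but purple or yellow is not meant.

How it is judged (in metres and radians):
On the way, in this order (a step that is already met when the one before it is completed fails the run):
1. one tile strip is snapped down in the dispenser and let go while the other is still away from it ((((x of tile_a_c in the frame of mouth between -0.006 and 0.006 m and y of tile_a_c in the frame of mouth between -0.006 and 0.006 m and z of tile_a_c in the frame of mouth below -0.0242 m and angle between the z axis of tile_a_c and the z axis of mouth, either way round below 0.1 rad) and contact force between the fingers and tile_a below 0.1 N and distance between tile_b_c and mouth above 0.09 m) or ((x of tile_b_c in the frame of mouth between -0.006 and 0.006 m and y of tile_b_c in the frame of mouth between -0.006 and 0.006 m and z of tile_b_c in the frame of mouth below -0.0242 m and angle between the z axis of tile_b_c and the z axis of mouth, either way round below 0.1 rad) and contact force between the fingers and tile_b below 0.1 N and distance between tile_a_c and mouth above 0.09 m))), for 0.3 s.
2. both tile strips are snapped down in the dispenser (x of tile_a_c in the frame of mouth between -0.006 and 0.006 m and y of tile_a_c in the frame of mouth between -0.006 and 0.006 m and z of each of tile_a_c, tile_b_c in the frame of mouth below -0.0242 m and angle between the z axis of each of tile_a_c, tile_b_c and the z axis of mouth, either way round below 0.1 rad and x of tile_b_c in the frame of mouth between -0.006 and 0.006 m and y of tile_b_c in the frame of mouth between -0.006 and 0.006 m), for 0.2 s.
At the end, for the whole second after the job is handed in: Both tile strips lie flat in the well, within 6 mm and 0.1 rad of its axis, centres over 24 mm below the mouth plane (held there by the catches); the batten lies in the open tub (centre within 60 by 85 mm of the tub's, under 45 mm high); all at rest (under 0.02 m/s) (all of step 2 and x of batten_c in the frame of tub between -0.06 and 0.06 m and y of batten_c in the frame of tub between -0.085 and 0.085 m and height (world z) of batten_c between 0 and 0.045 m and linear speed of each of tile_a, tile_b, batten below 0.02 m/s); the robot touches nothing.
It fails at once if a tile strip in the fingers touches the dispenser at its mouth while skewed by more than 0.2 rad (11 degrees) to the well ((angle between the z axis of tile_a_c and the z axis of mouth, either way round above 0.2 rad and z of tile_a_c in the frame of mouth above -0.002 m and distance between tile_a_c and mouth below 0.04 m and contact force between the fingers and tile_a above 0.5 N and contact force between any of dispenser, unit and tile_a above 0.5 N) or (angle between the z axis of tile_b_c and the z axis of mouth, either way round above 0.2 rad and z of tile_b_c in the frame of mouth above -0.002 m and distance between tile_b_c and mouth below 0.04 m and contact force between the fingers and tile_b above 0.5 N and contact force between any of dispenser, unit and tile_b above 0.5 N)).
It fails at once if a tile strip is pressed against the other or against the platform with more than 40 N (contact force between any of tile_a, platform and tile_b above 40 N or contact force between platform and tile_a above 40 N).
It fails at once if a bystander is moved by more than 30 mm (distance of any of jar, hook, brush, dipper, glue from where it was at the start of the episode above 0.03 m).
It also fails if it takes over 72 s, if anything falls off the work surface, if the arm or the gripper's body presses on something with over 40 N, if the wrist force passes 120 N, or if a joint passes its speed limit or range.

### The arm

A 6-joint arm with a two-finger parallel gripper is mounted at the origin on the work surface. World frame = base frame: x ahead of the robot, y to its left, z up, the work surface at z = 0. Lengths are in mm, angles in rad, forces in N, time in s.
With the tool pointing down it reaches from about 350 to 775 mm from the base axis. Payload 7.3 kg.
Tool frame: the origin (TCP) lies on the centre line of the jaws, within the pads' length; the fingertips stand 22 mm ahead of it and the grasp point (between the pads) lies 3 mm ahead of it; z points along the fingers, y is the direction in which the jaws open and shut (so a half turn about z gives the same grasp; the last joint's range is limited). The gripper opens to 92 mm and grips with 3 to 60 N. Pads are 19 mm wide; open, the fingers measure 130 mm over their backs; the gripper's body (75 mm by 190 mm) begins 47 mm behind the grasp point.
Start: joints at [-1.487, 0.342, 1.524, -0, 1.275, -0.146], TCP at [119.607, -511.211, 248.741] pointing down, gripper open.
Joint ranges: [-2.53, 2.53], [-0.77, 2.02], [0.04, 2.7], [-1, 4.14], [0.28, 2.66], [-3.11, 3.11]. Speed limits (rad/s): [2.57, 2.57, 3.14, 3.14, 3.14, 3.14].

### API

Orientations are given as [roll, pitch, yaw] about the fixed x, y, z axes, in that order (R = Rz(yaw) Ry(pitch) Rx(roll)).
In Python, from plant import bot gives the robot as it stands.
- The arm moves only by the tool play_rows, never from a script. Its argument "moves" is one flat list of numbers, 5 for each row, row after row: the closure in counts, from 0 (fully open) to 255 (shut), then the shift along the tool's x, y, z in mm, then the turn about the tool's z in degrees. A call has 1 to 8 rows; each row is the pose to reach, as a shift and turn from the pose commanded when the call began, along the tool's axes at that moment; what a row does not reach only later rows make up. A row lasts 1/12 s, in which the tool goes at most 41.7 mm and 7.16 degrees, less where a joint would pass 70% of its speed; a pose out of reach is approached as far as the arm can. A call with a gripper value outside its range is refused whole. The fingers move at their own pace and stop on an object; the grip force is fixed at half the most. Time passes only in rows, so rows that repeat a pose let the fingers close. It gives the time, the measured TCP pose, the force and the opening at its end, in the units of the state.
- bot.get_obs(): the state, without advancing time (a new reading comes with each control period).
- bot.capture(name): name is "scene" or "top" or "wrist"; returns a dict with "color" (400x640x3 uint8, red, green, blue), "fx", "fy", "cx", "cy" (pixels), "world_to_cam" (4x4, takes a point from world to camera coordinates); the wrist camera has in their place "T_tool_cam" (4x4, takes a point from camera to tool coordinates, whose origin is the TCP and whose axes are the flange's). Camera axes: x right, y down, z forward; pixel columns grow to the right and rows downward; lengths in mm; the calibration is good to about 2 mm. The wrist camera is an equidistant fisheye: a pixel r from the principal point sees the ray r / f radians off the axis. A picture is of the moment at which its call begins: read the wrist's pose just before it. There is no depth.
- bot.close_job(): hands the job in, once; it reports no verdict.
The state is a dict: "time": time; "joint_positions": joint angles; "dq": joint speeds; "tau": joint torques, N m; "tool_pos": TCP position; "tcp_rot": TCP orientation; "contact_force": force on the tool from outside, world axes, zero at the start; "moment": the same for the moment, N m; "grip_width": finger opening in mm.
Only numpy, scipy, OpenCV 4.12 (cv2) and the standard library are available. Lean on these libraries where they do the work, as an engineer would, in place of code of your own. Each camera call takes 0.05 s, during which the arm holds its last target.

## Working session

There is one attempt and no reset: what is moved stays moved. The work goes in short steps, Python scripts to look and compute and a tool call to move; the robot and the scene stay as the last step left them, time stands still between calls to the robot, and variables do not carry over. Pictures are saved under pics/ and viewed, and the job is handed in when it is done.

Besides the shell and the picture viewer there is one more tool, called after "Emit:" by a JSON object that holds its "method" and its "body", one argument or row to a line. play_rows: Moves the arm, as the interface text tells. Its arguments: {"type":"object","properties":{"moves":{"type":"array","items":{"type":"number"}}},"required":["moves"]}

```bash
mkdir -p pics; ls; python3 - <<'E'
from plant import bot
import cv2,numpy as np
print(bot.get_obs())
for n in ["scene","top","wrist"]:
    c=bot.capture(n); cv2.imwrite(f"pics/{n}0.png",c["color"][:,:,::-1])
    np.set_printoptions(suppress=True,precision=4)
    print(n,c["fx"],c["fy"],c["cx"],c["cy"]); print(c.get("world_to_cam",c.get("T_tool_cam")))
E
```

```text
pics
{'time': 0.0, 'joint_positions': array([-1.48703659e+00,  3.42700698e-01,  1.52499229e+00, -7.11781994e-06,
        1.27534800e+00, -1.46027036e-01]), 'dq': array([-0.00160094,  0.00012102, -0.00049216,  0.00157644, -0.00211347,
        0.00083285]), 'tau': array([ 6.48721107e-04, -4.31244063e+01, -2.44215757e+01,  7.18913111e-02,
        5.58936386e-02, -1.33045824e-04]), 'tool_pos': array([ 119.55556689, -510.84760251,  248.06497864]), 'tcp_rot': array([-3.14015875e+00, -2.04010125e-04,  2.29788702e-01]), 'contact_force': array([-0.1873955 ,  0.07898919, -0.24365163]), 'moment': array([-0.00020622, -0.00743587, -0.02786012]), 'grip_width': 91.73824736993069}
scene 362.33331217667006 362.33331217667006 316.64799885811954 197.95245519143003
[[  -0.8089    0.5878   -0.0128  409.6978]
 [   0.4658    0.6273   -0.6241 -180.7223]
 [  -0.3588   -0.5108   -0.7813 1446.5478]
 [   0.        0.        0.        1.    ]]
top 425.76081794513163 425.76081794513163 324.0356511061536 202.23026025039388
[[  -0.0023   -0.9998   -0.0195    1.4214]
 [  -0.9988    0.0032   -0.0479  481.1172]
 [   0.0479    0.0194   -0.9987 1226.4195]
 [   0.        0.        0.        1.    ]]
wrist 309.70691628693146 309.70691628693146 323.08259767737087 204.83628250668463
[[  -0.0002   -0.959    -0.2835   76.3942]
 [   1.       -0.0001   -0.0005    0.0687]
 [   0.0005   -0.2835    0.959  -136.2644]
 [   0.        0.        0.        1.    ]]
```

View pics/scene0.png

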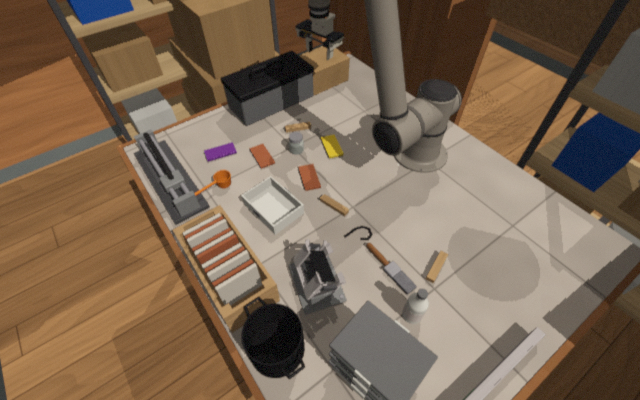

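View pics/top0.png

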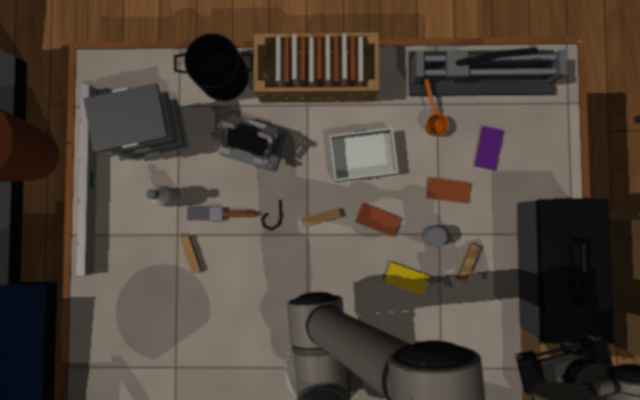

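View pics/wrist0.png

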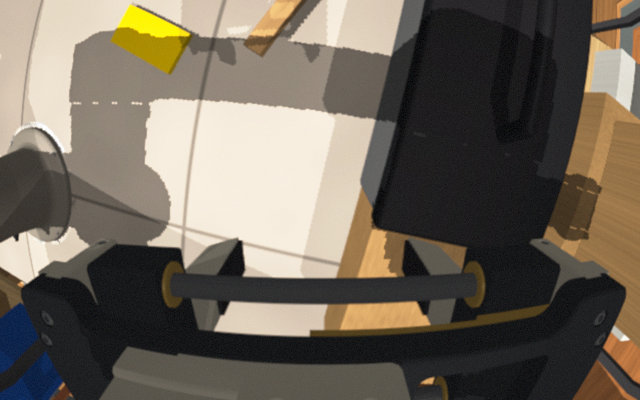

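```bash
cat > h.py <<'E'
import numpy as np,cv2
from plant import bot
np.set_printoptions(suppress=True,precision=2)
def cap(n):
    o=bot.get_obs(); c=bot.capture(n); c["obs"]=o; return c
def pix(c,P):
    q=c["world_to_cam"]@np.append(P,1.); return np.array([c["fx"]*q[0]/q[2]+c["cx"],c["fy"]*q[1]/q[2]+c["cy"]])
def ray(c,uv):
    W=np.linalg.inv(c["world_to_cam"]); d=W[:3,:3]@[(uv[0]-c["cx"])/c["fx"],(uv[1]-c["cy"])/c["fy"],1]
    return W[:3,3],d/np.linalg.norm(d)
def onz(c,uv,z):
    o,d=ray(c,uv); return o+d*(z-o[2])/d[2]
def tri(rs):
    A=np.zeros((3,3));b=np.zeros(3)
    for o,d in rs:
        M=np.eye(3)-np.outer(d,d);A+=M;b+=M@o
    p=np.linalg.solve(A,b); return p,[np.linalg.norm((np.eye(3)-np.outer(d,d))@(p-o)) for o,d in rs]
from scipy.spatial.transform import Rotation as Ro
def toolR(o): return Ro.from_euler('xyz',o["tcp_rot"]).as_matrix()
def wray(c,uv):
    o=c["obs"];R=toolR(o);T=c["T_tool_cam"]
    x=(uv[0]-c["cx"]);y=uv[1]-c["cy"];r=np.hypot(x,y);th=r/c["fx"]
    d=np.array([np.sin(th)*x/r,np.sin(th)*y/r,np.cos(th)]) if r>1e-9 else np.array([0,0,1.])
    return R@T[:3,3]+o["tool_pos"],R@T[:3,:3]@d
def wonz(c,uv,z):
    o,d=wray(c,uv);return o+d*(z-o[2])/d[2]
def wpix(c,P):
    o=c["obs"];R=toolR(o);T=c["T_tool_cam"];q=T[:3,:3].T@(R.T@(np.array(P)-o["tool_pos"])-T[:3,3])
    th=np.arctan2(np.hypot(q[0],q[1]),q[2]);s=c["fx"]*th/np.hypot(q[0],q[1]);return np.array([q[0]*s+c["cx"],q[1]*s+c["cy"]])
def hsvmask(img,lo,hi):
    return cv2.inRange(cv2.cvtColor(np.ascontiguousarray(img),cv2.COLOR_RGB2HSV),np.array(lo),np.array(hi))
E
python3 - <<'E'
from h import *
c=cap("top"); m=hsvmask(c["color"],(0,110,50),(14,255,255))
def show(m,tag,z,amin=150,amax=3000):
    cs,_=cv2.findContours(m,cv2.RETR_EXTERNAL,cv2.CHAIN_APPROX_NONE)
    for k in cs:
        if amin<cv2.contourArea(k)<amax:
            P=np.array([onz(c,p[0],z)[:2] for p in k],np.float32)
            r=cv2.minAreaRect(P); b=cv2.boxPoints(r)
            e0=b[1]-b[0];e1=b[2]-b[1];e=e0 if np.linalg.norm(e0)>np.linalg.norm(e1) else e1
            M=cv2.moments(k)
            print(tag,np.array([M['m10']/M['m00'],M['m01']/M['m00']]),"xy",np.array(r[0]),"size",np.array(r[1]),"yaw",np.degrees(np.arctan2(e[1],e[0]))%180)
show(m,"brick",12)
m=hsvmask(c["color"],(11,70,50),(22,200,255)); show(m,"wood",20)
cv2.imwrite("pics/top_big.png",cv2.resize(c["color"][80:280,160:520,::-1],(720,400),interpolation=cv2.INTER_CUBIC))
o=c["color"]
cv2.imwrite("pics/top_disp.png",cv2.resize(np.clip(o[95:195,180:330,::-1].astype(int)*2,0,255).astype(np.uint8),(780,520),interpolation=cv2.INTER_CUBIC))
c=cap("scene")
o=c["color"]
cv2.imwrite("pics/scene_disp.png",cv2.resize(np.clip(o[225:325,265:385,::-1].astype(int)*2,0,255).astype(np.uint8),(720,600),interpolation=cv2.INTER_CUBIC))
E
```

```text
brick [624.31 358.84] xy [  41.25 -846.77] size [41.16 78.46] yaw 92.60927
brick [377.87 219.44] xy [ 430.75 -155.66] size [120.37  58.67] yaw 68.0329
brick [447.93 189.91] xy [ 515.66 -358.56] size [121.08  58.8 ] yaw 82.62557
brick [ 35.57 193.6 ] xy [504.39 853.8 ] size [100.55  62.76] yaw 1.6904547
brick [ 52.52 187.99] xy [522.7  797.55] size [129.5   32.86] yaw 1.670688
brick [  4.31 139.54] xy [670.17 946.18] size [167.91  33.18] yaw 1.9882833
brick [435.14 116.4 ] xy [ 760.68 -329.51] size [169.35  69.94] yaw 0.5358664
brick [335.78  59.66] xy [904.55 -36.18] size [ 23.57 138.26] yaw 179.81854
brick [286.54  58.91] xy [905.98 108.73] size [138.52  17.83] yaw 0.128284
brick [302.51  57.43] xy [908.57  61.33] size [138.55  23.73] yaw 0.03134186
brick [352.13  56.36] xy [910.02 -83.25] size [138.41  22.26] yaw 1.6037189
brick [30.71 63.97] xy [894.08 872.37] size [284.98  52.23] yaw 20.720348
brick [ 7.86 20.57] xy [1025.88  953.77] size [90.55 42.83] yaw 1.8957692
wood [532.57 342.84] xy [  89.01 -605.98] size [103.12  66.79] yaw 88.6123
wood [628.89 343.9 ] xy [  93.72 -841.  ] size [ 82.95 145.87] yaw 177.87004
wood [468.97 261.25] xy [ 307.89 -411.57] size [ 34.9 113.1] yaw 156.76476
wood [190.53 254.28] xy [332.29 386.09] size [112.41  32.02] yaw 19.315512
wood [635.66 248.07] xy [ 344.53 -880.63] size [ 22.4  166.49] yaw 177.87007
wood [239.02 213.44] xy [448.84 244.87] size [96.   20.28] yaw 89.854866
wood [321.41 216.67] xy [438.97   7.87] size [ 28.16 114.08] yaw 104.91779
wood [ 34.95 195.81] xy [503.85 848.12] size [99.89 62.35] yaw 1.6904744
wood [ 52.6  188.67] xy [522.21 793.05] size [134.96  33.24] yaw 0.019796262
wood [ 54.86 121.92] xy [714.44 791.76] size [114.05  32.87] yaw 1.657353
wood [ 7.61 15.94] xy [1030.03  947.73] size [124.12  42.6 ] yaw 1.8955756
```

View pics/top_disp.png

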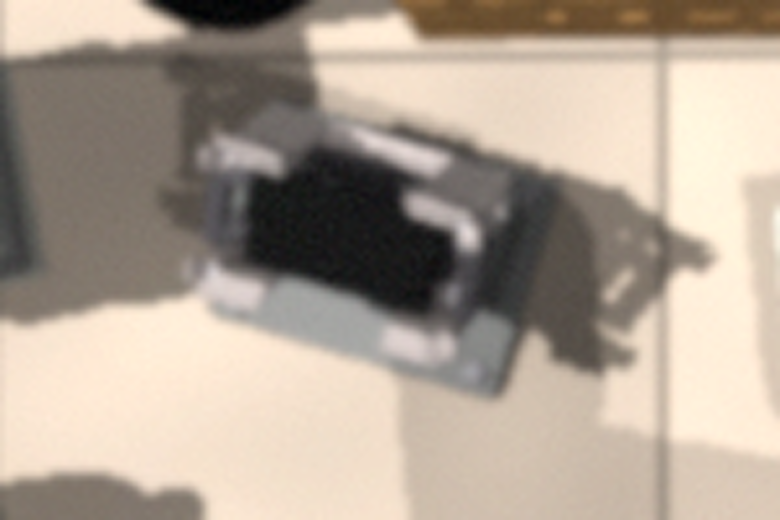

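View pics/scene_disp.png

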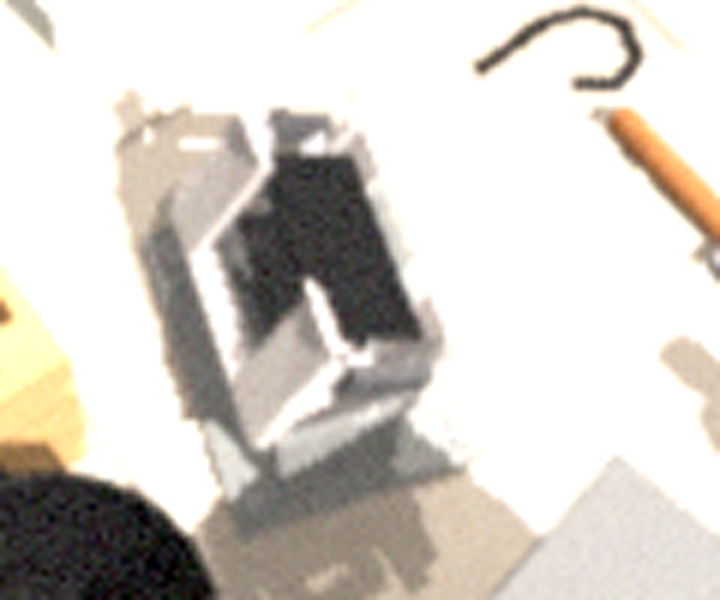

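View pics/top_big.png

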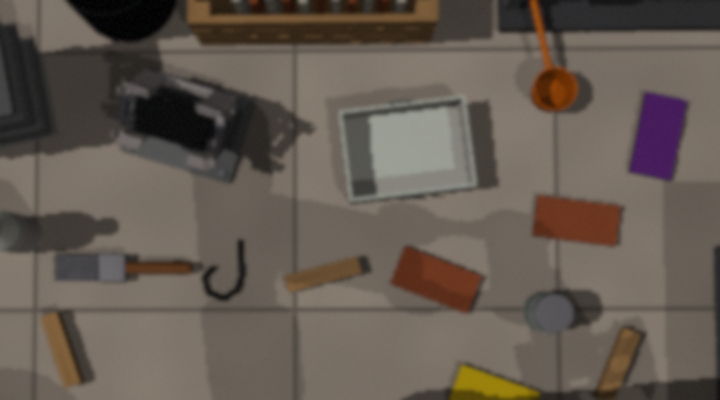

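Emit:
{"method": "play_rows", "body": {
  "moves": [0,40,-19,-5,-7,0,80,-38,-10,-14,0,120,-57,-15,-21,0,160,-76,-20,-28,0,200,-95,-25,-35,0,240,-115,-30,-42,0,280,-134,-40,-49,0,310,-148,-50,-55]
}}

```text
time: 0.92
tool_pos: [377.9, -303.2, 295.0]
tcp_rot: [-3.141, -0.0, 1.196]
contact_force: [1.0, -1.5, -0.2]
grip_width: 92.0
```

```bash
python3 - <<'E'
from h import *
o=bot.get_obs(); print(o["tool_pos"],np.degrees(o["tcp_rot"]),o["joint_positions"],o["time"])
c=cap("top")
# tub & dispenser rough
for uv in [(334,137),(394,129),(398,175),(333,180)]: print(onz(c,uv,50))
E
```

```text
[ 377.9  -303.16  295.04] [-179.94   -0.03   68.51] [-0.83  0.23  1.55 -0.    1.36 -0.46] 0.9167
[664.43 -29.34  50.  ]
[ 686.22 -199.25   50.  ]
[ 555.38 -209.16   50.  ]
[542.02 -26.1   50.  ]
```

Emit:
{"method": "play_rows", "body": {
  "moves": [0,-23,80,0,0,0,-46,160,0,0,0,-93,320,0,0,0,-93,320,0,0,0,-93,320,0,0,0,-116,400,0,0,0,-116,400,0,0,0,-116,400,0,0]
}}

```text
time: 1.63
tool_pos: [615.2, -492.5, 295.6]
tcp_rot: [-3.14, -0.001, 1.189]
contact_force: [1.7, -0.6, 0.9]
grip_width: 91.8
```

```bash
python3 - <<'E'
from h import *
o=bot.get_obs(); print(o["tool_pos"],np.degrees(o["tcp_rot"]),o["joint_positions"],o["time"])
E
```

```text
[ 615.22 -492.5   295.59] [-179.93   -0.03   68.13] [-0.77  0.94  0.32 -0.    1.88 -0.39] 1.6333
```

Emit:
{"method": "play_rows", "body": {
  "moves": [0,-23,80,0,0,0,-46,160,0,0,0,-46,160,0,0,0,-46,160,0,0,0,-46,160,0,0,0,-46,160,0,0]
}}

```text
time: 2.13
tool_pos: [653.4, -520.6, 259.8]
tcp_rot: [3.107, 0.011, 1.189]
contact_force: [-0.4, 0.4, -0.1]
grip_width: 91.9
```

```bash
python3 - <<'E'
from h import *
o=bot.get_obs(); print(o["tool_pos"],np.degrees(o["tcp_rot"]),o["joint_positions"],o["time"])
E
```

```text
[ 653.35 -520.62  259.83] [178.     0.63  68.15] [-0.77  1.12  0.04  0.    1.95 -0.38] 2.1333
```

Emit:
{"method": "play_rows", "body": {
  "moves": [0,-46,160,0,0,0,-92,320,0,0,0,-92,320,0,0,0,-92,320,0,0]
}}

```text
time: 2.47
tool_pos: [673.1, -534.2, 220.5]
tcp_rot: [3.078, 0.019, 1.189]
contact_force: [-0.4, 0.4, 0.5]
grip_width: 91.7
```

```bash
python3 - <<'E'
from h import *
o=bot.get_obs(); print(o["tool_pos"],np.degrees(o["tcp_rot"]),o["joint_positions"],o["time"]);print(toolR(o)[:,2])
E
```

```text
[ 673.09 -534.22  220.45] [176.34   1.11  68.13] [-0.76  1.17  0.04  0.01  1.87 -0.38] 2.4667
[ 0.05 -0.04 -1.  ]
```

Emit:
{"method": "play_rows", "body": {
  "moves": [0,11,-40,-20,0,0,23,-80,-40,0,0,34,-120,-40,0,0,34,-120,-40,0]
}}

```text
time: 2.8
tool_pos: [593.9, -473.7, 248.0]
tcp_rot: [3.077, 0.02, 1.189]
contact_force: [1.3, -0.7, 1.3]
grip_width: 92.2
```

```bash
python3 - <<'E'
from h import *
o=bot.get_obs(); print(o["tool_pos"],np.degrees(o["tcp_rot"]),o["joint_positions"],o["time"]);print(toolR(o)[:,2])
E
```

```text
[ 593.85 -473.67  247.99] [176.31   1.12  68.13] [-0.78  0.78  0.78  0.01  1.52 -0.4 ] 2.8
[ 0.05 -0.04 -1.  ]
```

```bash
cat > data.txt <<'E'
E
python3 - <<'E'
import numpy as np
from scipy.optimize import least_squares
D=[([-1.48703659,.342700698,1.52499229,0,1.275348,-.146],[119.556,-510.848,248.065]),
([-0.83,0.23,1.55,0,1.36,-.46],[377.9,-303.16,295.04]),
([-0.77,0.94,.32,0,1.88,-.39],[615.22,-492.5,295.59]),
([-0.77,1.12,.04,0,1.95,-.38],[653.35,-520.62,259.83]),
([-0.76,1.17,.04,.01,1.87,-.38],[673.09,-534.22,220.45]),
([-0.78,.78,.78,.01,1.52,-.4],[593.85,-473.67,247.99])]
def f(p,pr=0):
    h,L1,L2,d,r0=p;out=[]
    for q,x in D:
        r=np.hypot(x[0],x[1]);s=q[1]+q[2];t=s+q[4]
        out+=[r0+L1*np.sin(q[1])+L2*np.sin(s)+d*np.sin(t)-r, h+L1*np.cos(q[1])+L2*np.cos(s)+d*np.cos(t)-x[2]]
    return out
r=least_squares(f,[300,400,400,200,0]);print(r.x,np.round(r.fun,1))
E
```

```text
[ 86.20113282 548.42462269 419.51074086 234.43352458 -54.85818012] [ 5.6 -2.5 -3.6  3.6 -0.3  7.9 -4.6 -1.5 -2.3 -6.2  5.1 -1.4]
```

```bash
cat >> h.py <<'E'
def st():
    o=bot.get_obs(); R=toolR(o); t=R[:,2]
    with open("log.txt","a") as f: f.write(repr((o["joint_positions"].tolist(),o["tool_pos"].tolist(),o["tcp_rot"].tolist()))+"\n")
    print("t",round(o["time"],2),"pos",o["tool_pos"],"yaw",np.degrees(o["tcp_rot"][2]),"tilt",np.degrees(np.arccos(-t[2])),"dir",np.degrees(np.arctan2(t[1],t[0])),"q",o["joint_positions"],"F",o["contact_force"],"w",o["grip_width"])
    return o
def go(o,P):
    R=toolR(o); d=R.T@(np.array(P,float)-o["tool_pos"]); print("to",P,"shift",d,"rows",np.linalg.norm(d)/41.7)
    return d
E
python3 - <<'E'
from h import *
o=st(); go(o,[400,-315,220]); go(o,[260,-200,220]);go(o,[200,-160,220])
E
```

```text
t 2.8 pos [ 593.85 -473.67  247.99] yaw 68.1280058645057 tilt 3.8544729896560983 dir -38.8036933406721 q [-0.78  0.78  0.78  0.01  1.52 -0.4 ] F [ 1.29 -0.72  1.3 ] w 92.20408591065966
to [400, -315, 220] shift [  75.57 -240.22   11.09] rows 6.044767913714603
to [260, -200, 220] shift [ 130.12 -412.55   -1.09] rows 10.373886124077735
to [200, -160, 220] shift [ 144.89 -482.97   -5.92] rows 12.092864602207042
```

Emit:
{"method": "play_rows", "body": {
  "moves": [0,130,-412,0,0,0,130,-412,0,0,0,130,-412,0,0,0,130,-412,0,0,0,130,-412,0,0,0,130,-412,0,0,0,130,-412,0,0,0,130,-412,0,0]
}}

```text
time: 3.47
tool_pos: [337.4, -263.3, 227.4]
tcp_rot: [3.077, 0.02, 1.189]
contact_force: [-0.4, -1.0, 1.0]
grip_width: 92.0
```

```bash
python3 - <<'E'
from h import *
o=st(); go(o,[260,-210,220]);go(o,[200,-160,220])
E
```

```text
t 3.47 pos [ 337.38 -263.26  227.44] yaw 68.13795829811156 tilt 3.8864792074928216 dir -39.0721023446188 q [-0.85  0.15  1.85  0.01  1.07 -0.47] F [-0.4  -0.99  1.03] w 92.01480718019627
to [260, -210, 220] shift [ 20.76 -91.91   1.08] rows 2.2597849734442033
to [200, -160, 220] shift [  44.82 -166.03   -4.22] rows 4.125236342660867
```

Emit:
{"method": "play_rows", "body": {
  "moves": [0,45,-166,0,0,0,45,-166,0,0,0,45,-166,0,0,0,80,-300,0,0,0,80,-300,0,0,0,80,-300,0,0]
}}

```text
time: 3.97
tool_pos: [138.0, -113.8, 210.8]
tcp_rot: [3.078, 0.021, 1.192]
contact_force: [-2.5, -0.5, 1.7]
grip_width: 91.7
```

```bash
python3 - <<'E'
from h import *
o=st()
E
```

```text
t 3.97 pos [ 137.96 -113.81  210.78] yaw 68.28706795931062 tilt 3.844784839917265 dir -40.01142452424125 q [-1.19 -0.4   2.35  0.03  1.13 -0.83] F [-2.52 -0.47  1.67] w 91.68074022348574
```

```bash
cat > fit.py <<'E'
import numpy as np
from scipy.optimize import least_squares
from scipy.spatial.transform import Rotation as Ro
D=[eval(l) for l in open("log.txt")]
def Rz(a):return Ro.from_euler('z',a).as_matrix()
def Ry(a):return Ro.from_euler('y',a).as_matrix()
def fk(q,p):
    h,L1,L2,d,r0,e1,e2=p
    R=Rz(q[0]); x=np.array([0,0,h])+R@[r0,0,0]
    R=R@Ry(q[1]); x=x+R@[e1,0,L1]; R=R@Ry(q[2]); x=x+R@[e2,0,0]; R=R@Rz(q[3]); x=x+R@[0,0,L2]
    R=R@Ry(q[4]); x=x+R@[0,0,d]; R=R@Rz(q[5]); return x,R
E
python3 - <<'E'
from fit import *
# check orientation with candidate
for q,x,r in D:
    _,R=fk(q,[0]*7); Rm=Ro.from_euler('xyz',r).as_matrix(); print(np.round(R.T@Rm,3).tolist(), np.hypot(*x[:2]),np.arctan2(x[1],x[0])-q[0])
E
```

```text
[[0.0, -1.0, -0.0], [1.0, 0.0, 0.0], [0.0, -0.0, 1.0]] 759.6196889818306 0.10336075707604919
[[0.0, -1.0, -0.0], [1.0, 0.0, 0.0], [-0.0, -0.0, 1.0]] 427.9395114982928 0.18747517455105522
[[-0.0, -1.0, -0.0], [1.0, -0.0, -0.0], [0.0, -0.0, 1.0]] 178.84530786432998 0.5001856980564853
```

```bash
cat >> fit.py <<'E'
D.append(([-1.48703659,3.42700698e-01,1.52499229,-7.1e-6,1.275348,-1.46027036e-01],[119.55556689,-510.84760251,248.06497864],[-3.14015875,-2.04e-4,.229788702]))
def fk(q,p):
    h,L1,L2,d,yo=p
    R=Rz(q[0]); x=np.array([0,0,h])+R@[0,yo,0]
    R=R@Ry(q[1]); x=x+R@[0,0,L1]; R=R@Ry(q[2]); R=R@Rz(q[3]); x=x+R@[0,0,L2]
    R=R@Ry(q[4]); x=x+R@[0,0,d]; R=R@Rz(q[5]+np.pi/2); return x,R
def dofit():
    return least_squares(lambda p:np.concatenate([fk(q,p)[0]-x for q,x,r in D]),[300,400,400,200,79])
E
python3 - <<'E'
from fit import *
r=dofit();print(r.x,np.round(r.fun,1))
E
```

```text
[179.91949846 520.28753725 363.36864126 314.10204067  76.1762552 ] [-4.3  4.1 -4.7  5.2 -6.   2.  -0.5  2.3  1.2  0.  -2.8  1.5]
```

```bash
python3 - <<'E'
import numpy as np
h,L1,L2,d,yo=180,520,363,314,76
def ik(r,z,tilt):
    r=np.sqrt(r*r-yo*yo); t=np.radians(tilt)
    wr=r-d*np.sin(t); wz=z+d*np.cos(t)-h
    D=np.hypot(wr,wz); c=(D*D-L1*L1-L2*L2)/(2*L1*L2)
    if abs(c)>1: return None
    q3=np.arccos(c); q2=np.arctan2(wr,wz)-np.arctan2(L2*np.sin(q3),L1+L2*np.cos(q3))
    return np.round([q2,q3,np.pi-t-q2-q3],2)
for tilt in (0,10,20,32):
  for z in (60,150,300,450,600):
    print(tilt,z,[ (r,ik(r,z,tilt)) for r in (300,400,500,640,750)])
E
```

```text
0 60 [(300, array([0.21, 2.41, 0.52])), (400, array([0.35, 2.16, 0.63])), (500, array([0.49, 1.9 , 0.75])), (640, array([0.7 , 1.47, 0.98])), (750, array([0.9 , 1.04, 1.21]))]
0 150 [(300, array([0.03, 2.25, 0.86])), (400, array([0.21, 2.03, 0.9 ])), (500, array([0.38, 1.78, 0.99])), (640, array([0.62, 1.35, 1.17])), (750, array([0.84, 0.9 , 1.4 ]))]
0 300 [(300, array([-0.12,  1.92,  1.34])), (400, array([0.08, 1.73, 1.34])), (500, array([0.27, 1.49, 1.38])), (640, array([0.55, 1.04, 1.55])), (750, array([0.87, 0.43, 1.84]))]
0 450 [(300, array([-0.13,  1.51,  1.76])), (400, array([0.07, 1.32, 1.75])), (500, array([0.27, 1.06, 1.8 ])), (640, array([0.65, 0.43, 2.06])), (750, None)]
0 600 [(300, array([-0.01,  0.95,  2.2 ])), (400, array([0.21, 0.69, 2.24])), (500, None), (640, None), (750, None)]
10 60 [(300, array([0.14, 2.54, 0.28])), (400, array([0.29, 2.3 , 0.38])), (500, array([0.42, 2.05, 0.5 ])), (640, array([0.62, 1.65, 0.7 ])), (750, array([0.8 , 1.27, 0.9 ]))]
10 150 [(300, array([-0.07,  2.36,  0.68])), (400, array([0.12, 2.16, 0.69])), (500, array([0.29, 1.92, 0.75])), (
[... 1630 characters left out ...]
[-0.23,  2.64,  0.17])), (400, array([-0.  ,  2.47,  0.12])), (500, array([0.18, 2.26, 0.15])), (640, array([0.39, 1.91, 0.28])), (750, array([0.57, 1.6 , 0.42]))]
32 300 [(300, array([-0.46,  2.25,  0.79])), (400, array([-0.23,  2.13,  0.67])), (500, array([-0.02,  1.97,  0.64])), (640, array([0.24, 1.66, 0.68])), (750, array([0.45, 1.35, 0.78]))]
32 450 [(300, array([-0.46,  1.84,  1.21])), (400, array([-0.26,  1.74,  1.11])), (500, array([-0.07,  1.59,  1.06])), (640, array([0.21, 1.29, 1.09])), (750, array([0.44, 0.94, 1.2 ]))]
32 600 [(300, array([-0.35,  1.35,  1.59])), (400, array([-0.18,  1.25,  1.51])), (500, array([0.01, 1.08, 1.49])), (640, array([0.31, 0.7 , 1.57])), (750, None)]
```

```bash
python3 - <<'E'
from h import *
o=st(); go(o,[439,8,100]);go(o,[439,8,28])
E
```

```text
t 3.97 pos [ 137.96 -113.81  210.78] yaw 68.28706795931062 tilt 3.844784839917265 dir -40.01142452424125 q [-1.19 -0.4   2.35  0.03  1.13 -0.83] F [-2.52 -0.47  1.67] w 91.68074022348574
to [439, 8, 100] shift [226.83 227.39 120.74] rows 8.228434618000872
to [439, 8, 28] shift [228.35 222.81 192.57] rows 8.936546005217616
```

Emit:
{"method": "play_rows", "body": {
  "moves": [0,27,28,0,-5,0,54,56,0,-10,0,82,84,20,-15,0,110,112,40,-20,0,138,140,60,-25,0,166,168,80,-30,0,196,198,100,-37,0,226,227,112,-37]
}}

```text
time: 4.63
tool_pos: [389.6, -13.6, 128.0]
tcp_rot: [3.102, 0.054, 1.842]
contact_force: [0.4, -1.3, 1.1]
grip_width: 92.0
```

```bash
python3 - <<'E'
from h import *
o=st(); go(o,[439,8,28])
c=cap("wrist"); cv2.imwrite("pics/w1.png",c["color"][:,:,::-1]); print(wpix(c,[439,8,20]))
m=hsvmask(c["color"],(10,80,90),(24,220,255))
cs,_=cv2.findContours(m,cv2.RETR_EXTERNAL,cv2.CHAIN_APPROX_NONE)
for k in cs:
    if cv2.contourArea(k)>800:
        P=np.array([wonz(c,p[0],20)[:2] for p in k],np.float32); print(cv2.minAreaRect(P), cv2.boundingRect(k))
E
```

```text
t 4.63 pos [389.63 -13.61 128.03] yaw 105.54154002713271 tilt 3.8384723450131726 dir -37.73304846333449 q [-0.21  0.24  2.08 -0.04  0.77 -0.45] F [ 0.42 -1.3   1.13] w 92.03934344093153
to [439, 8, 28] shift [ 12.96  49.33 101.53] rows 2.724761781347307
[382.45 193.99]
((438.10064697265625, 9.895259857177734), (27.6917781829834, 111.12762451171875), 15.73534870147705) (363, 124, 39, 128)
```

View pics/w1.png

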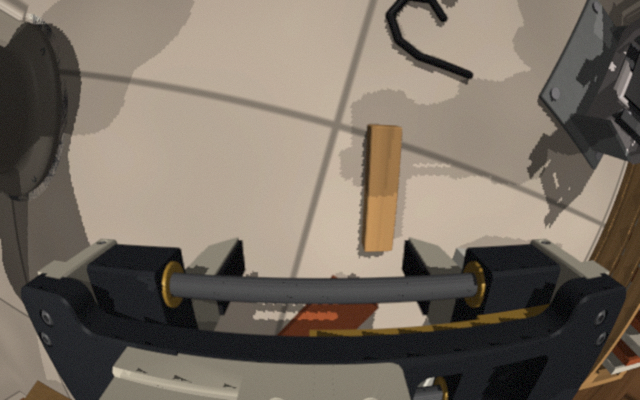

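Emit:
{"method": "play_rows", "body": {
  "moves": [0,0,0,0,0,0,0,0,0,0]
}}

```text
time: 4.85
tool_pos: [387.5, -14.6, 128.4]
tcp_rot: [3.104, 0.052, 1.836]
contact_force: [-0.1, 0.1, 0.6]
grip_width: 91.9
```

```bash
python3 - <<'E'
from h import *
o=st(); go(o,[438,10,70]);go(o,[438,10,28])
E
```

```text
t 4.85 pos [387.45 -14.64 128.4 ] yaw 105.19677572957785 tilt 3.6889832380067884 dir -38.77900949411558 q [-0.21  0.23  2.08 -0.04  0.77 -0.45] F [-0.09  0.15  0.61] w 91.90168366692782
to [438, 10, 70] shift [13.56 53.01 59.82] rows 1.9441632160024347
to [438, 10, 28] shift [ 15.74  51.43 101.73] rows 2.7595663705481788
```

Emit:
{"method": "play_rows", "body": {
  "moves": [0,13,48,20,0,0,15,52,50,0,0,16,51,80,0,0,16,51,102,0,0,16,51,102,0,230,16,51,102,0,230,16,51,102,0,230,16,51,102,0]
}}

```text
time: 5.52
tool_pos: [438.2, 9.3, 29.9]
tcp_rot: [3.1, 0.054, 1.833]
contact_force: [0.4, -0.2, -0.5]
grip_width: 76.7
```

Emit:
{"method": "play_rows", "body": {
  "moves": [230,0,0,0,0,230,0,0,0,0,230,0,0,0,0]
}}

```text
time: 5.77
tool_pos: [437.5, 9.7, 28.6]
tcp_rot: [3.102, 0.053, 1.834]
contact_force: [-0.3, -0.3, -0.5]
grip_width: 56.1
```

```bash
python3 - <<'E'
from h import *
o=st(); go(o,[460,10,130]);go(o,[580,-90,130])
E
```

```text
t 5.77 pos [437.51   9.71  28.6 ] yaw 105.10157072157534 tilt 3.791021609978306 dir -37.843088211973615 q [-0.13  0.5   2.05 -0.07  0.53 -0.34] F [-0.31 -0.3  -0.49] w 56.133532817487485
to [460, 10, 130] shift [ -10.92   25.79 -100.02] rows 2.4908277853772205
to [580, -90, 130] shift [-138.56  115.25  -89.7 ] rows 4.8276253564126685
```

Emit:
{"method": "play_rows", "body": {
  "moves": [230,0,0,0,0,230,0,0,0,0,230,0,0,0,0,230,0,0,0,0,230,-4,9,-35,0,230,-8,17,-70,0,230,-11,26,-100,0]
}}

```text
time: 6.35
tool_pos: [459.9, 10.1, 130.6]
tcp_rot: [3.104, 0.052, 1.835]
contact_force: [0.1, -0.2, -0.2]
grip_width: 11.0
```

```bash
python3 - <<'E'
from h import *
o=st(); go(o,[612,-116,125]);go(o,[612,-116,40])
c=cap("wrist"); cv2.imwrite("pics/w2.png",c["color"][:,:,::-1])
E
```

```text
t 6.35 pos [459.9   10.07 130.61] yaw 105.11166944454271 tilt 3.6631036421223913 dir -38.96056417549336 q [-0.12  0.35  1.9  -0.05  0.84 -0.36] F [ 0.08 -0.2  -0.25] w 11.011098459153283
to [612, -116, 125] shift [-160.86  113.37   18.22] rows 4.739472419811558
to [612, -116, 40] shift [-156.46  110.19  103.05] rows 5.212122058359797
```

View pics/w2.png

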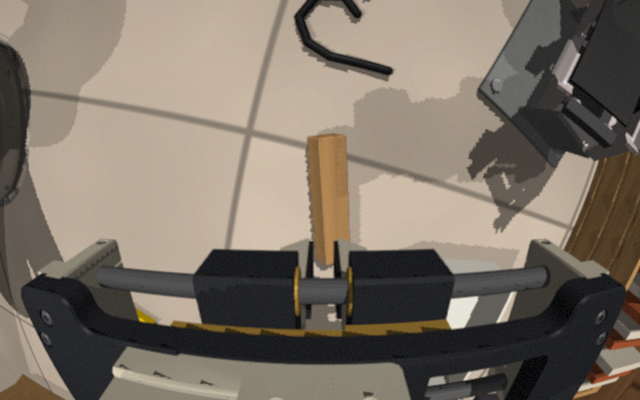

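```bash
python3 - <<'E'
from h import *
c=cap("wrist")
m=hsvmask(c["color"],(10,80,90),(24,220,255))
cs,_=cv2.findContours(m,cv2.RETR_EXTERNAL,cv2.CHAIN_APPROX_NONE)
for k in cs:
    if cv2.contourArea(k)>800:
        P=np.array([wonz(c,p[0],20)[:2] for p in k],np.float32); print(cv2.minAreaRect(P), cv2.boundingRect(k))
o=st(); go(o,[438,10,130]); go(o,[438,10,28])
E
```

```text
((-145.14620971679688, -645.6619873046875), (513.9133911132812, 83.25714111328125), 39.16915512084961) (0, 373, 66, 27)
((567.1481323242188, -117.138671875), (173.49655151367188, 16.367340087890625), 12.730642318725586) (298, 319, 151, 17)
((462.188232421875, 11.85031509399414), (26.217374801635742, 111.86478424072266), 18.42032241821289) (295, 130, 38, 126)
t 6.45 pos [463.93   9.74 133.65] yaw 105.09259455295874 tilt 4.235256896111169 dir -34.24370828716564 q [-0.12  0.34  1.89 -0.05  0.84 -0.36] F [-0.12 -0.06 -0.19] w 9.556158748459401
to [438, 10, 130] shift [  7.2  -25.1    2.05] rows 0.6280271957620173
to [438, 10, 28] shift [ 12.92 -30.   103.77] rows 2.608826697460181
```

```bash
python3 - <<'E'
from h import *
for i in range(3):
    o=st()
go(o,[462,12,27])
E
```

```text
t 6.45 pos [463.93   9.74 133.65] yaw 105.09259455295874 tilt 4.235256896111169 dir -34.24370828716564 q [-0.12  0.34  1.89 -0.05  0.84 -0.36] F [-0.12 -0.06 -0.19] w 9.556158748459401
t 6.45 pos [463.93   9.74 133.65] yaw 105.09259455295874 tilt 4.235256896111169 dir -34.24370828716564 q [-0.12  0.34  1.89 -0.05  0.84 -0.36] F [-0.12 -0.06 -0.19] w 9.556158748459401
t 6.45 pos [463.93   9.74 133.65] yaw 105.09259455295874 tilt 4.235256896111169 dir -34.24370828716564 q [-0.12  0.34  1.89 -0.05  0.84 -0.36] F [-0.12 -0.06 -0.19] w 9.556158748459401
to [462, 12, 27] shift [  8.66  -6.39 106.15] rows 2.5585931085462614
```

Emit:
{"method": "play_rows", "body": {
  "moves": [100,0,0,0,0,100,0,0,0,-3,100,0,0,0,-3,100,0,0,10,-3,100,0,0,30,-3]
}}

```text
time: 6.87
tool_pos: [461.9, 8.9, 99.3]
tcp_rot: [3.104, 0.055, 1.885]
contact_force: [0.1, 0.2, -0.1]
grip_width: 38.4
```

```bash
python3 - <<'E'
from h import *
o=st()
go(o,[462,12,27])
E
```

```text
t 6.87 pos [461.94   8.86  99.29] yaw 108.0295961263296 tilt 3.801231012706651 dir -37.67415611161313 q [-0.13  0.4   1.93 -0.05  0.76 -0.41] F [ 0.09  0.25 -0.11] w 38.43740814510869
to [462, 12, 27] shift [ 6.93 -1.66 72.  ] rows 1.735145136335857
```

Emit:
{"method": "play_rows", "body": {
  "moves": [80,7,-2,15,0,80,7,-2,35,0,100,7,-2,72,0,230,7,-2,72,0,230,7,-2,72,0,230,7,-2,72,0,230,7,-2,72,0,230,7,-2,72,0]
}}

```text
time: 7.53
tool_pos: [460.7, 12.0, 26.7]
tcp_rot: [3.107, 0.054, 1.886]
contact_force: [-0.1, -1.0, 0.8]
grip_width: 27.1
```

Emit:
{"method": "play_rows", "body": {
  "moves": [230,0,0,0,0,230,0,0,0,0,230,0,0,0,0]
}}

```text
time: 7.78
tool_pos: [461.1, 12.0, 27.1]
tcp_rot: [3.106, 0.054, 1.887]
contact_force: [-0.1, 0.8, -0.0]
grip_width: 26.0
```

```bash
python3 - <<'E'
from h import *
o=st()
go(o,[480,12,130]);go(o,[612,-116,125]);go(o,[612,-116,40])
E
```

```text
t 7.78 pos [461.08  11.97  27.06] yaw 108.10729112754285 tilt 3.7219250185397907 dir -38.4542040323177 q [-0.12  0.53  1.99 -0.06  0.56 -0.38] F [-0.11  0.8  -0.01] w 25.974650019639594
to [480, 12, 130] shift [ -11.42   21.64 -101.77] rows 2.510032182024567
to [612, -116, 125] shift [-173.6   106.78  -84.9 ] rows 5.294568009861115
to [612, -116, 40] shift [-168.99  103.74   -0.08] rows 4.755205293107864
```

Emit:
{"method": "play_rows", "body": {
  "moves": [230,-4,7,-35,0,230,-12,14,-70,0,230,-40,34,-90,0,230,-72,53,-90,0,230,-105,72,-88,0,230,-138,90,-85,0,230,-172,106,-75,0,230,-172,106,-60,0]
}}

```text
time: 8.45
tool_pos: [617.5, -121.3, 101.8]
tcp_rot: [3.098, 0.061, 1.883]
contact_force: [-0.3, 0.4, -0.9]
grip_width: 25.6
```

```bash
python3 - <<'E'
from h import *
o=st()
go(o,[612,-116,40])
c=cap("wrist"); cv2.imwrite("pics/w3.png",c["color"][:,:,::-1])
E
```

```text
t 8.45 pos [ 617.47 -121.32  101.83] yaw 107.91077722206981 tilt 4.2730219608610085 dir -36.75107485323561 q [-0.3   0.64  1.47 -0.03  0.97 -0.6 ] F [-0.28  0.36 -0.89] w 25.63147937583542
to [612, -116, 40] shift [10.49 -6.21 61.09] rows 1.4939363973352102
```

View pics/w3.png

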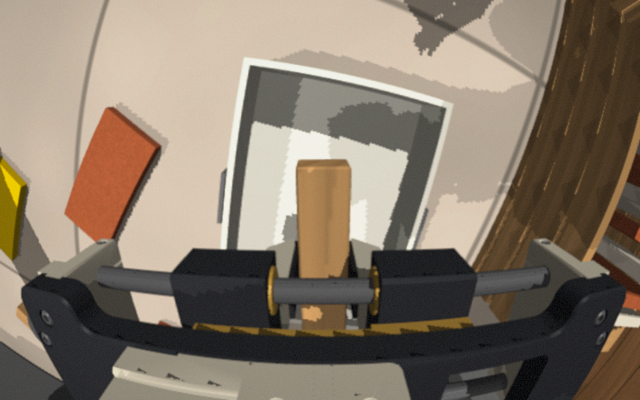

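Emit:
{"method": "play_rows", "body": {
  "moves": [230,5,-5,30,0,230,8,-5,60,0,230,8,-5,62,0,140,8,-5,62,0,140,8,-5,62,0,140,8,-5,62,0,140,8,-5,20,0,140,8,-5,-20,0]
}}

```text
time: 9.17
tool_pos: [602.8, -108.5, 119.5]
tcp_rot: [3.109, 0.052, 1.887]
contact_force: [0.9, -0.0, 1.6]
grip_width: 41.3
```

```bash
python3 - <<'E'
from h import *
o=st()
c=cap("wrist"); cv2.imwrite("pics/w4.png",c["color"][:,:,::-1])
m=hsvmask(c["color"],(0,130,60),(9,255,255))
cs,_=cv2.findContours(m,cv2.RETR_EXTERNAL,cv2.CHAIN_APPROX_NONE)
for k in cs:
    if cv2.contourArea(k)>2500:
        P=np.array([wonz(c,p[0],12)[:2] for p in k],np.float32); print(cv2.minAreaRect(P), cv2.boundingRect(k))
go(o,[431,-156,80])
E
```

```text
t 9.17 pos [ 602.83 -108.53  119.54] yaw 108.12147005192354 tilt 3.519490786918546 dir -39.770383960481986 q [-0.29  0.6   1.49 -0.03  1.   -0.59] F [ 0.95 -0.01  1.64] w 41.348397767416515
((432.71038818359375, -152.13320922851562), (122.62428283691406, 60.41905212402344), 68.3663330078125) (88, 124, 95, 132)
to [431, -156, 80] shift [  10.38 -179.25   33.22] rows 4.378908196497079
```

View pics/w4.png

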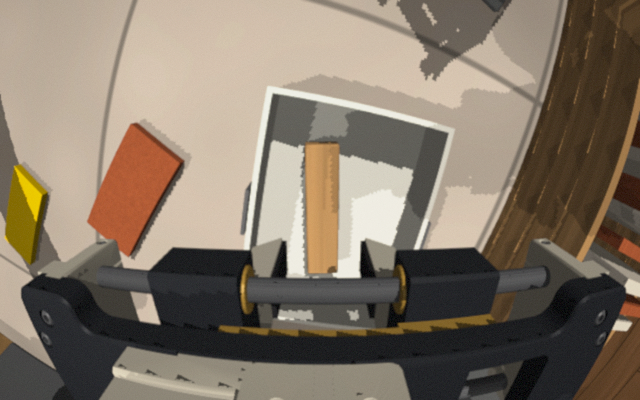

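Emit:
{"method": "play_rows", "body": {
  "moves": [0,0,0,-10,7,0,3,-40,0,14,0,5,-80,10,21,0,8,-120,20,28,0,9,-160,30,35,0,10,-180,33,40,0,10,-180,33,40]
}}

```text
time: 9.8
tool_pos: [427.9, -157.2, 79.9]
tcp_rot: [3.081, 0.018, 1.183]
contact_force: [1.0, -0.7, 0.7]
grip_width: 83.7
```

```bash
python3 - <<'E'
from h import *
o=st()
c=cap("wrist"); cv2.imwrite("pics/w5.png",c["color"][:,:,::-1])
m=hsvmask(c["color"],(0,130,60),(9,255,255))
cs,_=cv2.findContours(m,cv2.RETR_EXTERNAL,cv2.CHAIN_APPROX_NONE)
for k in cs:
    if cv2.contourArea(k)>2500:
        P=np.array([wonz(c,p[0],12)[:2] for p in k],np.float32); print(cv2.minAreaRect(P), cv2.boundingRect(k))
go(o,[432,-154,28])
E
```

```text
t 9.8 pos [ 427.94 -157.18   79.86] yaw 67.7745707790648 tilt 3.605233888770156 dir -39.299327889531654 q [-0.51  0.42  1.97 -0.02  0.69 -0.11] F [ 0.96 -0.71  0.72] w 83.67392372991152
((433.31671142578125, -148.4194793701172), (107.77389526367188, 59.43177795410156), 68.27735137939453) (274, 133, 90, 146)
to [432, -154, 28] shift [ 5.44 -0.56 51.83] rows 1.2497544043138478
```

View pics/w5.png

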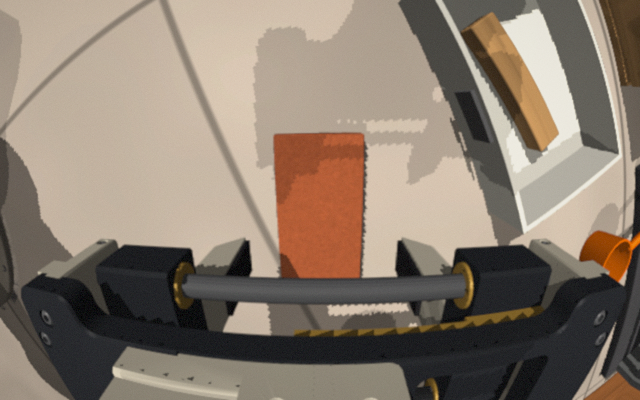

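Emit:
{"method": "play_rows", "body": {
  "moves": [0,5,0,25,0,0,5,0,51,0,0,5,0,51,0,230,5,0,51,0,230,5,0,51,0,230,5,0,51,0,230,5,0,51,0,230,5,0,51,0]
}}

```text
time: 10.52
tool_pos: [436.1, -154.4, 29.2]
tcp_rot: [3.079, 0.019, 1.189]
contact_force: [-0.8, 1.1, 2.4]
grip_width: 63.2
```

Emit:
{"method": "play_rows", "body": {
  "moves": [230,0,0,0,0,230,0,0,0,0,230,0,0,0,0]
}}

```text
time: 10.77
tool_pos: [435.9, -154.3, 29.1]
tcp_rot: [3.079, 0.019, 1.189]
contact_force: [-2.6, 1.6, 7.3]
grip_width: 59.4
```

```bash
python3 - <<'E'
from h import *
o=st()
c=cap("top")
# rim points by eye: convert px in top_disp zoom (5.2x) offset (180,95)
E
```

```text
t 10.77 pos [ 435.95 -154.35   29.06] yaw 68.1339478516712 tilt 3.7281197813603852 dir -38.46119766567211 q [-0.5   0.53  1.99 -0.02  0.56 -0.1 ] F [-2.59  1.61  7.31] w 59.37085733014958
```

```bash
python3 - <<'E'
from h import *
o=st()
go(o,[440,-154,200]);go(o,[540,40,260])
E
```

```text
t 10.82 pos [ 435.96 -154.34   29.08] yaw 68.13779938398903 tilt 3.7318248106574843 dir -38.457643371080266 q [-0.5   0.53  1.99 -0.02  0.56 -0.1 ] F [-2.37  2.4   7.7 ] w 59.45817967399106
to [440, -154, 200] shift [  -1.37   14.28 -170.36] rows 4.099890383205349
to [540, 40, 260] shift [ 214.76   38.8  -232.99] rows 7.655597976037136
```

Emit:
{"method": "play_rows", "body": {
  "moves": [230,0,1,-20,0,230,0,3,-50,0,230,20,8,-85,0,230,50,13,-115,0,230,85,18,-140,0,230,120,24,-165,0,230,155,30,-190,0,230,185,35,-215,0]
}}

```text
time: 11.48
tool_pos: [525.1, 12.0, 240.3]
tcp_rot: [3.08, 0.019, 1.189]
contact_force: [1.6, -0.8, -2.9]
grip_width: 59.2
```

Emit:
{"method": "play_rows", "body": {
  "moves": [230,30,0,-15,0,230,30,0,-15,0]
}}

```text
time: 11.65
tool_pos: [538.2, 43.2, 257.3]
tcp_rot: [3.073, 0.014, 1.193]
contact_force: [-0.3, 0.3, -2.2]
grip_width: 59.2
```

```bash
python3 - <<'E'
from h import *
o=st()
c=cap("wrist"); im=c["color"][:,:,::-1]; cv2.imwrite("pics/w6.png",im)
cv2.imwrite("pics/w6z.png",cv2.resize(np.clip(im[0:230,250:560].astype(int)*1.5,0,255).astype(np.uint8),None,fx=2.5,fy=2.5,interpolation=cv2.INTER_CUBIC))
np.save("w6.npy",np.array([im]))
import pickle; pickle.dump(c,open("w6.pkl","wb"))
E
```

```text
t 11.65 pos [538.24  43.24 257.33] yaw 68.36502067015721 tilt 4.029930234774455 dir -32.88504802964716 q [-0.04  0.33  1.51 -0.04  1.23  0.35] F [-0.32  0.33 -2.22] w 59.15438296302954
```

View pics/w6.png

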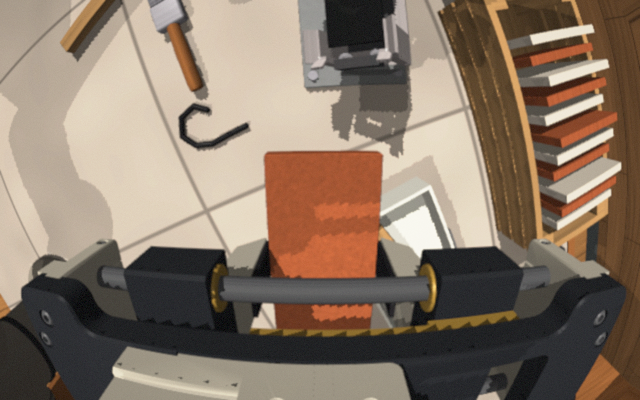

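View pics/w6z.png

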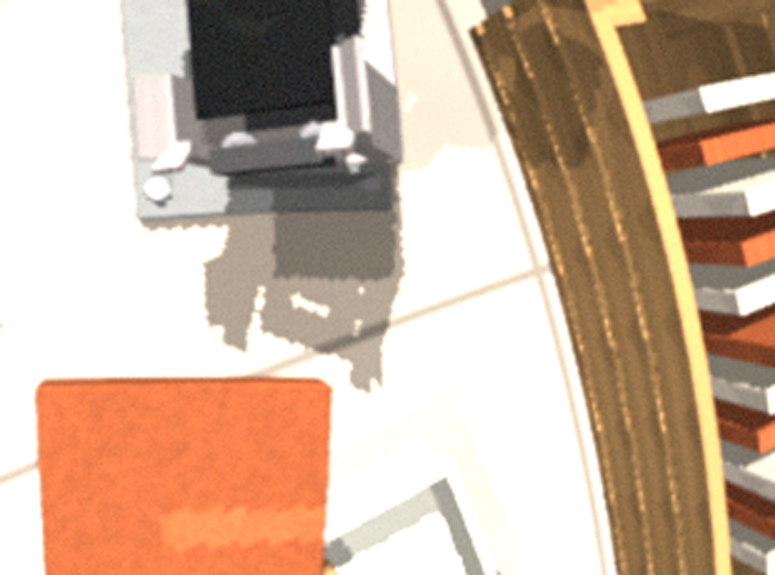

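Emit:
{"method": "play_rows", "body": {
  "moves": [230,-20,0,-36,0,230,-40,0,-72,0,230,-60,0,-108,0,230,-75,0,-140,0,230,-75,0,-140,0]
}}

```text
time: 12.12
tool_pos: [500.4, -28.3, 400.9]
tcp_rot: [3.069, 0.018, 1.186]
contact_force: [1.1, -0.0, -1.1]
grip_width: 59.1
```

```bash
python3 - <<'E'
from h import *
import pickle
o=st()
c=cap("wrist"); im=c["color"][:,:,::-1]; cv2.imwrite("pics/w7.png",im)
cv2.imwrite("pics/w7z.png",cv2.resize(np.clip(im[0:150,260:440].astype(int)*1.5,0,255).astype(np.uint8),None,fx=4,fy=4,interpolation=cv2.INTER_CUBIC))
pickle.dump(c,open("w7.pkl","wb"))
E
```

```text
t 12.12 pos [500.44 -28.31 400.88] yaw 67.94030937147485 tilt 4.282981483648467 dir -36.068641637255894 q [-0.19  0.19  1.32 -0.03  1.56  0.19] F [ 1.06 -0.03 -1.1 ] w 59.14947826917019
```

View pics/w7z.png

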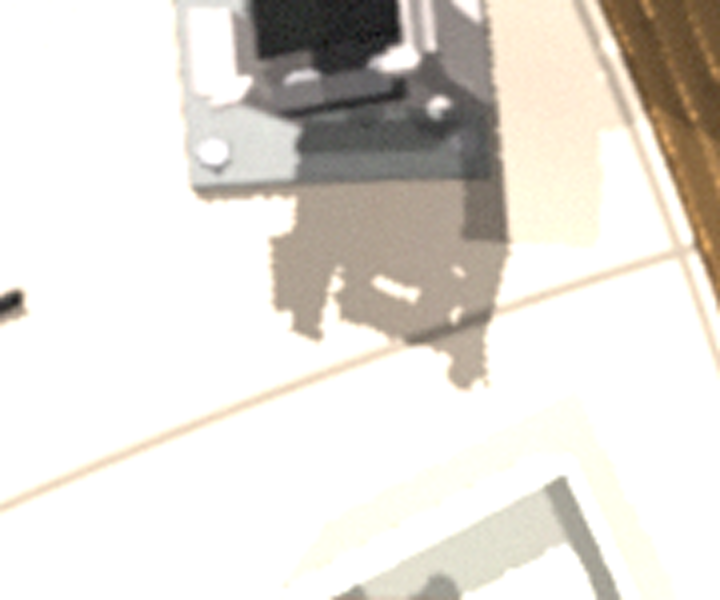

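```bash
python3 - <<'E'
from h import *
o=st(); go(o,[590,90,320])
E
```

```text
t 12.17 pos [500.38 -27.2  397.4 ] yaw 67.95951353705368 tilt 4.028036126320153 dir -36.8059169540297 q [-0.19  0.19  1.33 -0.03  1.56  0.19] F [ 0.85 -1.15 -3.94] w 59.297241849602024
to [590, 90, 320] shift [143.64  33.92  77.32] rows 3.99547968222314
```

Emit:
{"method": "play_rows", "body": {
  "moves": [230,36,8,20,0,230,72,17,40,0,230,108,26,60,0,230,143,34,77,0,230,143,34,77,0,230,143,34,77,0]
}}

```text
time: 12.67
tool_pos: [588.2, 93.1, 312.1]
tcp_rot: [3.088, 0.022, 1.192]
contact_force: [-0.2, 0.2, -2.5]
grip_width: 59.1
```

```bash
python3 - <<'E'
from h import *
import pickle
o=st()
c=cap("wrist"); im=c["color"][:,:,::-1]; cv2.imwrite("pics/w8.png",im)
cv2.imwrite("pics/w8z.png",cv2.resize(np.clip(im[0:190,220:440].astype(int)*1.4,0,255).astype(np.uint8),None,fx=3,fy=3,interpolation=cv2.INTER_CUBIC))
pickle.dump(c,open("w8.pkl","wb"))
E
```

```text
t 12.67 pos [588.2   93.08 312.09] yaw 68.2845826397827 tilt 3.340149159756658 dir -44.24867798345738 q [ 0.05  0.42  1.23 -0.04  1.45  0.43] F [-0.19  0.22 -2.53] w 59.06084350511419
```

View pics/w8.png

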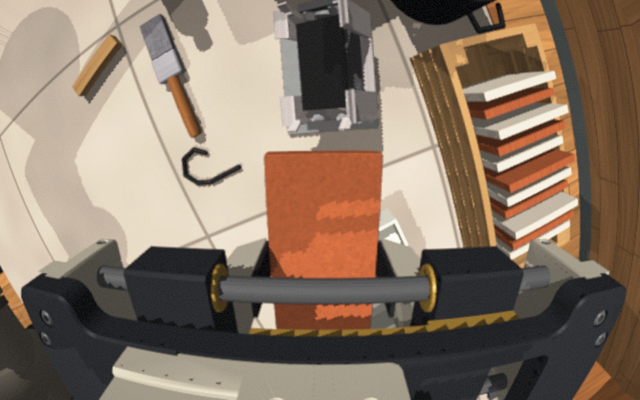

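View pics/w8z.png

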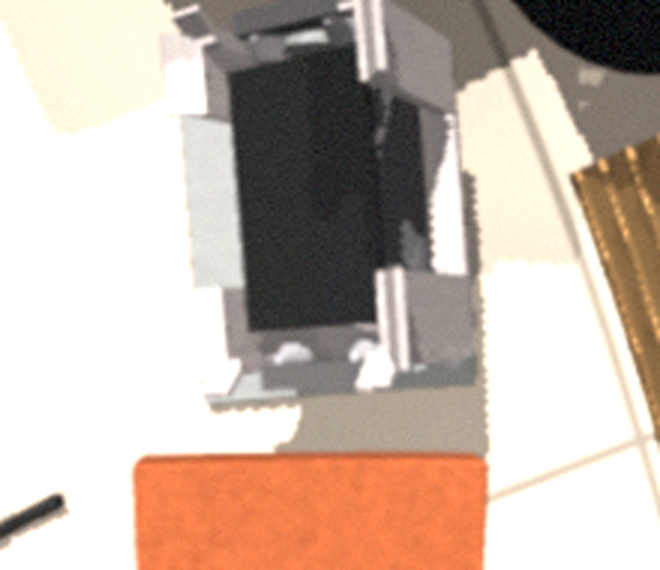

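```bash
python3 - <<'E'
from h import *
import pickle
c=pickle.load(open("w8.pkl","rb")); im=c["color"][:,:,::-1]
z=cv2.resize(np.clip(im[0:140,268:388].astype(int)*1.0,0,255).astype(np.uint8),None,fx=5,fy=4.28,interpolation=cv2.INTER_CUBIC)
z=cv2.resize(im[0:75,268:388],None,fx=6.6,fy=6.6,interpolation=cv2.INTER_CUBIC); cv2.imwrite("pics/w8a.png",z)
z=cv2.resize(im[65:140,268:388],None,fx=6.6,fy=6.6,interpolation=cv2.INTER_CUBIC); cv2.imwrite("pics/w8b.png",z)
E
```

```text
(no output)
```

View pics/w8a.png

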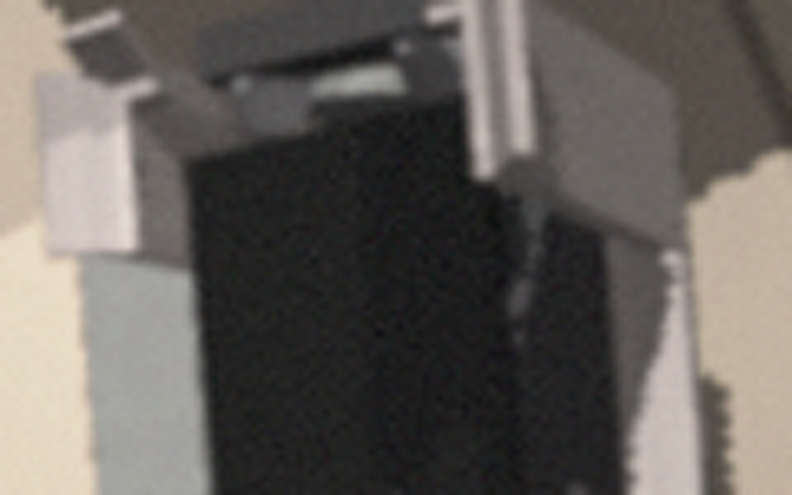

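View pics/w8b.png

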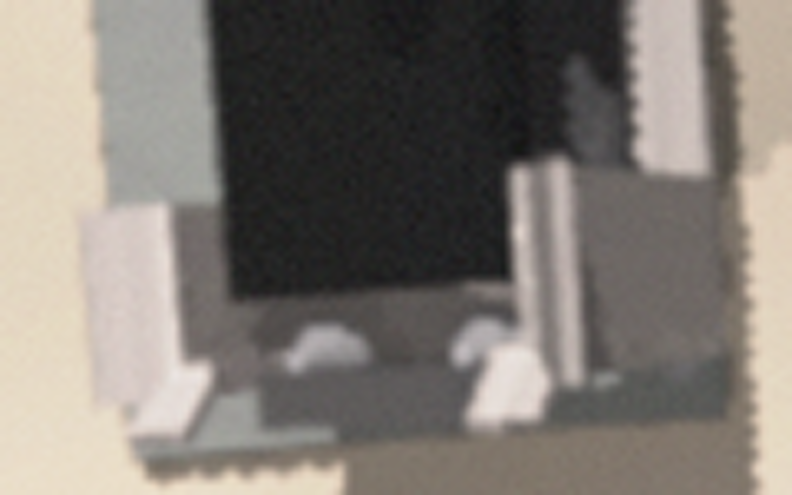

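```bash
cat > disp.py <<'E'
from h import *
from scipy.optimize import least_squares
def frame(X,Y,yaw):
    # yaw = yaw of horizontal projection of mouth x (away from robot)
    x=np.array([np.cos(yaw)*np.cos(.5585),np.sin(yaw)*np.cos(.5585),np.sin(.5585)])
    y=np.array([-np.sin(yaw),np.cos(yaw),0]); z=np.cross(x,y)
    return np.array([X,Y,110.]),np.column_stack([x,y,z])
E
python3 - <<'E'
from disp import *
import pickle
c=pickle.load(open("w8.pkl","rb"))
pts=[((-42,34,8),(275.6,38.2)),((-32,34,0),(288.5,37.9)),((-32,-34,0),(293.8,96.1)),((-42,-34,8),(280.4,96.5)),((32,34,0),(341.5,27.3)),((32,-34,0),(345.3,90))]
def res(p,n):
    o,R=frame(*p); return np.concatenate([wpix(c,o+R@np.array(a))-np.array(b) for a,b in pts[:n]])
for n in (4,6):
    r=least_squares(lambda p:res(p,n),[620,170,np.radians(-16)]); print(r.x,np.degrees(r.x[2])); print(res(r.x,6).reshape(-1,2))
ct=cap("top")
o,R=frame(*r.x)
for a in [(-42,72,8),(-42,-72,8),(42,72,8),(42,-72,8),(0,0,0)]:
    print(a,pix(ct,o+R@np.array(a)),wpix(c,o+R@np.array(a)))
E
```

```text
[638.4  214.11  -0.3 ] -17.133873570559494
[[ 0.82  0.37]
 [-0.65 -0.25]
 [-1.08 -0.41]
 [ 0.93  0.29]
 [-2.12 -0.7 ]
 [-0.65  0.1 ]]
[638.83 213.72  -0.31] -17.54769192797893
[[ 1.5   0.26]
 [ 0.03 -0.28]
 [-0.84 -0.4 ]
 [ 1.17  0.22]
 [-1.34 -0.34]
 [-0.36  0.5 ]]
(-42, 72, 8) [216.03 149.62] [275.07   7.76]
(-42, -72, 8) [265.89 165.12] [284.47 129.98]
(42, 72, 8) [219.77 121.19] [342.74 -10.21]
(42, -72, 8) [271.5  137.14] [353.11 127.44]
(0, 0, 0) [244.21 142.49] [315.4   62.11]
```

```bash
python3 - <<'E'
from h import *
o=st(); go(o,[690,-105,350]); R=toolR(o)
az=np.radians(-14.7); print(R.T@[np.cos(az)*.84*300,np.sin(az)*.84*300,.55*300])
E
```

```text
t 12.77 pos [588.41  91.39 315.67] yaw 68.13910958664016 tilt 3.5914184344168234 dir -40.682014615169315 q [ 0.05  0.41  1.23 -0.04  1.45  0.43] F [ 0.32 -0.91 -1.99] w 59.356180479042784
to [690, -105, 350] shift [-145.11  168.98  -21.42] rows 5.365963893809607
[  28.07  259.41 -150.49]
```

Emit:
{"method": "play_rows", "body": {
  "moves": [230,-29,34,-4,0,230,-58,68,-8,0,230,-87,102,-13,0,230,-116,136,-18,0,230,-145,169,-21,0,230,-145,169,-21,0]
}}

```text
time: 13.27
tool_pos: [691.0, -111.8, 352.3]
tcp_rot: [3.077, 0.021, 1.183]
contact_force: [-0.2, -0.4, -3.1]
grip_width: 59.4
```

Emit:
{"method": "play_rows", "body": {
  "moves": [230,4,35,-20,0,230,28,260,-150,0,230,28,260,-150,0,230,28,260,-150,0,230,28,260,-150,0]
}}

```text
time: 13.68
tool_pos: [765.5, -131.7, 398.4]
tcp_rot: [3.061, 0.014, 1.188]
contact_force: [0.9, -0.0, -0.6]
grip_width: 59.4
```

```bash
python3 - <<'E'
from h import *
o=st(); R=toolR(o)
az=np.radians(-14.7)
for q in (o["joint_positions"][1],): print(R.T@[np.cos(az)*np.sin(q)*300,np.sin(az)*np.sin(q)*300,np.cos(q)*300])
E
```

```text
t 13.68 pos [ 765.5  -131.71  398.36] yaw 68.04829458284676 tilt 4.665813180471781 dir -31.945269875537956 q [-0.26  0.94  0.04 -0.03  2.08  0.11] F [ 0.86 -0.02 -0.61] w 59.35594762721022
[  28.15  254.21 -156.79]
```

Now push along the stretched arm: one long call to see the tilt rate.

Emit:
{"method": "play_rows", "body": {
  "moves": [230,28,255,-157,0,230,28,255,-157,0,230,28,255,-157,0,230,28,255,-157,0,230,28,255,-157,0,230,28,255,-157,0]
}}

```text
time: 14.18
tool_pos: [763.6, -142.3, 419.0]
tcp_rot: [3.02, 0.007, 1.19]
contact_force: [0.5, -1.4, -2.3]
grip_width: 59.6
```

```bash
python3 - <<'E'
from h import *
o=st(); R=toolR(o)
az=np.radians(-14.7)
for q in (o["joint_positions"][1],): print(R.T@[np.cos(az)*np.sin(q)*300,np.sin(az)*np.sin(q)*300,np.cos(q)*300])
E
```

```text
t 14.18 pos [ 763.6  -142.31  418.95] yaw 68.19556271671634 tilt 6.977565571043 dir -25.041189772172263 q [-0.28  0.92  0.04 -0.02  2.07  0.09] F [ 0.45 -1.36 -2.32] w 59.60164132108581
[  28.16  256.56 -152.92]
```

Emit:
{"method": "play_rows", "body": {
  "moves": [230,28,256,-153,0,230,28,256,-153,0,230,28,256,-153,0,230,28,256,-153,0,230,28,256,-153,0,230,28,256,-153,0,230,28,256,-153,0,230,28,256,-153,0]
}}

```text
time: 14.85
tool_pos: [761.8, -154.4, 432.2]
tcp_rot: [2.992, 0.002, 1.191]
contact_force: [-0.3, 0.1, -2.1]
grip_width: 59.0
```

```bash
python3 - <<'E'
from h import *
o=st(); R=toolR(o)
az=np.radians(-14.7)
for q in (o["joint_positions"][1],): print(R.T@[np.cos(az)*np.sin(q)*300,np.sin(az)*np.sin(q)*300,np.cos(q)*300])
E
```

```text
t 14.85 pos [ 761.76 -154.38  432.21] yaw 68.2345980244564 tilt 8.593865416782512 dir -22.441570257518194 q [-0.29  0.9   0.04 -0.02  2.06  0.08] F [-0.33  0.07 -2.14] w 58.981989580689884
[  28.57  258.44 -149.64]
```

Emit:
{"method": "play_rows", "body": {
  "moves": [230,28,258,-150,0]
}}

```text
time: 14.93
tool_pos: [765.6, -157.1, 437.2]
tcp_rot: [2.968, -0.003, 1.192]
contact_force: [-0.3, 0.4, -3.3]
grip_width: 59.2
```

Emit:
{"method": "play_rows", "body": {
  "moves": [230,28,258,-150,0]
}}

```text
time: 15.02
tool_pos: [769.2, -160.2, 445.4]
tcp_rot: [2.939, -0.007, 1.193]
contact_force: [0.0, 0.1, -2.0]
grip_width: 59.4
```

Emit:
{"method": "play_rows", "body": {
  "moves": [230,28,258,-150,0]
}}

```text
time: 15.1
tool_pos: [771.9, -162.8, 454.0]
tcp_rot: [2.911, -0.012, 1.193]
contact_force: [-1.0, 0.2, -2.7]
grip_width: 59.3
```

```bash
python3 - <<'E'
from h import *
o=st(); R=toolR(o)
az=np.radians(-14.7)
for q in (o["joint_positions"][1],): print(R.T@[np.cos(az)*np.sin(q)*300,np.sin(az)*np.sin(q)*300,np.cos(q)*300])
E
```

```text
t 15.1 pos [ 771.89 -162.85  454.02] yaw 68.3816425932582 tilt 13.21189693420173 dir -18.78182456257018 q [-0.3   0.88  0.04 -0.01  2.    0.07] F [-1.01  0.2  -2.75] w 59.34553247166007
[  29.99  266.51 -134.44]
```

Emit:
{"method": "play_rows", "body": {
  "moves": [230,24,268,-130,0]
}}

```text
time: 15.18
tool_pos: [775.6, -166.3, 461.3]
tcp_rot: [2.883, -0.016, 1.195]
contact_force: [0.5, 0.1, -2.5]
grip_width: 59.3
```

Emit:
{"method": "play_rows", "body": {
  "moves": [230,24,272,-122,0]
}}

```text
time: 15.27
tool_pos: [779.9, -170.0, 466.9]
tcp_rot: [2.857, -0.02, 1.196]
contact_force: [-0.8, 0.7, -2.2]
grip_width: 59.3
```

Emit:
{"method": "play_rows", "body": {
  "moves": [230,24,276,-114,0]
}}

```text
time: 15.35
tool_pos: [784.4, -173.8, 472.0]
tcp_rot: [2.832, -0.024, 1.197]
contact_force: [0.0, -0.4, -2.3]
grip_width: 59.3
```

Emit:
{"method": "play_rows", "body": {
  "moves": [230,24,280,-106,0]
}}

```text
time: 15.43
tool_pos: [789.2, -177.5, 477.0]
tcp_rot: [2.806, -0.028, 1.198]
contact_force: [-0.4, -0.4, -3.0]
grip_width: 59.4
```

Emit:
{"method": "play_rows", "body": {
  "moves": [230,24,283,-98,0]
}}

```text
time: 15.52
tool_pos: [794.2, -181.1, 482.1]
tcp_rot: [2.779, -0.031, 1.199]
contact_force: [-0.1, -0.5, -2.7]
grip_width: 59.4
```

```bash
python3 - <<'E'
from h import *
o=st(); R=toolR(o)
az=o["joint_positions"][0]
for q in (o["joint_positions"][1],): print(R.T@[np.cos(az)*np.sin(q)*300,np.sin(az)*np.sin(q)*300,np.cos(q)*300])
E
```

```text
t 15.52 pos [ 794.15 -181.14  482.08] yaw 68.72183124613036 tilt 20.828254146612164 dir -16.533160454132776 q [-0.32  0.85  0.04  0.01  1.89  0.06] F [-0.08 -0.49 -2.73] w 59.44106542053712
[  17.22  280.79 -104.22]
```

```bash
cat > ikchk.py <<'E'
from fit import *
r=dofit(); p=r.x
if __name__=="__main__": print(p,"resid rms",np.sqrt(np.mean(r.fun**2)),np.abs(r.fun).max())
def solve(P,R,q0):
    lb=[-2.53,-.77,.04,-1,.28,-3.11];ub=[2.53,2.02,2.7,4.14,2.66,3.11]
    def f(q):
        x,Rq=fk(q,p); return np.concatenate([(x-P)/1000,Ro.from_matrix(Rq@R.T).as_rotvec()*.3])
    s=least_squares(f,np.clip(q0,np.array(lb)+.01,np.array(ub)-.01),bounds=(lb,ub)); return s.x,s.fun
E
python3 ikchk.py
python3 - <<'E'
from ikchk import *
from disp import frame,toolR,bot
o=bot.get_obs()
M,Rm=frame(638,213,np.radians(-17.3))
for tilt in (20,25,32):
    t=np.radians(tilt);yaw=np.radians(-17.3)
    z=np.array([np.sin(t)*np.cos(yaw),np.sin(t)*np.sin(yaw),-np.cos(t)]); x=np.array([-np.sin(yaw),np.cos(yaw),0]); y=np.cross(z,x)
    R=np.column_stack([x,y,z])
    for dep in (60,20,0,-30,-55):
        P=M+Rm[:,2]*dep-19*z
        q,e=solve(P,R,o["joint_positions"]); print(tilt,dep,np.round(q,2),"poserr",np.round(e[:3]*1000,1),"rot",np.round(np.degrees(e[3:]/.3),1))
E
```

```text
[332.00188668 493.66257667 360.44668668 438.87437899  79.08458314] resid rms 12.837412447410594 39.69359600552423
20 60 [ 0.38  0.45  1.66 -0.31  0.78  0.88] poserr [0. 0. 0.] rot [0. 0. 0.]
20 20 [ 0.36  0.51  1.66 -0.33  0.71  0.88] poserr [0. 0. 0.] rot [0. 0. 0.]
20 0 [ 0.34  0.55  1.66 -0.33  0.68  0.88] poserr [0. 0. 0.] rot [0. 0. 0.]
20 -30 [ 0.33  0.6   1.65 -0.35  0.64  0.88] poserr [0. 0. 0.] rot [0. 0. 0.]
20 -55 [ 0.31  0.64  1.64 -0.36  0.6   0.88] poserr [0. 0. 0.] rot [0. 0. 0.]
25 60 [ 0.43  0.43  1.75 -0.46  0.68  1.05] poserr [0. 0. 0.] rot [0. 0. 0.]
25 20 [ 0.4   0.49  1.75 -0.49  0.61  1.07] poserr [0. 0. 0.] rot [0. 0. 0.]
25 0 [ 0.39  0.53  1.75 -0.51  0.58  1.08] poserr [0. 0. 0.] rot [0. 0. 0.]
25 -30 [ 0.37  0.58  1.75 -0.54  0.53  1.1 ] poserr [0. 0. 0.] rot [0. 0. 0.]
25 -55 [ 0.35  0.62  1.74 -0.57  0.5   1.12] poserr [0. 0. 0.] rot [0. 0. 0.]
32 60 [ 0.5   0.41  1.87 -0.76  0.59  1.39] poserr [0. 0. 0.] rot [0. 0. 0.]
32 20 [ 0.47  0.48  1.87 -0.84  0.52  1.45] poserr [0. 0. 0.] rot [0. 0. 0.]
32 0 [ 0.45  0.52  1.87 -0.88  0.49  1.49] poserr [0. 0. 0.] rot [0. 0. 0.]
32 -30 [ 0.43  0.57  1.87 -0.96  0.45  1.56] poserr [0. 0. 0.] rot [ 0.  0. -0.]
32 -55 [ 0.41  0.62  1.85 -1.    0.42  1.59] poserr [0.3 0.2 0.5] rot [ 0.   0.3 -0. ]
```

```bash
python3 - <<'E'
import re
s=open("fit.py").read()
s+='''
def fk(q,p):
    h,L1,L2,d,yo,e1,e2,e3=p
    R=Rz(q[0]); x=np.array([0,0,h])+R@[0,yo,0]
    R=R@Ry(q[1]); x=x+R@[e1,0,L1]; R=R@Ry(q[2]); x=x+R@[e2,0,0]; R=R@Rz(q[3]); x=x+R@[0,0,L2]
    R=R@Ry(q[4]); x=x+R@[e3,0,d]; R=R@Rz(q[5]+np.pi/2); return x,R
def dofit():
    return least_squares(lambda p:np.concatenate([fk(q,p)[0]-x for q,x,r in D]+[np.array(p[5:7])*1e-3]),[300,400,400,200,79,0,0,0])
'''
open("fit.py","w").write(s)
E
python3 ikchk.py
python3 - <<'E'
from ikchk import *
from disp import frame,toolR,bot
o=bot.get_obs()
M,Rm=frame(638,213,np.radians(-17.3))
for tilt in (25,28,32):
    t=np.radians(tilt);yaw=np.radians(-17.3)
    z=np.array([np.sin(t)*np.cos(yaw),np.sin(t)*np.sin(yaw),-np.cos(t)]); x=np.array([-np.sin(yaw),np.cos(yaw),0]); y=np.cross(z,x)
    R=np.column_stack([x,y,z])
    for dep in (60,0,-30,-55):
        P=M+Rm[:,2]*dep-19*z
        q,e=solve(P,R,o["joint_positions"]); print(tilt,dep,np.round(q,2),"poserr",np.round(e[:3]*1000,1),"rot",np.round(np.degrees(e[3:]/.3),1))
E
```

```text
[ 2.22900017e+02  5.06200004e+02  3.79600000e+02  2.96081030e+02
  7.64000004e+01 -4.02269605e-06  4.64999895e+01  3.42050503e-06] resid rms 0.004847959636758064 0.04649998947752955
25 60 [ 0.36  0.48  1.6  -0.39  0.75  0.91] poserr [ 0. -0.  0.] rot [0. 0. 0.]
25 0 [ 0.32  0.58  1.59 -0.42  0.66  0.92] poserr [0. 0. 0.] rot [0. 0. 0.]
25 -30 [ 0.31  0.63  1.57 -0.43  0.62  0.92] poserr [0. 0. 0.] rot [0. 0. 0.]
25 -55 [ 0.3   0.67  1.56 -0.44  0.59  0.93] poserr [0. 0. 0.] rot [0. 0. 0.]
28 60 [ 0.38  0.47  1.64 -0.48  0.7   1.  ] poserr [0. 0. 0.] rot [0. 0. 0.]
28 0 [ 0.34  0.57  1.63 -0.52  0.61  1.02] poserr [0. 0. 0.] rot [0. 0. 0.]
28 -30 [ 0.32  0.62  1.61 -0.54  0.57  1.04] poserr [0. 0. 0.] rot [0. 0. 0.]
28 -55 [ 0.31  0.67  1.6  -0.56  0.53  1.05] poserr [0. 0. 0.] rot [0. 0. 0.]
32 60 [ 0.4   0.47  1.69 -0.61  0.64  1.14] poserr [0. 0. 0.] rot [0. 0. 0.]
32 0 [ 0.36  0.57  1.67 -0.68  0.55  1.19] poserr [0. 0. 0.] rot [0. 0. 0.]
32 -30 [ 0.34  0.62  1.66 -0.72  0.51  1.22] poserr [0. 0. 0.] rot [0. 0. 0.]
32 -55 [ 0.33  0.67  1.65 -0.75  0.48  1.24] poserr [0. 0. 0.] rot [0. 0. 0.]
```

Emit:
{"method": "play_rows", "body": {
  "moves": [230,10,283,-100,0]
}}

```text
time: 15.6
tool_pos: [798.1, -186.1, 487.9]
tcp_rot: [2.753, -0.035, 1.201]
contact_force: [0.4, 0.0, -2.0]
grip_width: 59.3
```

Emit:
{"method": "play_rows", "body": {
  "moves": [230,10,285,-94,0]
}}

```text
time: 15.68
tool_pos: [801.7, -191.5, 494.7]
tcp_rot: [2.726, -0.038, 1.202]
contact_force: [-0.1, -0.2, -2.7]
grip_width: 59.2
```

Emit:
{"method": "play_rows", "body": {
  "moves": [230,10,287,-86,0]
}}

```text
time: 15.77
tool_pos: [805.5, -196.6, 501.4]
tcp_rot: [2.699, -0.042, 1.204]
contact_force: [0.5, -0.6, -2.8]
grip_width: 59.6
```

Emit:
{"method": "play_rows", "body": {
  "moves": [230,10,290,-78,0]
}}

```text
time: 15.85
tool_pos: [809.6, -201.6, 507.9]
tcp_rot: [2.672, -0.045, 1.205]
contact_force: [-0.1, 0.4, -2.8]
grip_width: 59.1
```

Emit:
{"method": "play_rows", "body": {
  "moves": [230,10,292,-70,0]
}}

```text
time: 15.93
tool_pos: [813.7, -206.4, 514.1]
tcp_rot: [2.644, -0.048, 1.207]
contact_force: [-0.4, 0.2, -2.6]
grip_width: 58.9
```

Emit:
{"method": "play_rows", "body": {
  "moves": [230,10,294,-60,0]
}}

```text
time: 16.02
tool_pos: [818.2, -211.3, 520.1]
tcp_rot: [2.617, -0.051, 1.209]
contact_force: [-0.1, 0.2, -2.0]
grip_width: 59.6
```

```bash
python3 - <<'E'
from h import *
o=st()
E
```

```text
t 16.02 pos [ 818.24 -211.28  520.07] yaw 69.2469795408397 tilt 30.19116658718888 dir -15.715145146855448 q [-0.36  0.83  0.04  0.04  1.75  0.04] F [-0.11  0.24 -2.04] w 59.64495709773531
```

```bash
cat >> disp.py <<'E'
def plan(o,mouth,deps,off=23,tx=0):
    M,Rm=frame(*mouth); R=toolR(o)
    # turn about tool z to align tool x with mouth y
    v=R.T@Rm[:,1]; print("turn",np.degrees(np.arctan2(v[1],v[0])),"axis err deg",np.degrees(np.arccos(-R[:,2]@Rm[:,2])), "in mouth xy",np.degrees((Rm.T@R[:,2])[:2]))
    for d in deps:
        P=M+Rm[:,2]*d-off*R[:,2]+tx*R[:,0]; print("dep",d,end=" "); go(o,np.round(P,1))
    c=Rm.T@(o["tool_pos"]+off*R[:,2]-M); print("tile centre now in mouth frame",c)
E
python3 - <<'E'
from disp import *
o=st(); plan(o,(638.5,213,np.radians(-17.3)),[140,90,60])
E
```

```text
t 16.02 pos [ 818.24 -211.28  520.07] yaw 69.2469795408397 tilt 30.19116658718888 dir -15.715145146855448 q [-0.36  0.83  0.04  0.04  1.75  0.04] F [-0.11  0.24 -2.04] w 59.64495709773531
turn -4.453467306969724 axis err deg 1.9849936961065495 in mouth xy [-1.82  0.8 ]
dep 140 to [556.5 238.2 248.6] shift [ 313.29 -493.86   46.71] rows 14.069866470261122
dep 90 to [581.8 230.3 206.2] shift [ 312.7  -492.22   96.68] rows 14.175223956163256
dep 60 to [597.  225.6 180.8] shift [ 312.4  -491.21  126.64] rows 14.286434369352486
tile centre now in mouth frame [ 469.1  -351.31  166.97]
```

Emit:
{"method": "play_rows", "body": {
  "moves": [230,22,-35,0,-1,230,44,-70,0,-2,230,66,-105,2,-3,230,88,-140,5,-4.5,230,110,-175,8,-4.5,230,133,-210,10,-4.5,230,155,-245,12,-4.5,230,177,-280,14,-4.5]
}}

```text
time: 16.68
tool_pos: [686.0, 6.0, 399.5]
tcp_rot: [2.616, -0.012, 1.277]
contact_force: [1.4, 0.5, -1.3]
grip_width: 59.3
```

```bash
python3 - <<'E'
from disp import *
o=st(); plan(o,(638.5,213,np.radians(-17.3)),[140,90])
E
```

```text
t 16.68 pos [685.97   6.03 399.51] yaw 73.15802487831303 tilt 30.12683227680235 dir -15.618536106265262 q [-0.06  0.32  1.25 -0.12  1.06  0.27] F [ 1.36  0.49 -1.26] w 59.33718167005425
turn 0.039986389618814636 axis err deg 2.063901867114131 in mouth xy [-1.88  0.84]
dep 140 to [556.6 238.2 248.6] shift [ 182.84 -242.16   36.61] rows 7.329318974970409
dep 90 to [581.8 230.3 206.2] shift [ 182.05 -240.59   86.53] rows 7.52687426124701
tile centre now in mouth frame [ 243.29 -183.15  165.9 ]
```

Emit:
{"method": "play_rows", "body": {
  "moves": [230,24,-32,5,0,230,48,-64,10,0,230,73,-97,15,0,230,98,-130,20,0,230,123,-165,25,0,230,152,-203,33,0,230,152,-203,33,0]
}}

```text
time: 17.27
tool_pos: [575.6, 201.6, 267.5]
tcp_rot: [2.623, -0.011, 1.28]
contact_force: [-0.8, -0.6, -3.4]
grip_width: 59.1
```

```bash
python3 - <<'E'
from disp import *
import pickle
o=st(); plan(o,(638.5,213,np.radians(-17.3)),[140,90,60])
for n in ("wrist","top","scene"):
    c=cap(n); pickle.dump(c,open(f"a_{n}.pkl","wb")); cv2.imwrite(f"pics/a_{n}.png",c["color"][:,:,::-1])
im=cv2.imread("pics/a_top.png")[90:200,190:320]; cv2.imwrite("pics/a_topz.png",cv2.resize(im,None,fx=6,fy=5.4,interpolation=cv2.INTER_CUBIC))
E
```

```text
t 17.27 pos [575.65 201.57 267.46] yaw 73.36178051659148 tilt 29.709491356787037 dir -15.576791543135311 q [ 0.35  0.31  1.63 -0.41  0.81  0.87] F [-0.83 -0.55 -3.36] w 59.06489493117276
turn 0.2747783653317024 axis err deg 2.4545966247473983 in mouth xy [-2.3   0.85]
dep 140 to [556.7 238.1 248.7] shift [ 29.38 -34.31   2.39] rows 1.084609186903545
dep 90 to [582.  230.2 206.3] shift [ 28.6  -32.29  52.34] rows 1.6265828503704278
dep 60 to [597.2 225.5 180.9] shift [ 28.19 -31.06  82.29] rows 2.214803687574883
tile centre now in mouth frame [ 34.51 -29.26 140.55]
```

View pics/a_wrist.png

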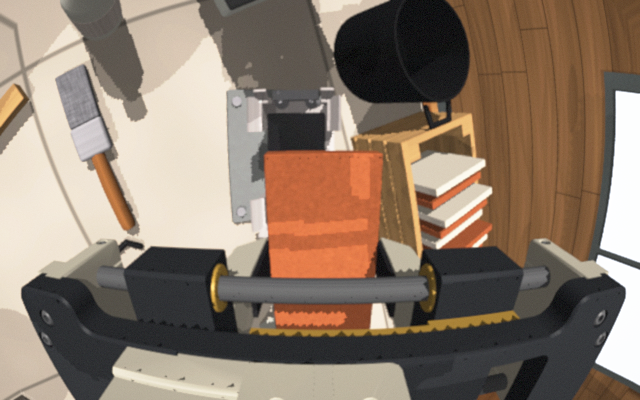

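View pics/a_scene.png

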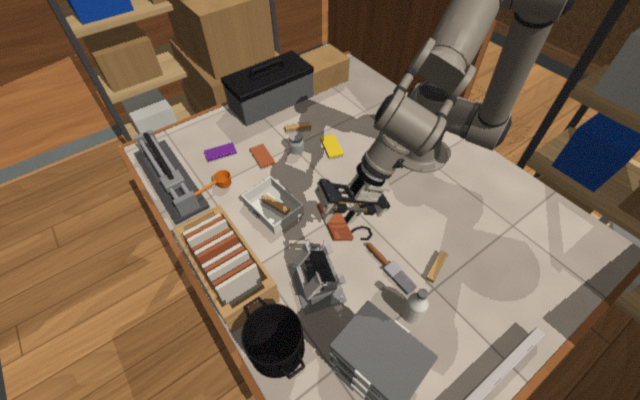

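```bash
python3 - <<'E'
from disp import *
im=cv2.imread("pics/a_wrist.png")[80:160,220:360]; cv2.imwrite("pics/a_wz.png",cv2.resize(np.clip(im*1.2,0,255).astype(np.uint8),None,fx=5.7,fy=5.7,interpolation=cv2.INTER_CUBIC))
import pickle
c=pickle.load(open("a_wrist.pkl","rb"))
o,R=frame(638.5,213,np.radians(-17.3))
for a in [(-42,72,8),(42,72,8),(-32,62,0),(32,62,0),(-32,34,0),(32,34,0),(-42,34,8),(42,34,8),(-42,-34,8)]: print(a,wpix(c,o+R@np.array(a)), (wpix(c,o+R@np.array(a))-[220,80])*5.7)
E
```

```text
(-42, 72, 8) [249.23  93.91] [166.6   79.28]
(42, 72, 8) [337.4   91.94] [669.18  68.04]
(-32, 62, 0) [261.29 104.04] [235.34 137.04]
(32, 62, 0) [326.83 102.84] [608.92 130.21]
(-32, 34, 0) [261.65 132.21] [237.38 297.59]
(32, 34, 0) [326.68 131.62] [608.06 294.24]
(-42, 34, 8) [249.75 132.85] [169.57 301.22]
(42, 34, 8) [337.1  132.03] [667.45 296.58]
(-42, -34, 8) [252.46 200.85] [184.99 688.85]
```

View pics/a_wz.png

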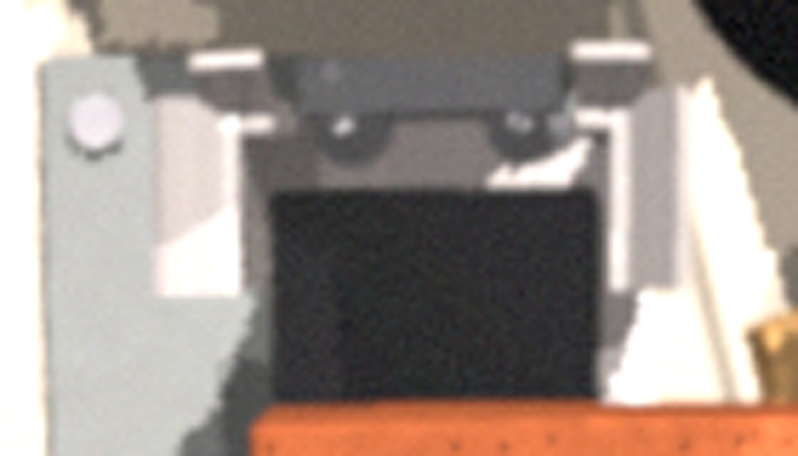

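```bash
python3 - <<'E'
from disp import *
import pickle
c=pickle.load(open("a_wrist.pkl","rb"));o=c["obs"];R=toolR(o)
for zt in (14,17,20):
  for uv in [(266,152.5),(382,152.5)]:
    p,d=wray(c,uv); p=R.T@(p-o["tool_pos"]);d=R.T@d; print(zt,uv,p+d*(zt-p[2])/d[2])
o=st(); plan(o,(639,214,np.radians(-17.3)),[140,60])
E
```

```text
14 (266, 152.5) [ 58.95 -28.19  14.  ]
14 (382, 152.5) [58.93 28.91 14.  ]
17 (266, 152.5) [ 58.6  -28.75  17.  ]
17 (382, 152.5) [58.58 29.49 17.  ]
20 (266, 152.5) [ 58.25 -29.31  20.  ]
20 (382, 152.5) [58.23 30.07 20.  ]
t 17.42 pos [579.77 198.43 271.88] yaw 73.2657275451822 tilt 30.07420510195058 dir -15.550791703022242 q [ 0.35  0.31  1.62 -0.41  0.81  0.86] F [ 1.07  0.05 -2.44] w 59.21714936177558
turn 0.14631852615405738 axis err deg 2.126058674604703 in mouth xy [-1.94  0.88]
dep 140 to [557.1 239.2 248.6] shift [ 32.23 -40.81   3.72] rows 1.2501774340213128
dep 60 to [597.5 226.5 180.8] shift [ 30.89 -38.12  83.6 ] rows 2.3246360616647532
tile centre now in mouth frame [ 40.97 -32.12 141.81]
```

Emit:
{"method": "play_rows", "body": {
  "moves": [230,16,-20,10,0,230,32,-39,40,0,230,32,-39,75,0,230,32,-39,90,0,230,32,-39,90,0,230,32,-39,90,0]
}}

```text
time: 17.92
tool_pos: [601.4, 224.8, 175.2]
tcp_rot: [2.617, -0.012, 1.274]
contact_force: [0.9, -0.2, -1.7]
grip_width: 59.3
```

```bash
python3 - <<'E'
from disp import *
o=st(); plan(o,(639,214,np.radians(-17.3)),[60,0,-10],tx=1.5)
c=cap("wrist"); cv2.imwrite("pics/b_wrist.png",c["color"][:,:,::-1])
im=cv2.imread("pics/b_wrist.png")[60:260,220:430]; cv2.imwrite("pics/b_wz.png",cv2.resize(np.clip(im*1.2,0,255).astype(np.uint8),None,fx=3,fy=3,interpolation=cv2.INTER_CUBIC))
E
```

```text
t 17.92 pos [601.38 224.82 175.19] yaw 73.00725390873215 tilt 30.087267823528887 dir -15.785555910672437 q [ 0.38  0.47  1.67 -0.53  0.64  1.05] F [ 0.86 -0.23 -1.7 ] w 59.28835509336122
turn -0.08463345724089298 axis err deg 2.06561119196724 in mouth xy [-1.92  0.76]
dep 60 to [598.  228.  180.8] shift [ 2.12 -0.8  -6.92] rows 0.174678419749679
dep 0 to [628.3 218.6 129.9] shift [ 1.37  1.14 53.02] rows 1.2721835650355664
dep -10 to [633.4 217.  121.4] shift [ 1.23  1.5  63.05] rows 1.5127876640861266
tile centre now in mouth frame [ 0.59 -0.55 53.04]
```

View pics/b_wz.png

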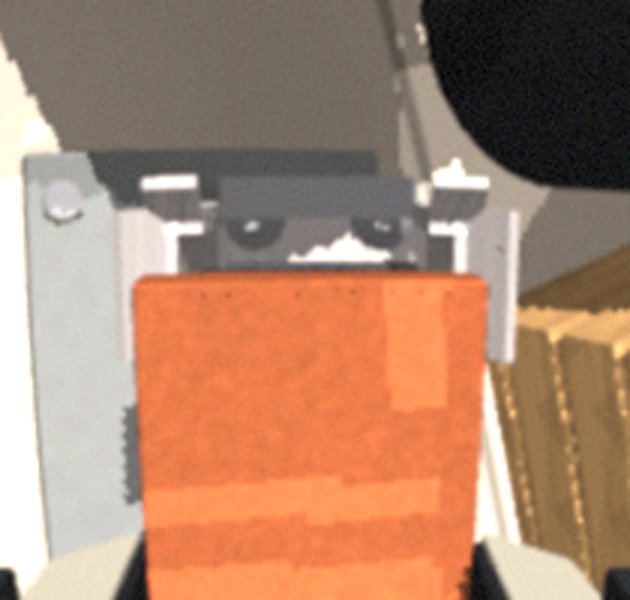

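Emit:
{"method": "play_rows", "body": {
  "moves": [230,1,1,20,0,230,1.5,1.5,38,0,230,1.5,1.5,46,0,230,1.5,1.5,53,0,230,1.5,1.5,53,0]
}}

```text
time: 18.38
tool_pos: [627.5, 219.7, 129.5]
tcp_rot: [2.617, -0.012, 1.276]
contact_force: [-0.5, -0.7, -3.1]
grip_width: 59.2
```

```bash
python3 - <<'E'
from disp import *
o=st(); plan(o,(639,214,np.radians(-17.3)),[-10],tx=1.5)
c=cap("wrist"); cv2.imwrite("pics/c_wrist.png",c["color"][:,:,::-1])
im=cv2.imread("pics/c_wrist.png")[60:260,220:430]; cv2.imwrite("pics/c_wz.png",cv2.resize(np.clip(im*1.2,0,255).astype(np.uint8),None,fx=3,fy=3,interpolation=cv2.INTER_CUBIC))
E
```

```text
t 18.38 pos [627.48 219.71 129.51] yaw 73.1065529857702 tilt 30.049847807728266 dir -15.735648014757446 q [ 0.35  0.56  1.66 -0.58  0.56  1.09] F [-0.47 -0.73 -3.12] w 59.170408290877944
turn 0.016649335979736696 axis err deg 2.109827282928213 in mouth xy [-1.96  0.78]
dep -10 to [633.4 217.  121.4] shift [-0.97  1.53 10.24] rows 0.2493918613819752
tile centre now in mouth frame [-1.21  2.35  0.29]
```

View pics/c_wz.png

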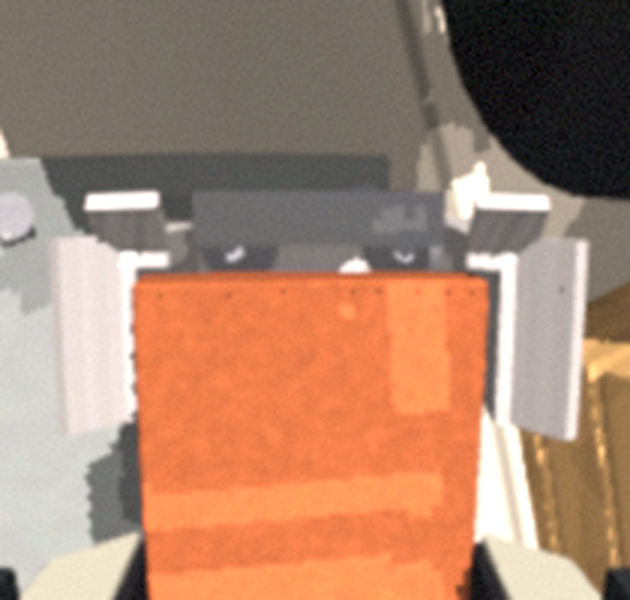

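Emit:
{"method": "play_rows", "body": {
  "moves": [230,0.5,1,3,0,230,0.5,1.2,6,0,230,0.5,1.4,9,0,230,0.5,1.4,9,0]
}}

```text
time: 18.77
tool_pos: [633.2, 219.2, 122.8]
tcp_rot: [2.616, -0.012, 1.277]
contact_force: [-1.1, -0.2, 0.6]
grip_width: 59.0
```

```bash
python3 - <<'E'
from disp import *
o=st(); plan(o,(639,214,np.radians(-17.3)),[-20],tx=1.5)
M,Rm=frame(639,214,np.radians(-17.3)); print("F in mouth",Rm.T@o["contact_force"])
E
```

```text
t 18.77 pos [633.22 219.24 122.82] yaw 73.17604540526771 tilt 30.104441988774802 dir -15.618969021340968 q [ 0.35  0.58  1.65 -0.59  0.55  1.09] F [-1.15 -0.22  0.59] w 59.00380382410416
turn 0.06158927639126074 axis err deg 2.08402729584542 in mouth xy [-1.91  0.84]
dep -20 to [638.4 215.4 113. ] shift [-2.3   0.34 11.52] rows 0.28171764614805217
tile centre now in mouth frame [ 0.02  3.62 -8.36]
F in mouth [-0.56 -0.55  1.05]
```

Emit:
{"method": "play_rows", "body": {
  "moves": [230,-1,0,2,0,230,-1,0,4,0,230,-1,0,4,0]
}}

```text
time: 19.02
tool_pos: [635.0, 217.9, 119.2]
tcp_rot: [2.616, -0.013, 1.277]
contact_force: [-0.1, 0.9, 3.1]
grip_width: 59.4
```

```bash
cat >> disp.py <<'E'
MOUTH=(639,214,np.radians(-17.3))
def f():
    o=st(); M,Rm=frame(*MOUTH); R=toolR(o)
    print("F in mouth",Rm.T@o["contact_force"],"tilecentre",Rm.T@(o["tool_pos"]+23*R[:,2]-1.5*R[:,0]-M),"tips z",(Rm.T@(o["tool_pos"]+22*R[:,2]-M)))
E
python3 -c "
from disp import *
f()"
```

```text
t 19.02 pos [634.98 217.9  119.22] yaw 73.19040664605569 tilt 30.111025405559523 dir -15.566254763396781 q [ 0.34  0.58  1.65 -0.59  0.55  1.1 ] F [-0.13  0.89  3.08] w 59.37426162548978
F in mouth [1.31 0.81 2.82] tilecentre [ -0.11   1.38 -12.53] tips z [ -0.08   2.86 -11.51]
```

Emit:
{"method": "play_rows", "body": {
  "moves": [230,-0.5,0,2,0,230,-0.5,0,4,0,230,-0.5,0,4,0]
}}

```text
time: 19.27
tool_pos: [636.7, 216.7, 115.5]
tcp_rot: [2.617, -0.012, 1.277]
contact_force: [-0.4, 1.0, 3.2]
grip_width: 59.3
```

```bash
python3 -c "
from disp import *
f()"
```

```text
t 19.27 pos [636.67 216.71 115.46] yaw 73.17748374952042 tilt 30.085483554608867 dir -15.618936393196218 q [ 0.34  0.59  1.65 -0.6   0.54  1.1 ] F [-0.41  0.97  3.22] w 59.276556060067364
F in mouth [1.13 0.81 3.09] tilecentre [ -0.44   0.73 -16.77] tips z [ -0.41   2.22 -15.75]
```

Emit:
{"method": "play_rows", "body": {
  "moves": [230,-0.5,0,2,0,230,-0.5,0,4,0,230,-0.5,0,4,0]
}}

```text
time: 19.52
tool_pos: [638.2, 215.5, 111.6]
tcp_rot: [2.617, -0.012, 1.277]
contact_force: [-0.2, 1.4, 2.5]
grip_width: 59.2
```

```bash
python3 -c "
from disp import *
f()"
```

```text
t 19.52 pos [638.16 215.45 111.63] yaw 73.15170340291493 tilt 30.04063429448866 dir -15.696034628404922 q [ 0.34  0.6   1.65 -0.6   0.53  1.1 ] F [-0.23  1.43  2.54] w 59.19717068438986
F in mouth [0.8  1.29 2.5 ] tilecentre [ -0.97  -0.04 -20.97] tips z [ -0.94   1.44 -19.95]
```

Emit:
{"method": "play_rows", "body": {
  "moves": [230,0,0.3,2,0,230,0,0.6,4,0,230,0,0.6,4,0]
}}

```text
time: 19.77
tool_pos: [640.3, 214.7, 108.1]
tcp_rot: [2.618, -0.011, 1.277]
contact_force: [-1.4, 2.0, 2.8]
grip_width: 59.1
```

```bash
python3 -c "
from disp import *
f()"
```

```text
t 19.77 pos [640.26 214.73 108.09] yaw 73.14639945842184 tilt 29.99550756306601 dir -15.742843289277562 q [ 0.34  0.61  1.65 -0.6   0.53  1.1 ] F [-1.42  1.98  2.76] w 59.057174149075195
F in mouth [-0.19  1.47  3.37] tilecentre [ -0.98  -0.12 -25.14] tips z [ -0.95   1.37 -24.12]
```

Emit:
{"method": "play_rows", "body": {
  "moves": [230,0,0.3,2,0,230,0,0.6,4,0,230,0,0.6,4,0]
}}

```text
time: 20.02
tool_pos: [642.4, 214.1, 104.7]
tcp_rot: [2.619, -0.011, 1.277]
contact_force: [-3.2, 2.5, 1.4]
grip_width: 59.2
```

```bash
python3 -c "
from disp import *
f()
c=cap('wrist'); cv2.imwrite('pics/d_wrist.png',c['color'][:,:,::-1])
im=cv2.imread('pics/d_wrist.png')[60:260,220:430]; cv2.imwrite('pics/d_wz.png',cv2.resize(np.clip(im*1.2,0,255).astype(np.uint8),None,fx=3,fy=3,interpolation=cv2.INTER_CUBIC))"
```

```text
t 20.02 pos [642.37 214.1  104.7 ] yaw 73.14313608529031 tilt 29.961711067872436 dir -15.765616543913785 q [ 0.33  0.61  1.64 -0.61  0.53  1.11] F [-3.2   2.52  1.4 ] w 59.217571237434385
F in mouth [-2.48  1.46  3.2 ] tilecentre [ -0.92  -0.1  -29.19] tips z [ -0.89   1.39 -28.17]
```

View pics/d_wz.png

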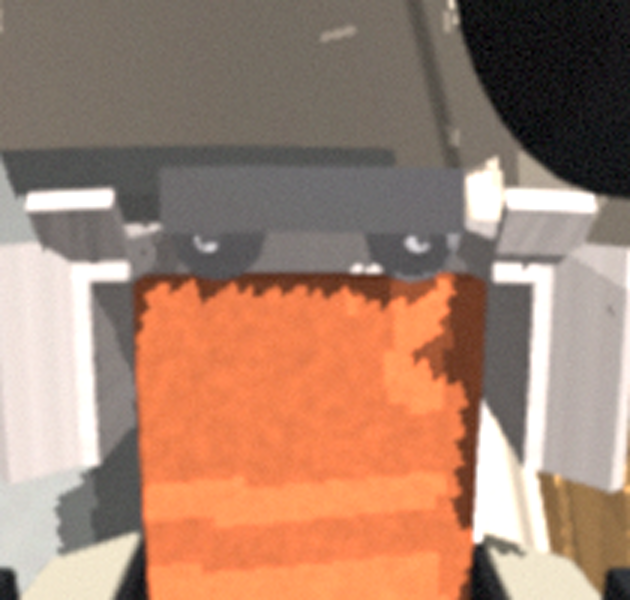

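Emit:
{"method": "play_rows", "body": {
  "moves": [230,-0.5,-0.5,2,0,230,-0.5,-0.5,4,0,230,-0.5,-0.5,4,0]
}}

```text
time: 20.32
tool_pos: [644.1, 213.4, 101.5]
tcp_rot: [2.618, -0.012, 1.277]
contact_force: [-4.0, 3.5, 3.8]
grip_width: 59.2
```

```bash
python3 -c "
from disp import *
f()"
```

```text
t 20.32 pos [644.12 213.36 101.52] yaw 73.16256237561652 tilt 30.022619564772274 dir -15.685735116064858 q [ 0.33  0.62  1.64 -0.61  0.52  1.11] F [-4.04  3.55  3.83] w 59.206019068072095
F in mouth [-2.13  2.19  5.85] tilecentre [ -0.98  -0.26 -32.88] tips z [ -0.95   1.22 -31.86]
```

Emit:
{"method": "play_rows", "body": {
  "moves": [230,0,0,2,0,230,0,0,3,0,230,0,0,3,0]
}}

```text
time: 20.57
tool_pos: [645.5, 212.9, 99.1]
tcp_rot: [2.618, -0.012, 1.277]
contact_force: [-4.0, 2.8, 4.5]
grip_width: 59.5
```

```bash
python3 -c "
from disp import *
f()"
```

```text
t 20.57 pos [645.55 212.9   99.13] yaw 73.1545353812827 tilt 30.027320267961596 dir -15.69689227102926 q [ 0.33  0.62  1.64 -0.61  0.52  1.11] F [-3.99  2.76  4.53] w 59.502025120810764
F in mouth [-1.53  1.45  6.3 ] tilecentre [ -0.98  -0.28 -35.71] tips z [ -0.95   1.21 -34.69]
```

Emit:
{"method": "play_rows", "body": {
  "moves": [230,0,-0.3,2,0,230,0,-0.3,3,0,230,0,-0.3,3,0]
}}

```text
time: 20.82
tool_pos: [647.0, 212.5, 96.7]
tcp_rot: [2.617, -0.012, 1.277]
contact_force: [-3.3, 1.3, 5.0]
grip_width: 59.2
```

```bash
python3 -c "
from disp import *
f()"
```

```text
t 20.82 pos [646.98 212.51  96.67] yaw 73.15316785626189 tilt 30.058389228995487 dir -15.68193156948691 q [ 0.33  0.63  1.64 -0.62  0.51  1.12] F [-3.32  1.28  5.  ] w 59.17832742517064
F in mouth [-0.36  0.23  6.12] tilecentre [ -1.01  -0.22 -38.58] tips z [ -0.98   1.26 -37.56]
```

Emit:
{"method": "play_rows", "body": {
  "moves": [230,0,0,1.5,0,230,0,0,3,0,230,0,0,3,0]
}}

```text
time: 21.07
tool_pos: [648.3, 212.2, 94.5]
tcp_rot: [2.617, -0.012, 1.277]
contact_force: [-8.4, 2.4, 10.0]
grip_width: 59.2
```

```bash
python3 -c "
from disp import *
f()
c=cap('wrist'); cv2.imwrite('pics/e_wrist.png',c['color'][:,:,::-1])
im=cv2.imread('pics/e_wrist.png')[60:260,220:430]; cv2.imwrite('pics/e_wz.png',cv2.resize(np.clip(im*1.2,0,255).astype(np.uint8),None,fx=3,fy=3,interpolation=cv2.INTER_CUBIC))"
```

```text
t 21.07 pos [648.31 212.16  94.49] yaw 73.15062080847335 tilt 30.074048625084068 dir -15.685708538465349 q [ 0.33  0.63  1.64 -0.62  0.51  1.12] F [-8.39  2.43  9.99] w 59.24241399280947
F in mouth [-2.11 -0.17 13.1 ] tilecentre [ -0.99  -0.16 -41.16] tips z [ -0.96   1.32 -40.14]
```

View pics/e_wz.png

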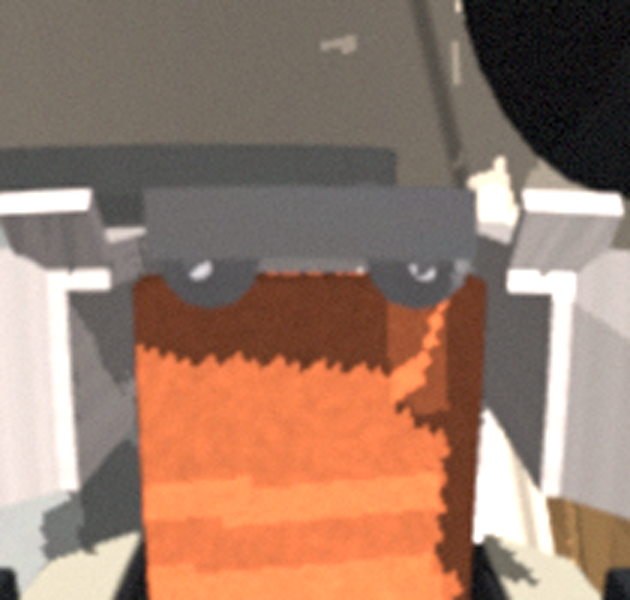

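Emit:
{"method": "play_rows", "body": {
  "moves": [230,0,0,-5,0,230,0,0,-10,0,230,0,0,-12,0,40,0,0,-12,0,40,0,0,-12,0,40,0,0,-12,0,40,0,0,-12,0]
}}

```text
time: 21.7
tool_pos: [642.4, 213.4, 103.9]
tcp_rot: [2.618, -0.011, 1.276]
contact_force: [-0.8, -0.5, -0.1]
grip_width: 76.6
```

```bash
python3 -c "
from disp import *
f()
c=cap('wrist'); cv2.imwrite('pics/f_wrist.png',c['color'][:,:,::-1])
im=cv2.imread('pics/f_wrist.png')[60:260,220:430]; cv2.imwrite('pics/f_wz.png',cv2.resize(np.clip(im*1.2,0,255).astype(np.uint8),None,fx=3,fy=3,interpolation=cv2.INTER_CUBIC))"
```

```text
t 21.7 pos [642.43 213.36 103.93] yaw 73.12214129409169 tilt 30.008171279778598 dir -15.778418636306332 q [ 0.33  0.61  1.64 -0.61  0.52  1.11] F [-0.8  -0.48 -0.08] w 76.60232805780014
F in mouth [-0.57 -0.69  0.26] tilecentre [ -1.08  -0.79 -29.98] tips z [ -1.05   0.7  -28.96]
```

View pics/f_wz.png

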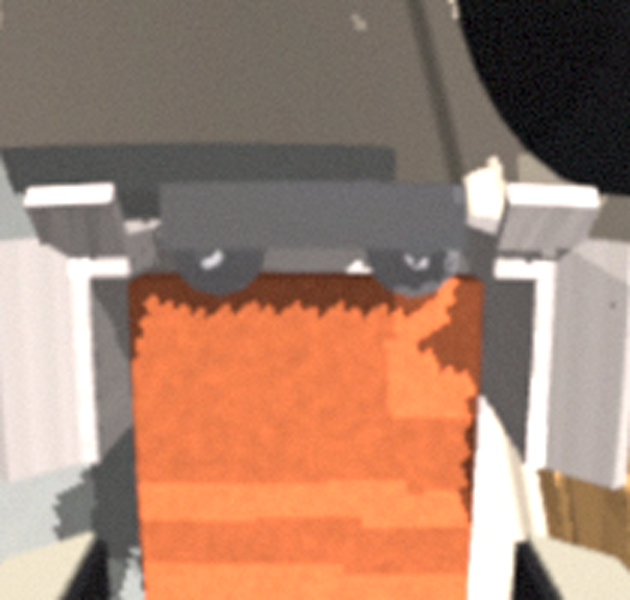

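Emit:
{"method": "play_rows", "body": {
  "moves": [40,0,0,-20,0,40,0,0,-50,0,40,0,0,-85,0,40,0,0,-120,0,20,0,0,-120,0]
}}

```text
time: 22.17
tool_pos: [584.9, 231.9, 214.9]
tcp_rot: [2.61, -0.018, 1.279]
contact_force: [1.0, 0.8, 0.5]
grip_width: 80.8
```

```bash
python3 -c "
from disp import *
f()
c=cap('wrist'); cv2.imwrite('pics/g_wrist.png',c['color'][:,:,::-1])
im=cv2.imread('pics/g_wrist.png')[60:270,220:430]; cv2.imwrite('pics/g_wz.png',cv2.resize(np.clip(im*1.2,0,255).astype(np.uint8),None,fx=2.8,fy=2.8,interpolation=cv2.INTER_CUBIC))"
```

```text
t 22.17 pos [584.92 231.86 214.87] yaw 73.2605744459194 tilt 30.4603856585626 dir -15.004643923520401 q [ 0.4   0.4   1.66 -0.5   0.71  1.02] F [0.98 0.84 0.5 ] w 80.83586031194073
F in mouth [0.85 1.09 0.06] tilecentre [ 6.65 -0.06 96.09] tips z [ 6.68  1.42 97.12]
```

View pics/g_wz.png

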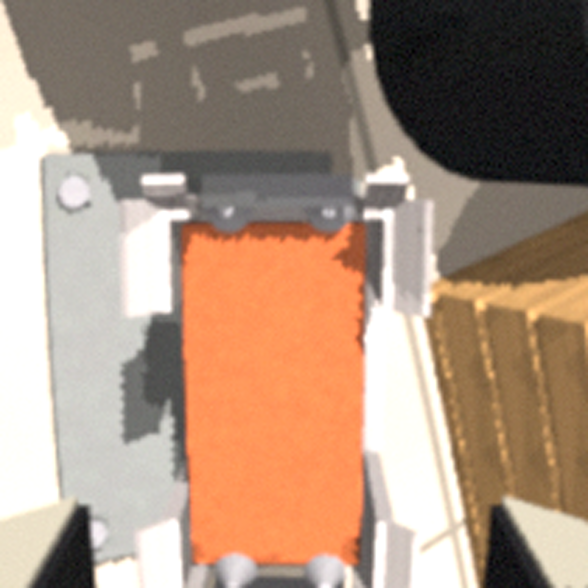

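```bash
cat > sim.py <<'E'
from fit import *
p=np.array([222.9,506.2,379.6,296.081,76.4,0,46.5,0])
lb=np.array([-2.53,-.77,.04,-1,.28,-3.11]);ub=np.array([2.53,2.02,2.7,4.14,2.66,3.11])
W=.3
def solve(P,R,q0,W=None):
    W=W or globals()['W']
    def f(q):
        x,Rq=fk(q,p); return np.concatenate([(x-P)/1000,Ro.from_matrix(Rq@R.T).as_rotvec()*W])
    s=least_squares(f,np.clip(q0,lb+1e-4,ub-1e-4),bounds=(lb,ub)); return s.x,s.fun
def step(q,dirw,L=41.7,W=None):
    x,R=fk(q,p); d=np.array(dirw,float); d/=np.linalg.norm(d)
    return solve(x+d*L,R,q,W)[0]
def desc(q):
    x,R=fk(q,p); t=R[:,2]; return np.round(x,0),"tilt %.1f dir %.1f"%(np.degrees(np.arccos(-t[2])),np.degrees(np.arctan2(t[1],t[0]))),np.round(q,2)
E
python3 - <<'E'
from sim import *
D=[eval(l) for l in open("log.txt")]
# entries near t=15.1 state (tilt13.2)
k=[i for i,(q,x,r) in enumerate(D) if abs(x[2]-454.02)<.5][0]
q=np.array(D[k][0]); print(desc(q))
x,R=fk(q,p); d=R@[24,268,-130]
for W in (.1,.2,.3,.5,1):
    a=q.copy()
    for i in range(5): a=step(a,d,W=W)
    print(W,desc(a))
E
```

```text
(array([ 772., -163.,  454.]), 'tilt 13.2 dir -18.8', array([-0.3 ,  0.88,  0.04, -0.01,  2.  ,  0.07]))
0.1 (array([ 910., -205.,  572.]), 'tilt 49.9 dir -14.0', array([-0.32,  0.85,  0.04,  0.06,  1.39,  0.07]))
0.2 (array([ 875., -197.,  545.]), 'tilt 41.1 dir -14.5', array([-0.32,  0.84,  0.04,  0.05,  1.55,  0.07]))
0.3 (array([ 843., -190.,  520.]), 'tilt 33.1 dir -15.0', array([-0.32,  0.84,  0.04,  0.03,  1.69,  0.07]))
0.5 (array([ 804., -182.,  491.]), 'tilt 23.4 dir -16.1', array([-0.32,  0.85,  0.04,  0.02,  1.85,  0.06]))
1 (array([ 775., -176.,  471.]), 'tilt 16.3 dir -17.6', array([-0.32,  0.86,  0.04,  0.  ,  1.96,  0.06]))
```

```bash
python3 - <<'E'
from sim import *
from plant import bot
W=.5
o=bot.get_obs(); q0=np.array(o["joint_positions"]); x0,R0=fk(q0,p)
for yaw in (0,):
 for st in ([330,0,120],[350,-30,100],[300,0,200],[400,0,80],[450,0,70]):
  for d in ([-1,0,0],[-1,0,-.3],[-.7,0,-1]):
    q=q0.copy()
    for s in np.linspace(0,1,25)[1:]: q,_=solve(x0+(np.array(st)-x0)*s,R0,q,.5)
    a=desc(q)
    n=0
    for i in range(20):
        dd=np.array(d,float)
        if fk(q,p)[0][2]<55: dd[2]=max(dd[2],0.0)
        q=step(q,dd,W=.5)
        t=desc(q)
        if fk(q,p)[0][2]<40: break
        n+=1
        if np.arccos(-fk(q,p)[1][2,2])<.03: break
    print(st,d,a[1],a[2],"->",n,desc(q))
E
```

```text
[330, 0, 120] [-1, 0, 0] tilt 27.7 dir -17.1 [-0.16 -0.08  2.47 -0.24  0.28  0.36] -> 20 (array([-265.,   67.,  152.]), 'tilt 16.9 dir -49.1', array([2.53, 0.17, 2.13, 0.08, 1.13, 2.81]))
[330, 0, 120] [-1, 0, -0.3] tilt 27.7 dir -17.1 [-0.16 -0.08  2.47 -0.24  0.28  0.36] -> 20 (array([-89., -25., 115.]), 'tilt 5.4 dir -115.5', array([ 1.4 , -0.77,  2.7 ,  0.03,  1.3 ,  1.71]))
[330, 0, 120] [-0.7, 0, -1] tilt 27.7 dir -17.1 [-0.16 -0.08  2.47 -0.24  0.28  0.36] -> 20 (array([-317.,  107.,   50.]), 'tilt 19.2 dir -45.4', array([2.53, 0.49, 2.05, 0.07, 0.93, 2.81]))
[350, -30, 100] [-1, 0, 0] tilt 31.7 dir -14.8 [-0.36  0.24  2.62  2.96  0.28 -3.01] -> 10 (array([280., -32.,  39.]), 'tilt 21.1 dir -19.1', array([-0.43,  0.35,  2.7 ,  3.02,  0.28, -3.11]))
[350, -30, 100] [-1, 0, -0.3] tilt 31.7 dir -14.8 [-0.36  0.24  2.62  2.96  0.28 -3.01] -> 7 (array([280., -29.,  38.]), 'tilt 20.8 dir -18.3', array([-0.42,  0.36,  2.7 ,  3.02,  0.28, -3.11]))
[350, -30, 100] [-0.7, 0, -1] tilt 31.7 dir -14.8 [-0.36  0.24  2.62  2.96  0.28 -3.01] -> 7 (array([278., -27.,  35.]), 'tilt 20.1 dir -18
[... 1073 characters left out ...]
.33 -1.    0.28  1.3 ] -> 11 (array([100., 101.,  40.]), 'tilt 15.8 dir -54.0', array([ 0.81,  0.3 ,  2.7 , -0.96,  0.33,  2.1 ]))
[450, 0, 70] [-1, 0, 0] tilt 28.4 dir -26.7 [ 0.04  0.32  2.22 -0.98  0.28  1.27] -> 20 (array([-317.,  109.,  133.]), 'tilt 26.5 dir -42.1', array([2.53, 0.41, 1.89, 0.06, 1.3 , 2.85]))
[450, 0, 70] [-1, 0, -0.3] tilt 28.4 dir -26.7 [ 0.04  0.32  2.22 -0.98  0.28  1.27] -> 20 (array([-305.,  101.,   51.]), 'tilt 22.2 dir -43.2', array([2.53, 0.51, 2.04, 0.06, 0.98, 2.83]))
[450, 0, 70] [-0.7, 0, -1] tilt 28.4 dir -26.7 [ 0.04  0.32  2.22 -0.98  0.28  1.27] -> 14 (array([ 32., 111.,  31.]), 'tilt 15.9 dir -57.9', array([ 1.19,  0.36,  2.7 , -0.74,  0.34,  2.27]))
```

```bash
cat > search.py <<'E'
from sim import *
from plant import bot
o=bot.get_obs(); q0=np.array(o["joint_positions"]); x0,R0=fk(q0,p)
phi=np.radians(-15.5); u=np.array([np.cos(phi),np.sin(phi),0]); v=np.array([-np.sin(phi),np.cos(phi),0])
res=[]
for r in (250,350,450,550):
 for z in (60,120,200,300,400,550,700):
  P=u*r+v*76.4+np.array([0,0,z])
  q=q0.copy()
  for s in np.linspace(0,1,8)[1:]: q,e=solve(x0+(P-x0)*s,R0,q,.5)
  if np.linalg.norm(e)>.02: 
      pass
  t0=desc(q)
  for a in range(0,360,30):
    d=u*np.cos(np.radians(a))+np.array([0,0,np.sin(np.radians(a))])
    b=q.copy(); tr=[]
    for i in range(10):
        c=step(b,d,W=.5); x,R=fk(c,p)
        if x@u<190 or x[2]<45: break
        b=c; tr.append(np.degrees(np.arccos(-R[2,2])))
    if tr: res.append((min(tr),len(tr),r,z,a,t0[1],desc(b)))
res.sort(key=lambda k:k[0])
for k in res[:25]: print(*k)
E
python3 search.py
```

```text
11.203540173150346 9 550 60 210 tilt 25.4 dir -16.0 (array([312.,  27.,  48.]), 'tilt 11.2 dir -39.4', array([-0.05,  0.31,  2.42, -0.43,  0.28,  0.68]))
11.880371080528771 10 450 200 240 tilt 30.3 dir -15.2 (array([287.,  22.,  69.]), 'tilt 11.9 dir -28.4', array([-0.11,  0.2 ,  2.48, -0.28,  0.28,  0.46]))
11.959567711231497 7 350 120 270 tilt 27.3 dir -14.6 (array([384., -37.,  46.]), 'tilt 12.0 dir -2.9', array([-0.34,  0.37,  2.3 ,  0.22,  0.28, -0.26]))
12.451019803139122 7 450 120 240 tilt 27.2 dir -15.4 (array([364.,   4.,  51.]), 'tilt 12.5 dir -30.1', array([-0.13,  0.34,  2.33, -0.3 ,  0.28,  0.46]))
13.348468996508956 10 350 120 240 tilt 27.3 dir -14.6 (array([217., -23.,  64.]), 'tilt 13.3 dir 13.2', array([-0.77,  0.11,  2.7 ,  0.78,  0.28, -1.24]))
13.822267034105915 8 350 200 270 tilt 30.3 dir -15.2 (array([377., -33.,  64.]), 'tilt 13.8 dir -7.1', array([-0.33,  0.31,  2.32,  0.18,  0.28, -0.2 ]))
14.374620100262621 10 550 120 210 tilt 28.6 dir -15.3 (array([243.,  35.,  85.]), 'tilt 14.4 dir -26.6', array([-0.05,  0.07,  2.58, -0.37,  0.28,  0.6 ]))
14.7056664571504
[... 2062 characters left out ...]
  52.]), 'tilt 19.2 dir -16.1', array([-0.26,  0.5 ,  2.03, -0.03,  0.28,  0.07]))
19.235800787151703 4 550 120 240 tilt 28.6 dir -15.3 (array([507., -52.,  58.]), 'tilt 19.2 dir -17.9', array([-0.24,  0.47,  2.06, -0.09,  0.28,  0.14]))
19.54008319336684 7 450 120 210 tilt 27.2 dir -15.4 (array([218.,  23., 109.]), 'tilt 19.5 dir -17.0', array([-0.21, -0.14,  2.67, -0.11,  0.28,  0.19]))
19.56164784132588 2 450 60 270 tilt 23.9 dir -17.4 (array([487., -42.,  69.]), 'tilt 19.6 dir -20.6', array([-0.21,  0.42,  2.11, -0.18,  0.28,  0.26]))
19.753708601003048 10 450 400 270 tilt 30.3 dir -15.2 (array([481., -46.,  76.]), 'tilt 19.8 dir -17.3', array([-0.24,  0.39,  2.12, -0.07,  0.28,  0.12]))
```

```bash
cat > search2.py <<'E'
from sim import *
from plant import bot
o=bot.get_obs(); q0=np.array(o["joint_positions"]); x0,R0=fk(q0,p)
phi=np.radians(-15.5); u=np.array([np.cos(phi),np.sin(phi),0]); v=np.array([-np.sin(phi),np.cos(phi),0])
def tl(q): return np.degrees(np.arccos(-fk(q,p)[1][2,2]))
# beam search
def expand(q):
    out=[]
    for az in range(-180,180,45):
        for el in (-60,-20,0,30):
            d=np.array([np.cos(np.radians(az))*np.cos(np.radians(el)),np.sin(np.radians(az))*np.cos(np.radians(el)),np.sin(np.radians(el))])
            c=step(q,d,W=.5); x=fk(c,p)[0]
            if np.hypot(x[0],x[1])<190 or x[2]<30 or x[0]<120: continue
            out.append((c,(az,el)))
    return out
P=u*450+v*76.4+np.array([0,0,90]); q=q0.copy()
for s in np.linspace(0,1,8)[1:]: q,e=solve(x0+(P-x0)*s,R0,q,.5)
print(desc(q))
beam=[(q,[])]
for it in range(14):
    cand=[]
    for q,h in beam:
        for c,a in expand(q): cand.append((c,h+[a]))
    cand.sort(key=lambda k:tl(k[0]))
    nb=[];seen=[]
    for c in cand:
        x=fk(c[0],p)[0]
        if any(np.linalg.norm(x-s)<15 for s in seen): continue
        seen.append(x); nb.append(c)
        if len(nb)>=5: break
    beam=nb
    print(it,desc(beam[0][0]),beam[0][1][-1],flush=True)
E
time timeout 500 python3 search2.py
```

```text
(array([465., -46., 133.]), 'tilt 25.5 dir -15.9', array([-0.26,  0.23,  2.18, -0.03,  0.28,  0.07]))
0 (array([449., -46., 118.]), 'tilt 23.3 dir -16.3', array([-0.27,  0.25,  2.21, -0.02,  0.28,  0.05])) (-180, -60)
1 (array([435., -46., 104.]), 'tilt 21.0 dir -16.7', array([-0.28,  0.27,  2.23, -0.02,  0.28,  0.04])) (-180, -60)
2 (array([421., -47.,  90.]), 'tilt 18.7 dir -17.1', array([-0.29,  0.29,  2.25, -0.01,  0.28,  0.02])) (-180, -60)
3 (array([407., -47.,  76.]), 'tilt 16.4 dir -17.5', array([-0.3 ,  0.31,  2.27, -0.  ,  0.28,  0.  ])) (-180, -60)
4 (array([394., -48.,  62.]), 'tilt 14.1 dir -17.9', array([-0.31,  0.34,  2.28,  0.  ,  0.28, -0.02])) (-180, -60)
5 (array([382., -48.,  49.]), 'tilt 11.8 dir -18.4', array([-0.33,  0.37,  2.29,  0.  ,  0.28, -0.03])) (-180, -60)
6 (array([371., -50.,  35.]), 'tilt 9.5 dir -19.1', array([-0.34,  0.4 ,  2.3 ,  0.  ,  0.28, -0.04])) (-180, -60)
7 (array([338., -50.,  37.]), 'tilt 8.0 dir -19.2', array([-0.38,  0.36,  2.36,  0.02,  0.28, -0.1 ])) (-180, -20)
8 (array([305., -52.,  40.]), 'tilt 6.6 dir -18.7', array([-0.43,  0.33,  2.42,  0.04,  0.28, -0.17])) (-180, -20)
9 (array([294., -54.,  30.]), 'tilt 4.4 dir -16.9', array([-0.45,  0.36,  2.43,  0.04,  0.28, -0.19])) (-180, -60)
10 (array([261., -55.,  34.]), 'tilt 3.1 dir -13.1', array([-0.52,  0.32,  2.49,  0.06,  0.28, -0.27])) (-180, -20)
11 (array([239., -27.,  37.]), 'tilt 2.0 dir -14.8', array([-0.45,  0.29,  2.54,  0.02,  0.28, -0.17])) (-180, -20)
12 (array([228., -29.,  31.]), 'tilt 0.2 dir 64.3', array([-0.47,  0.31,  2.55,  0.01,  0.28, -0.18])) (-180, -60)
13 (array([193., -27.,  42.]), 'tilt 0.1 dir -62.1', array([-0.54,  0.23,  2.63, -0.  ,  0.28, -0.23])) (-135, -20)
real	1m7.002s
user	1m5.320s
sys	0m0.314s
```

```bash
python3 - <<'E'
from disp import *
o=st(); go(o,[480,-46,190]); go(o,[465,-46,133])
E
```

```text
t 22.22 pos [585.1  231.21 212.22] yaw 73.23381014985749 tilt 30.341992026185522 dir -15.200711666463636 q [ 0.4   0.4   1.66 -0.5   0.71  1.02] F [ 0.72 -0.75 -1.56] w 82.35012460990278
to [480, -46, 190] shift [-296.06  -26.67    4.66] rows 7.129305615329996
to [465, -46, 133] shift [-301.29  -67.81   46.54] rows 7.489627695798843
```

Emit:
{"method": "play_rows", "body": {
  "moves": [255,-37,-3,0,0,255,-74,-6,0,0,255,-111,-10,0,0,255,-150,-14,2,0,255,-190,-18,3,0,255,-230,-22,5,0,255,-270,-30,10,0,255,-300,-50,30,0]
}}

```text
time: 22.88
tool_pos: [474.5, -46.2, 166.0]
tcp_rot: [2.626, -0.01, 1.275]
contact_force: [0.9, -0.3, -1.0]
grip_width: 36.0
```

```bash
python3 - <<'E'
from disp import *
o=st(); go(o,[465,-46,133]); R=toolR(o)
a=np.radians(-60); print("down push dir tool",R.T@[-.5*100,0,-.87*100], "inward",R.T@[-.94*100,0,-.34*100])
E
```

```text
t 22.88 pos [474.49 -46.19 166.  ] yaw 73.04052173788997 tilt 29.567814483991075 dir -15.950968962108492 q [-0.25  0.17  2.17 -0.05  0.28  0.1 ] F [ 0.9  -0.31 -0.97] w 35.95780541368159
to [465, -46, 133] shift [ -2.92 -24.21  24.18] rows 0.8235536957231856
down push dir tool [-15.45 -84.45  51.95] inward [-27.76 -94.85 -15.03]
```

Emit:
{"method": "play_rows", "body": {
  "moves": [255,-15,-84,52,0]
}}

```text
time: 22.97
tool_pos: [456.4, -46.7, 151.1]
tcp_rot: [2.664, -0.006, 1.27]
contact_force: [-0.2, 0.3, -0.7]
grip_width: 29.4
```

Emit:
{"method": "play_rows", "body": {
  "moves": [255,-15,-82,55,0]
}}

```text
time: 23.05
tool_pos: [441.2, -44.4, 139.8]
tcp_rot: [2.694, -0.004, 1.269]
contact_force: [-0.4, 0.5, -0.3]
grip_width: 22.4
```

Emit:
{"method": "play_rows", "body": {
  "moves": [255,-15,-80,58,0]
}}

```text
time: 23.13
tool_pos: [426.2, -43.2, 129.1]
tcp_rot: [2.725, -0.002, 1.269]
contact_force: [-0.0, -0.5, -0.9]
grip_width: 16.1
```

Emit:
{"method": "play_rows", "body": {
  "moves": [255,-15,-78,61,0]
}}

```text
time: 23.22
tool_pos: [411.4, -42.8, 118.8]
tcp_rot: [2.756, -0.0, 1.27]
contact_force: [-0.4, 0.3, -0.0]
grip_width: 8.8
```

```bash
python3 - <<'E'
from disp import *
o=st(); R=toolR(o)
print("down push dir tool",R.T@[-.5*100,0,-.87*100], "inward",R.T@[-.94*100,0,-.34*100])
E
```

```text
t 23.22 pos [411.44 -42.76 118.77] yaw 72.77091536534094 tilt 22.11541777446477 dir -17.19296419619758 q [-0.29  0.19  2.28 -0.02  0.28  0.03] F [-0.37  0.3  -0.  ] w 8.813915718562287
down push dir tool [-14.83 -76.99  62.62] inward [-27.85 -95.97  -2.31]
```

Emit:
{"method": "play_rows", "body": {
  "moves": [255,-10,-62,78,0]
}}

```text
time: 23.3
tool_pos: [404.5, -42.8, 106.2]
tcp_rot: [2.789, 0.002, 1.27]
contact_force: [0.1, -1.4, 0.1]
grip_width: 2.9
```

Emit:
{"method": "play_rows", "body": {
  "moves": [255,-10,-60,80,0]
}}

```text
time: 23.38
tool_pos: [400.5, -43.6, 93.8]
tcp_rot: [2.82, 0.004, 1.269]
contact_force: [0.3, -0.3, -0.1]
grip_width: 1.0
```

Emit:
{"method": "play_rows", "body": {
  "moves": [255,-10,-58,82,0]
}}

```text
time: 23.47
tool_pos: [396.3, -44.4, 80.9]
tcp_rot: [2.852, 0.006, 1.269]
contact_force: [-0.5, 0.2, -0.2]
grip_width: 0.4
```

Emit:
{"method": "play_rows", "body": {
  "moves": [255,-10,-56,83,0]
}}

```text
time: 23.55
tool_pos: [392.5, -45.2, 67.9]
tcp_rot: [2.885, 0.008, 1.269]
contact_force: [-0.2, 0.3, -0.3]
grip_width: 0.5
```

```bash
python3 - <<'E'
from disp import *
o=st(); R=toolR(o)
print("down push dir tool",R.T@[-.5*100,0,-.87*100], "inward",R.T@[-.94*100,0,-.34*100])
E
```

```text
t 23.55 pos [392.51 -45.15  67.93] yaw 72.68195396828702 tilt 14.724415097285524 dir -19.00780383301389 q [-0.3   0.32  2.29 -0.03  0.28  0.02] F [-0.17  0.26 -0.27] w 0.5404971815288163
down push dir tool [-14.21 -68.3   72.13] inward [-27.72 -95.49  10.29]
```

Emit:
{"method": "play_rows", "body": {
  "moves": [255,-14,-68,72,0]
}}

```text
time: 23.63
tool_pos: [382.3, -45.8, 57.8]
tcp_rot: [2.916, 0.01, 1.268]
contact_force: [0.9, 0.3, 0.4]
grip_width: 0.2
```

Emit:
{"method": "play_rows", "body": {
  "moves": [255,-27,-95,25,0]
}}

```text
time: 23.72
tool_pos: [352.6, -46.8, 58.8]
tcp_rot: [2.938, 0.01, 1.269]
contact_force: [-0.3, -0.6, 0.3]
grip_width: 0.6
```

Emit:
{"method": "play_rows", "body": {
  "moves": [255,-27,-95,25,0]
}}

```text
time: 23.8
tool_pos: [317.6, -46.7, 61.2]
tcp_rot: [2.959, 0.009, 1.27]
contact_force: [-0.1, -0.5, 0.6]
grip_width: 0.6
```

```bash
python3 - <<'E'
from disp import *
o=st(); R=toolR(o)
print("down push dir tool",R.T@[-.5*100,0,-.87*100], "inward",R.T@[-.94*100,0,-.34*100])
E
```

```text
t 23.8 pos [317.64 -46.71  61.18] yaw 72.7401622671859 tilt 10.469472974484324 dir -20.001368054654893 q [-0.39  0.26  2.42  0.03  0.28 -0.12] F [-0.08 -0.45  0.65] w 0.6180687455752006
down push dir tool [-14.07 -62.77  77.01] inward [-27.59 -94.49  17.38]
```

Emit:
{"method": "play_rows", "body": {
  "moves": [255,-6,-36,92,0]
}}

```text
time: 23.88
tool_pos: [312.7, -46.5, 50.5]
tcp_rot: [2.995, 0.007, 1.269]
contact_force: [-1.1, 0.9, -0.6]
grip_width: 0.2
```

Emit:
{"method": "play_rows", "body": {
  "moves": [255,-6,-34,94,0]
}}

```text
time: 23.97
tool_pos: [319.8, -50.3, 38.5]
tcp_rot: [3.019, 0.007, 1.268]
contact_force: [0.4, -0.7, 0.7]
grip_width: 0.6
```

```bash
python3 - <<'E'
from disp import *
o=st()
E
```

```text
t 23.97 pos [319.75 -50.31  38.47] yaw 72.6335430251245 tilt 7.046955261071957 dir -20.48532596927786 q [-0.4   0.34  2.39  0.02  0.28 -0.11] F [ 0.36 -0.75  0.69] w 0.5535820943680372
```

Emit:
{"method": "play_rows", "body": {
  "moves": [255,-27,-90,3,0]
}}

```text
time: 24.05
tool_pos: [288.6, -53.0, 43.6]
tcp_rot: [3.033, 0.005, 1.269]
contact_force: [0.8, -1.9, 0.9]
grip_width: 0.0
```

Emit:
{"method": "play_rows", "body": {
  "moves": [255,-27,-90,12,0]
}}

```text
time: 24.13
tool_pos: [247.1, -51.9, 50.9]
tcp_rot: [3.046, 0.002, 1.271]
contact_force: [-1.2, -1.1, -0.1]
grip_width: 0.2
```

```bash
python3 - <<'E'
from disp import *
o=st()
E
```

```text
t 24.13 pos [247.12 -51.89  50.92] yaw 72.83587176973482 tilt 5.482956693156395 dir -18.392015107712158 q [-0.54  0.23  2.54  0.07  0.28 -0.31] F [-1.21 -1.06 -0.1 ] w 0.2151502234278233
```

Emit:
{"method": "play_rows", "body": {
  "moves": [255,0,-15,98,0]
}}

```text
time: 24.22
tool_pos: [245.6, -50.3, 42.8]
tcp_rot: [3.078, -0.004, 1.268]
contact_force: [-1.3, 1.0, -0.9]
grip_width: 1.0
```

Emit:
{"method": "play_rows", "body": {
  "moves": [255,0,-10,60,0,255,0,-10,60,0]
}}

```text
time: 24.38
tool_pos: [266.1, -57.2, 27.7]
tcp_rot: [3.101, -0.006, 1.268]
contact_force: [-0.8, -1.3, 0.0]
grip_width: 0.5
```

```bash
python3 - <<'E'
from disp import *
o=st(); go(o,[380,-200,180]); go(o,[515,-358,90])
E
```

```text
t 24.38 pos [266.09 -57.21  27.68] yaw 72.66620499409194 tilt 2.332238487769201 dir -8.747563909241828 q [-0.51  0.35  2.47  0.05  0.28 -0.26] F [-0.79 -1.3   0.01] w 0.4656322911239742
to [380, -200, 180] shift [-101.44  157.31 -146.73] rows 5.70350599259587
to [515, -358, 90] shift [-212.59  329.52  -50.39] rows 9.481237455970861
```

Emit:
{"method": "play_rows", "body": {
  "moves": [0,0,0,-40,-3,0,-10,15,-80,-6,0,-30,46,-110,-10,0,-54,83,-125,-10,0,-78,121,-135,-10,0,-102,158,-146,-10,0,-126,195,-146,-10,0,-150,232,-135,-10]
}}

```text
time: 25.05
tool_pos: [422.3, -250.0, 175.9]
tcp_rot: [3.098, 0.003, 1.445]
contact_force: [0.8, -0.2, 1.4]
grip_width: 49.3
```

```bash
python3 - <<'E'
from disp import *
o=st(); go(o,[510,-370,100])
E
```

```text
t 25.05 pos [ 422.33 -250.02  175.88] yaw 82.78501045595809 tilt 2.5241794217913327 dir -10.566481197719117 q [-0.7   0.33  1.76  0.03  1.01 -0.59] F [ 0.79 -0.15  1.36] w 49.34302249992698
to [510, -370, 100] shift [-107.83   98.59   80.57] rows 4.001168605600212
```

Emit:
{"method": "play_rows", "body": {
  "moves": [0,-28,26,10,0,0,-56,52,30,0,0,-80,75,55,0,0,-85,78,78,0,0,-85,78,78,0]
}}

```text
time: 25.47
tool_pos: [488.9, -342.4, 93.8]
tcp_rot: [3.108, -0.004, 1.444]
contact_force: [-1.1, 1.6, -0.9]
grip_width: 82.6
```

```bash
python3 - <<'E'
from h import *
o=st()
c=cap("wrist"); cv2.imwrite("pics/i1.png",c["color"][:,:,::-1])
m=hsvmask(c["color"],(0,130,60),(9,255,255))
cs,_=cv2.findContours(m,cv2.RETR_EXTERNAL,cv2.CHAIN_APPROX_NONE)
for k in cs:
    if cv2.contourArea(k)>2500:
        P=np.array([wonz(c,p[0],12)[:2] for p in k],np.float32); print(cv2.minAreaRect(P), cv2.boundingRect(k)); print(P.max(0),P.min(0))
R=toolR(o)
for P in ([516,-358.5],): go(o,[P[0]-25*R[0,2],P[1]-25*R[1,2],24.5])
E
```

```text
t 25.47 pos [ 488.9  -342.39   93.82] yaw 82.71640447006823 tilt 1.954457326654825 dir -0.21108474334917393 q [-0.75  0.61  1.54  0.03  0.97 -0.64] F [-1.13  1.56 -0.86] w 82.61456267987327
((517.3355102539062, -346.9572448730469), (97.1761245727539, 58.75514221191406), 82.45965576171875) (319, 157, 81, 121)
[ 552.24 -295.05] [ 482.03 -398.3 ]
to [np.float64(515.1473782768976), np.float64(-358.49685882182973), 24.5] shift [-12.94  25.72  70.18] rows 1.8189832760311992
```

View pics/i1.png

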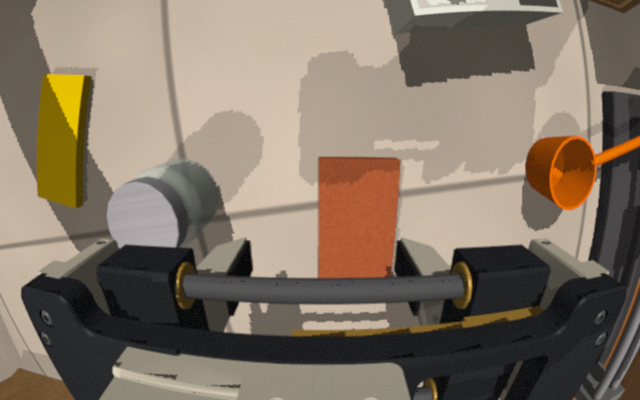

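```bash
python3 - <<'E'
from h import *
c=cap("wrist"); o=c["obs"]
for uv in [(148,212),(108,210),(188,215),(145,180),(150,245)]: print(uv,wonz(c,uv,75))
ct=cap("top"); 
for uv in [(434,236),(422,236),(448,236)]: print(onz(ct,uv,75))
R=toolR(o)
print("body end", np.array([515,-358])+R[:2,1]*-95, "corners", [np.array([515,-358])+R[:2,1]*-95+R[:2,0]*s for s in (-37.5,37.5)])
E
```

```text
(148, 212) [ 390.78 -302.11   75.  ]
(108, 210) [ 360.27 -296.84   75.  ]
(188, 215) [ 416.9  -307.33   75.  ]
(145, 180) [ 394.21 -283.26   75.  ]
(150, 245) [ 385.28 -322.68   75.  ]
[ 384.67 -301.64   75.  ]
[ 384.73 -268.97   75.  ]
[ 384.61 -339.71   75.  ]
body end [ 420.82 -345.99] corners [array([ 416.08, -383.19]), array([ 425.56, -308.79])]
```

Emit:
{"method": "play_rows", "body": {
  "moves": [0,-10,20,10,0,0,-16,26,35,0,0,-16,26,58,0,0,-16,26,68,0,0,-16,26,68,0]
}}

```text
time: 26.03
tool_pos: [515.9, -360.9, 32.1]
tcp_rot: [3.103, -0.001, 1.445]
contact_force: [-0.6, 0.8, -0.6]
grip_width: 91.8
```

```bash
python3 - <<'E'
from h import *
o=st(); R=toolR(o); print("grasp xy", (o["tool_pos"]+20*R[:,2]))
E
```

```text
t 26.03 pos [ 515.95 -360.85   32.13] yaw 82.78319378228235 tilt 2.211804526961366 dir -5.857083941017058 q [-0.74  0.74  1.48  0.03  0.89 -0.64] F [-0.55  0.78 -0.58] w 91.8249147630293
grasp xy [ 516.72 -360.93   12.15]
```

Emit:
{"method": "play_rows", "body": {
  "moves": [230,0,0,0,0,230,0,0,0,0,230,0,0,0,0,230,0,0,0,0,230,0,0,0,0,230,0,0,0,0,230,0,0,0,0]
}}

```text
time: 26.62
tool_pos: [516.8, -362.5, 33.3]
tcp_rot: [3.1, 0.001, 1.444]
contact_force: [-1.1, -0.4, 0.7]
grip_width: 49.6
```

```bash
python3 - <<'E'
from h import *
o=st(); R=toolR(o); print("grasp xy", (o["tool_pos"]+20*R[:,2]))
go(o,[530,-340,200])
E
```

```text
t 26.62 pos [ 516.76 -362.47   33.28] yaw 82.73804074840498 tilt 2.3587820156800676 dir -8.896798845224675 q [-0.74  0.74  1.48  0.03  0.89 -0.64] F [-1.13 -0.41  0.7 ] w 49.596812677207495
grasp xy [ 517.57 -362.6    13.29]
to [530, -340, 200] shift [  23.77   17.15 -166.19] rows 4.046783096483391
```

Emit:
{"method": "play_rows", "body": {
  "moves": [0,0,0,-3,0,0,0,0,-3,0,0,0,0,-3,0,0,0,0,-3,0,0,0,0,-3,0,0,0,0,3,0,0,0,0,7,0]
}}

```text
time: 27.2
tool_pos: [517.2, -362.5, 25.5]
tcp_rot: [3.1, 0.001, 1.444]
contact_force: [0.3, 0.4, -0.7]
grip_width: 90.0
```

```bash
python3 - <<'E'
from h import *
o=st(); R=toolR(o); print("grasp xy", (o["tool_pos"]+20*R[:,2]))
E
```

```text
t 27.2 pos [ 517.23 -362.47   25.5 ] yaw 82.73807240880882 tilt 2.3730953421309984 dir -8.829755985293456 q [-0.74  0.75  1.48  0.03  0.87 -0.64] F [ 0.32  0.41 -0.7 ] w 90.0080157078566
grasp xy [ 518.05 -362.6     5.52]
```

Emit:
{"method": "play_rows", "body": {
  "moves": [230,0,0,0,0,230,0,0,0,0,230,0,0,0,0,230,0,0,0,0,230,0,0,0,0,230,0,0,0,0,230,0,0,0,0]
}}

```text
time: 27.78
tool_pos: [517.5, -362.7, 26.3]
tcp_rot: [3.099, 0.002, 1.444]
contact_force: [0.7, 0.2, 0.9]
grip_width: 59.5
```

```bash
python3 - <<'E'
from h import *
o=st(); R=toolR(o); print("grasp xy", (o["tool_pos"]+20*R[:,2]))
go(o,[560,-290,200]); go(o,[690,-105,350])
E
```

```text
t 27.78 pos [ 517.5  -362.65   26.29] yaw 82.73803396924319 tilt 2.4140960580809723 dir -9.386545063018776 q [-0.74  0.75  1.48  0.03  0.87 -0.64] F [0.73 0.21 0.88] w 59.5006005793265
grasp xy [ 518.33 -362.79    6.31]
to [560, -290, 200] shift [  77.17   40.26 -172.29] rows 4.628980973848703
to [690, -105, 350] shift [ 276.89  152.07 -318.02] rows 10.749454756478402
```

Emit:
{"method": "play_rows", "body": {
  "moves": [230,0,0,-15,0,230,10,5,-45,0,230,35,20,-75,0,230,62,35,-105,0,230,90,50,-135,0,230,118,66,-165,0,230,146,82,-195,0,230,174,98,-222,0]
}}

```text
time: 28.45
tool_pos: [623.6, -204.9, 247.4]
tcp_rot: [3.101, 0.001, 1.444]
contact_force: [1.4, -0.6, -2.8]
grip_width: 59.5
```

Emit:
{"method": "play_rows", "body": {
  "moves": [230,30,17,-25,2,230,60,34,-50,4,230,90,50,-75,7,230,103,54,-96,9.5,230,103,54,-96,9.5]
}}

```text
time: 28.87
tool_pos: [688.3, -106.2, 348.9]
tcp_rot: [3.093, -0.007, 1.281]
contact_force: [0.7, 0.7, -1.4]
grip_width: 59.5
```

```bash
python3 - <<'E'
from h import *
o=st(); R=toolR(o); q=o["joint_positions"][1]; az=o["joint_positions"][0]
c=cap("wrist"); cv2.imwrite("pics/j1.png",c["color"][:,:,::-1])
for u in ([.84,.55],[np.sin(.94),np.cos(.94)]):
  print(R.T@[np.cos(az)*u[0]*300,np.sin(az)*u[0]*300,u[1]*300])
E
```

```text
t 28.87 pos [ 688.26 -106.24  348.94] yaw 73.41302431838234 tilt 2.83454367977037 dir -8.098751372085806 q [-0.27  0.62  0.8   0.01  1.67  0.02] F [ 0.72  0.68 -1.4 ] w 59.50556058241861
[   7.2   259.7  -152.43]
[   7.06  250.56 -164.83]
```

View pics/j1.png

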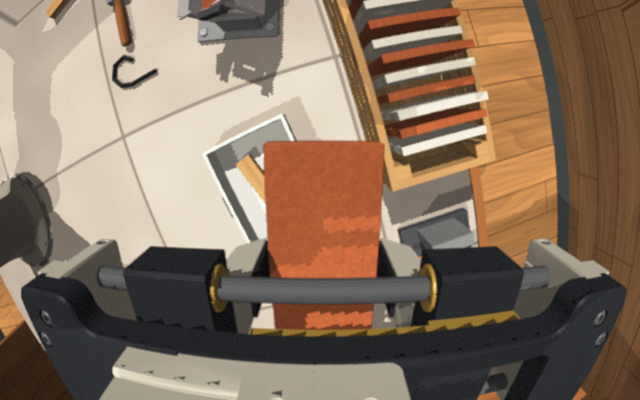

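Emit:
{"method": "play_rows", "body": {
  "moves": [230,1,35,-21,0,230,2,70,-42,0,230,3,100,-62,0]
}}

```text
time: 29.17
tool_pos: [748.2, -129.1, 384.8]
tcp_rot: [3.102, -0.005, 1.278]
contact_force: [1.5, 0.2, 0.2]
grip_width: 59.7
```

Emit:
{"method": "play_rows", "body": {
  "moves": [230,-10,256,-157,0]
}}

```text
time: 29.25
tool_pos: [759.7, -135.5, 394.0]
tcp_rot: [3.087, -0.007, 1.278]
contact_force: [1.6, -0.6, -0.8]
grip_width: 59.7
```

Emit:
{"method": "play_rows", "body": {
  "moves": [230,-10,256,-157,0]
}}

```text
time: 29.33
tool_pos: [764.4, -142.3, 395.7]
tcp_rot: [3.07, -0.01, 1.278]
contact_force: [-2.7, -0.3, -0.8]
grip_width: 60.0
```

Emit:
{"method": "play_rows", "body": {
  "moves": [230,-10,258,-152,0]
}}

```text
time: 29.42
tool_pos: [768.3, -148.6, 400.3]
tcp_rot: [3.044, -0.013, 1.278]
contact_force: [0.1, 0.1, -2.5]
grip_width: 59.7
```

Emit:
{"method": "play_rows", "body": {
  "moves": [230,-10,260,-148,0]
}}

```text
time: 29.5
tool_pos: [771.6, -154.1, 410.3]
tcp_rot: [3.01, -0.015, 1.278]
contact_force: [-0.2, 0.7, -1.4]
grip_width: 59.8
```

```bash
python3 - <<'E'
from h import *
o=st(); R=toolR(o); q=o["joint_positions"][1]; az=o["joint_positions"][0]
u=(np.sin(q),np.cos(q)); print(R.T@[np.cos(az)*u[0]*300,np.sin(az)*u[0]*300,u[1]*300])
E
```

```text
t 29.5 pos [ 771.62 -154.14  410.28] yaw 73.22260343872917 tilt 7.587982196995746 dir -10.1062315194671 q [-0.3   0.93  0.04  0.02  2.04  0.  ] F [-0.22  0.68 -1.41] w 59.81874686104271
[   0.92  261.48 -147.07]
```

Emit:
{"method": "play_rows", "body": {
  "moves": [230,-30,262,-146,0]
}}

```text
time: 29.58
tool_pos: [774.0, -161.2, 419.7]
tcp_rot: [2.98, -0.018, 1.279]
contact_force: [-0.3, -0.4, -1.6]
grip_width: 59.2
```

Emit:
{"method": "play_rows", "body": {
  "moves": [230,-30,264,-140,0]
}}

```text
time: 29.67
tool_pos: [776.4, -169.1, 427.5]
tcp_rot: [2.952, -0.02, 1.28]
contact_force: [-0.3, 0.4, -1.8]
grip_width: 59.8
```

Emit:
{"method": "play_rows", "body": {
  "moves": [230,-30,266,-134,0]
}}

```text
time: 29.75
tool_pos: [779.2, -176.8, 433.9]
tcp_rot: [2.925, -0.022, 1.28]
contact_force: [0.0, 0.2, -2.6]
grip_width: 59.8
```

Emit:
{"method": "play_rows", "body": {
  "moves": [230,-30,268,-128,0]
}}

```text
time: 29.83
tool_pos: [782.2, -184.2, 439.8]
tcp_rot: [2.899, -0.023, 1.28]
contact_force: [0.0, 0.4, -2.0]
grip_width: 59.3
```

Emit:
{"method": "play_rows", "body": {
  "moves": [230,-30,271,-122,0]
}}

```text
time: 29.92
tool_pos: [785.4, -191.4, 445.3]
tcp_rot: [2.874, -0.025, 1.281]
contact_force: [-0.2, -0.3, -2.7]
grip_width: 59.3
```

```bash
python3 - <<'E'
from h import *
o=st(); R=toolR(o); q=o["joint_positions"][1]; az=o["joint_positions"][0]
u=(np.sin(q),np.cos(q)); print(R.T@[np.cos(az)*u[0]*300,np.sin(az)*u[0]*300,u[1]*300])
E
```

```text
t 29.92 pos [ 785.42 -191.43  445.32] yaw 73.38169949289585 tilt 15.40026987508748 dir -11.421442510452996 q [-0.35  0.89  0.04  0.04  1.95 -0.03] F [-0.19 -0.35 -2.7 ] w 59.30634820110404
[  -8.87  274.66 -120.35]
```

Emit:
{"method": "play_rows", "body": {
  "moves": [230,-100,272,-118,0]
}}

```text
time: 30.0
tool_pos: [786.4, -205.2, 451.0]
tcp_rot: [2.849, -0.026, 1.284]
contact_force: [-0.5, 0.6, -2.5]
grip_width: 59.2
```

Emit:
{"method": "play_rows", "body": {
  "moves": [230,-100,275,-112,0]
}}

```text
time: 30.08
tool_pos: [786.6, -221.8, 456.4]
tcp_rot: [2.825, -0.026, 1.282]
contact_force: [0.3, -0.9, -2.2]
grip_width: 59.3
```

Emit:
{"method": "play_rows", "body": {
  "moves": [230,-100,278,-106,0]
}}

```text
time: 30.17
tool_pos: [787.0, -237.2, 461.9]
tcp_rot: [2.8, -0.026, 1.281]
contact_force: [-1.0, -0.9, -2.1]
grip_width: 59.5
```

Emit:
{"method": "play_rows", "body": {
  "moves": [230,-100,281,-98,0]
}}

```text
time: 30.25
tool_pos: [787.8, -251.4, 467.3]
tcp_rot: [2.774, -0.026, 1.28]
contact_force: [0.2, -0.0, -1.3]
grip_width: 59.9
```

Emit:
{"method": "play_rows", "body": {
  "moves": [230,-100,284,-92,0]
}}

```text
time: 30.33
tool_pos: [788.7, -264.9, 472.7]
tcp_rot: [2.748, -0.026, 1.28]
contact_force: [0.6, 0.2, -2.3]
grip_width: 59.6
```

```bash
python3 - <<'E'
from h import *
o=st(); R=toolR(o); q=o["joint_positions"][1]; az=o["joint_positions"][0]
u=(np.sin(q),np.cos(q)); print(R.T@[np.cos(az)*u[0]*300,np.sin(az)*u[0]*300,u[1]*300])
E
```

```text
t 30.33 pos [ 788.74 -264.88  472.74] yaw 73.3492458315606 tilt 22.580671623655363 dir -13.114144784555581 q [-0.45  0.87  0.04  0.09  1.85 -0.11] F [ 0.58  0.16 -2.33] w 59.58456333719795
[-30.42 283.77 -92.48]
```

Emit:
{"method": "play_rows", "body": {
  "moves": [230,-110,285,-90,0]
}}

```text
time: 30.42
tool_pos: [789.1, -278.5, 478.4]
tcp_rot: [2.723, -0.025, 1.28]
contact_force: [-0.3, -0.1, -2.3]
grip_width: 59.2
```

Emit:
{"method": "play_rows", "body": {
  "moves": [230,-110,287,-84,0]
}}

```text
time: 30.5
tool_pos: [789.4, -292.1, 484.4]
tcp_rot: [2.696, -0.024, 1.28]
contact_force: [0.5, -0.2, -1.4]
grip_width: 59.3
```

Emit:
{"method": "play_rows", "body": {
  "moves": [230,-110,288,-78,0]
}}

```text
time: 30.58
tool_pos: [789.7, -305.0, 490.3]
tcp_rot: [2.67, -0.022, 1.279]
contact_force: [0.4, 0.1, -1.8]
grip_width: 59.7
```

Emit:
{"method": "play_rows", "body": {
  "moves": [230,-110,289,-70,0]
}}

```text
time: 30.67
tool_pos: [790.1, -317.6, 496.2]
tcp_rot: [2.644, -0.02, 1.278]
contact_force: [-0.5, -0.2, -2.1]
grip_width: 59.4
```

Emit:
{"method": "play_rows", "body": {
  "moves": [230,-110,290,-64,0]
}}

```text
time: 30.75
tool_pos: [790.6, -329.8, 502.0]
tcp_rot: [2.617, -0.018, 1.277]
contact_force: [1.0, 0.6, -2.3]
grip_width: 59.4
```

Emit:
{"method": "play_rows", "body": {
  "moves": [230,-110,292,-56,0]
}}

```text
time: 30.83
tool_pos: [791.3, -341.7, 507.8]
tcp_rot: [2.591, -0.016, 1.276]
contact_force: [1.4, 0.2, -1.5]
grip_width: 59.8
```

```bash
python3 - <<'E'
from disp import *
o=st(); plan(o,MOUTH,[140],off=20.5,tx=-3.5); go(o,[690,20,400])
E
```

```text
t 30.83 pos [ 791.27 -341.69  507.75] yaw 73.08941614345355 tilt 31.577854299590154 dir -15.462592467884905 q [-0.55  0.85  0.04  0.14  1.72 -0.19] F [ 1.35  0.23 -1.46] w 59.79850805741607
turn -0.1340359395348081 axis err deg 1.0558097768590664 in mouth xy [-0.43  0.96]
dep 140 to [556.8 235.6 246.1] shift [ 480.   -475.1    23.98] rows 16.20607901763353
tile centre now in mouth frame [ 474.05 -484.92  152.21]
to [690, 20, 400] shift [ 314.88 -231.17   -9.81] rows 9.370429174072461
```

Emit:
{"method": "play_rows", "body": {
  "moves": [230,29,-29,0,0,230,58,-58,0,0,230,87,-86,2,0,230,116,-115,4,0,230,145,-144,6,0,230,174,-173,8,0,230,203,-201,9,0,230,232,-230,10,0]
}}

```text
time: 31.5
tool_pos: [692.2, -100.8, 400.6]
tcp_rot: [2.592, -0.016, 1.276]
contact_force: [2.0, 0.8, -2.1]
grip_width: 59.7
```

Emit:
{"method": "play_rows", "body": {
  "moves": [230,29,-29,1,0,230,58,-58,2,0,230,87,-86,4,0,230,116,-115,6,0,230,145,-144,8,0,230,174,-173,9,0,230,200,-200,10,0]
}}

```text
time: 32.08
tool_pos: [592.8, 140.8, 290.9]
tcp_rot: [2.592, -0.018, 1.276]
contact_force: [0.9, 0.5, -2.0]
grip_width: 59.4
```

```bash
python3 - <<'E'
from disp import *
o=st(); plan(o,MOUTH,[140,60],off=20.5,tx=-3.5)
E
```

```text
t 32.08 pos [592.85 140.8  290.94] yaw 73.13688108163672 tilt 31.494739375840254 dir -15.224932027166703 q [ 0.23  0.26  1.65 -0.36  0.77  0.73] F [ 0.9   0.51 -2.02] w 59.42375037653483
turn -0.15140946231220298 axis err deg 1.2028876786300613 in mouth xy [-0.52  1.08]
dep 140 to [556.8 235.5 246.1] shift [ 79.37 -77.     7.07] rows 2.657289171998638
dep 60 to [597.3 222.9 178.3] shift [ 77.88 -76.22  87.03] rows 3.3443515841704294
tile centre now in mouth frame [ 76.79 -83.23 144.77]
```

Emit:
{"method": "play_rows", "body": {
  "moves": [230,26,-24,5,0,230,52,-48,20,0,230,52,-48,50,0,230,52,-48,50,0]
}}

```text
time: 32.42
tool_pos: [593.7, 195.2, 219.2]
tcp_rot: [2.599, -0.012, 1.279]
contact_force: [-0.7, -1.3, -3.0]
grip_width: 59.6
```

```bash
python3 - <<'E'
from disp import *
import pickle
o=st(); plan(o,MOUTH,[60,10],off=20.5,tx=-3.5)
c=cap("wrist"); cv2.imwrite("pics/k_wrist.png",c["color"][:,:,::-1]); pickle.dump(c,open("k.pkl","wb"))
im=cv2.imread("pics/k_wrist.png")[60:260,220:430]; cv2.imwrite("pics/k_wz.png",cv2.resize(np.clip(im*1.2,0,255).astype(np.uint8),None,fx=3,fy=3,interpolation=cv2.INTER_CUBIC))
E
```

```text
t 32.42 pos [593.7  195.16 219.18] yaw 73.26238752567419 tilt 31.07574102210487 dir -15.563802323940568 q [ 0.33  0.38  1.69 -0.49  0.68  0.95] F [-0.7  -1.27 -2.99] w 59.58559067331791
turn 0.11672348344763385 axis err deg 1.2954498338449492 in mouth xy [-0.94  0.9 ]
dep 60 to [597.4 222.9 178.4] shift [ 27.12 -25.03  32.93] rows 1.186129545446991
dep 10 to [622.7 215.1 136. ] shift [ 26.42 -24.23  82.9 ] rows 2.1659863133701167
tile centre now in mouth frame [ 25.6  -31.14  92.05]
```

View pics/k_wz.png

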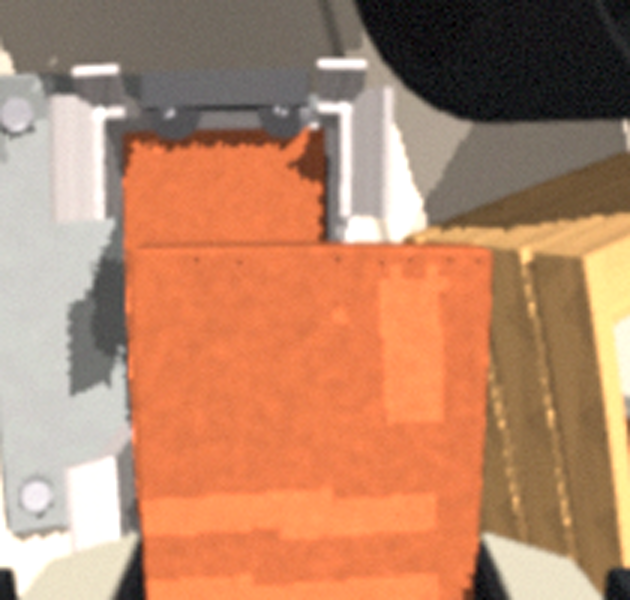

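```bash
python3 - <<'E'
from disp import *
import pickle
c=pickle.load(open("k.pkl","rb"));o=c["obs"];R=toolR(o)
for uv in [(220+133/3,60+247/3),(220+490/3,60+247/3)]:
    p,d=wray(c,uv); p=R.T@(p-o["tool_pos"]);d=R.T@d; print(p+d*(14.5-p[2])/d[2])
E
```

```text
[ 63.97 -28.96  14.5 ]
[63.95 29.54 14.5 ]
```

Emit:
{"method": "play_rows", "body": {
  "moves": [230,20,-18,5,0,230,28,-25,20,0,230,28,-25,33,0,230,28,-25,33,0]
}}

```text
time: 32.8
tool_pos: [599.8, 221.6, 182.6]
tcp_rot: [2.594, -0.015, 1.275]
contact_force: [-0.3, -0.3, -2.1]
grip_width: 59.9
```

```bash
python3 - <<'E'
from disp import *
import pickle
o=st(); plan(o,MOUTH,[60,10,0],off=20.5,tx=-3.5)
c=cap("wrist"); cv2.imwrite("pics/l_wrist.png",c["color"][:,:,::-1])
im=cv2.imread("pics/l_wrist.png")[60:260,220:430]; cv2.imwrite("pics/l_wz.png",cv2.resize(np.clip(im*1.2,0,255).astype(np.uint8),None,fx=3,fy=3,interpolation=cv2.INTER_CUBIC))
E
```

```text
t 32.8 pos [599.79 221.57 182.6 ] yaw 73.04941519144761 tilt 31.359222334008386 dir -15.574613968367766 q [ 0.38  0.45  1.68 -0.56  0.63  1.08] F [-0.31 -0.28 -2.09] w 59.856812429903265
turn -0.1377757439506787 axis err deg 1.1095612576233789 in mouth xy [-0.65  0.9 ]
dep 60 to [597.3 223.  178.3] shift [ 0.58 -4.63  2.22] rows 0.12397785004825827
dep 10 to [622.6 215.1 135.9] shift [-0.22 -4.05 52.21] rows 1.255912615621405
dep 0 to [627.7 213.5 127.5] shift [-0.39 -3.86 62.17] rows 1.49371494078457
tile centre now in mouth frame [ 4.58 -4.11 62.1 ]
```

View pics/l_wz.png

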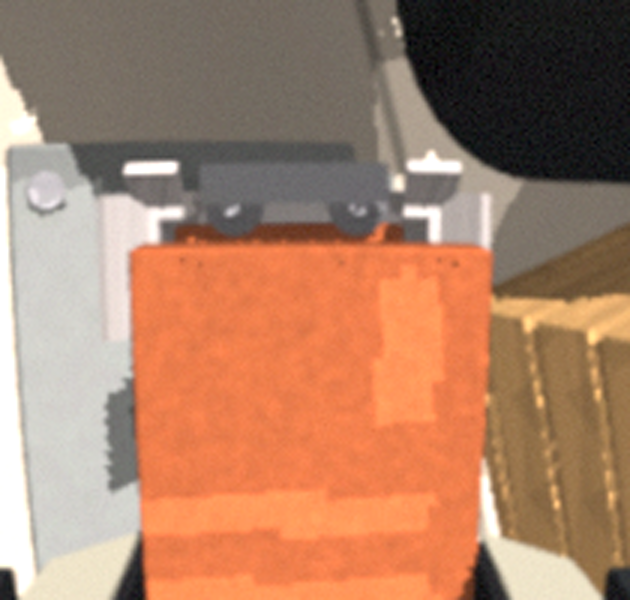

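Emit:
{"method": "play_rows", "body": {
  "moves": [230,-1,-4.5,15,0,230,-1,-4.5,35,0,230,-1,-4.5,44,0,230,-1,-4.5,44,0,230,-1,-4.5,44,0]
}}

```text
time: 33.27
tool_pos: [618.0, 216.1, 144.5]
tcp_rot: [2.593, -0.016, 1.275]
contact_force: [-0.1, -0.1, -1.7]
grip_width: 59.4
```

```bash
python3 - <<'E'
from disp import *
import pickle
o=st(); plan(o,MOUTH,[10,0,-15],off=20.5,tx=-4)
c=cap("wrist"); cv2.imwrite("pics/m_wrist.png",c["color"][:,:,::-1])
im=cv2.imread("pics/m_wrist.png")[60:260,220:430]; cv2.imwrite("pics/m_wz.png",cv2.resize(np.clip(im*1.2,0,255).astype(np.uint8),None,fx=3,fy=3,interpolation=cv2.INTER_CUBIC))
E
```

```text
t 33.27 pos [618.01 216.06 144.53] yaw 73.02764289023041 tilt 31.463201080579626 dir -15.468672424347552 q [ 0.36  0.52  1.69 -0.62  0.56  1.13] F [-0.14 -0.09 -1.74] w 59.44184207205119
turn -0.20049548051266147 axis err deg 1.1024493705708394 in mouth xy [-0.55  0.96]
dep 10 to [622.5 214.6 135.9] shift [-0.22 -0.47  9.82] rows 0.23593328275868145
dep 0 to [627.5 213.  127.4] shift [-0.43 -0.43 19.81] rows 0.47534965517236255
dep -15 to [635.1 210.7 114.7] shift [-0.61 -0.28 34.79] rows 0.8344238245902865
tile centre now in mouth frame [ 0.58 -3.94 19.73]
```

View pics/m_wz.png

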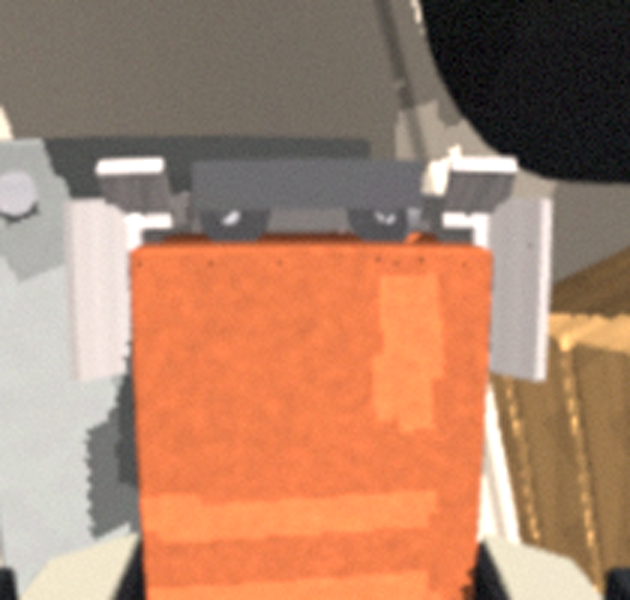

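Emit:
{"method": "play_rows", "body": {
  "moves": [230,0,-0.5,10,0,230,0,-0.5,20,0,230,0,-0.5,26,0,230,0,-0.5,26,0]
}}

```text
time: 33.65
tool_pos: [630.6, 212.9, 119.9]
tcp_rot: [2.594, -0.015, 1.276]
contact_force: [0.7, 0.4, -0.4]
grip_width: 59.2
```

```bash
cat >> disp.py <<'E'
def f2():
    o=st(); M,Rm=frame(*MOUTH); R=toolR(o)
    print("F in mouth",Rm.T@o["contact_force"],"tilecentre",Rm.T@(o["tool_pos"]+20.5*R[:,2]+4*R[:,0]-M))
E
python3 - <<'E'
from disp import *
f2()
c=cap("wrist"); cv2.imwrite("pics/n_wrist.png",c["color"][:,:,::-1])
im=cv2.imread("pics/n_wrist.png")[60:260,220:430]; cv2.imwrite("pics/n_wz.png",cv2.resize(np.clip(im*1.2,0,255).astype(np.uint8),None,fx=3,fy=3,interpolation=cv2.INTER_CUBIC))
E
```

```text
t 33.65 pos [630.63 212.89 119.94] yaw 73.1018662955344 tilt 31.384513559717597 dir -15.504636107931367 q [ 0.34  0.57  1.68 -0.65  0.52  1.16] F [ 0.72  0.43 -0.42] w 59.19924522787168
F in mouth [ 0.25  0.63 -0.65] tilecentre [-1.45  0.79 -7.94]
```

View pics/n_wz.png

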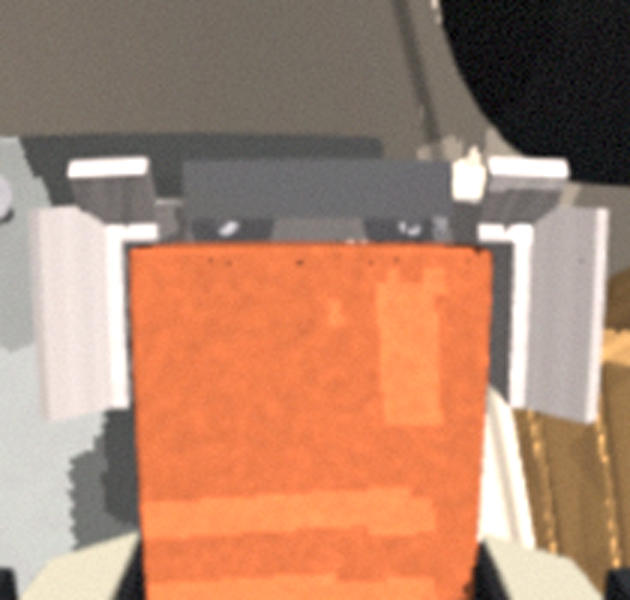

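Emit:
{"method": "play_rows", "body": {
  "moves": [230,-0.5,0.5,3,0,230,-0.5,0.5,6,0,230,-0.5,0.5,6,0]
}}

```text
time: 33.95
tool_pos: [633.8, 211.9, 116.4]
tcp_rot: [2.593, -0.016, 1.276]
contact_force: [0.8, -0.0, -1.2]
grip_width: 59.5
```

```bash
python3 -c "
from disp import *
f2()"
```

```text
t 33.95 pos [633.78 211.93 116.4 ] yaw 73.1087257337197 tilt 31.45219036890307 dir -15.382933442588701 q [ 0.34  0.58  1.68 -0.66  0.51  1.16] F [ 0.8  -0.01 -1.24] w 59.495490209123794
F in mouth [-0.    0.22 -1.46] tilecentre [ -0.5    0.83 -12.68]
```

Emit:
{"method": "play_rows", "body": {
  "moves": [230,0,0,2,0,230,0,0,4,0,230,0,0,4,0]
}}

```text
time: 34.2
tool_pos: [635.8, 211.6, 113.3]
tcp_rot: [2.592, -0.016, 1.276]
contact_force: [-0.6, 1.0, 2.1]
grip_width: 59.2
```

```bash
python3 -c "
from disp import *
f2()"
```

```text
t 34.2 pos [635.82 211.56 113.3 ] yaw 73.13051189974848 tilt 31.47627838827753 dir -15.341988048644989 q [ 0.34  0.59  1.68 -0.66  0.51  1.16] F [-0.61  0.97  2.09] w 59.18326274356111
F in mouth [0.37 0.75 2.24] tilecentre [ -0.39   1.09 -16.4 ]
```

Emit:
{"method": "play_rows", "body": {
  "moves": [230,-0.5,0,1.5,0,230,-0.5,0,3,0,230,-0.5,0,3,0]
}}

```text
time: 34.45
tool_pos: [637.2, 210.8, 110.7]
tcp_rot: [2.592, -0.016, 1.277]
contact_force: [-1.4, 2.4, 3.2]
grip_width: 59.4
```

```bash
python3 -c "
from disp import *
f2()"
```

```text
t 34.45 pos [637.25 210.77 110.67] yaw 73.1402873389836 tilt 31.478213440091814 dir -15.315380694314136 q [ 0.34  0.59  1.68 -0.67  0.5   1.17] F [-1.36  2.38  3.17] w 59.374720974295336
F in mouth [-0.02  1.87  3.76] tilecentre [ -0.43   0.76 -19.48]
```

Emit:
{"method": "play_rows", "body": {
  "moves": [230,0,0,1.5,0,230,0,0,3,0,230,0,0,3,0]
}}

```text
time: 34.7
tool_pos: [638.8, 210.1, 107.9]
tcp_rot: [2.593, -0.016, 1.276]
contact_force: [-0.7, 2.2, 4.2]
grip_width: 59.9
```

```bash
python3 -c "
from disp import *
f2()"
```

```text
t 34.7 pos [638.78 210.11 107.95] yaw 73.11791940115066 tilt 31.465577438367646 dir -15.36310743247606 q [ 0.33  0.6   1.67 -0.67  0.5   1.17] F [-0.72  2.19  4.19] w 59.850222919964864
F in mouth [1.08 1.87 4.26] tilecentre [ -0.47   0.58 -22.67]
```

Emit:
{"method": "play_rows", "body": {
  "moves": [230,-0.3,0,1,0,230,-0.3,0,2,0,230,-0.3,0,2,0]
}}

```text
time: 34.95
tool_pos: [639.6, 209.5, 106.2]
tcp_rot: [2.593, -0.016, 1.276]
contact_force: [-1.7, 3.9, 4.2]
grip_width: 59.4
```

```bash
python3 -c "
from disp import *
f2()"
```

```text
t 34.95 pos [639.58 209.48 106.21] yaw 73.1129811049818 tilt 31.454457203006886 dir -15.383916240326778 q [ 0.33  0.6   1.67 -0.67  0.49  1.17] F [-1.69  3.87  4.23] w 59.394085426056755
F in mouth [-0.1   3.19  5.05] tilecentre [ -0.59   0.22 -24.65]
```

Emit:
{"method": "play_rows", "body": {
  "moves": [230,0,0,1,0,230,0,0,2,0,230,0,0,2,0]
}}

```text
time: 35.2
tool_pos: [640.6, 209.1, 104.6]
tcp_rot: [2.593, -0.016, 1.276]
contact_force: [-0.5, 1.6, 5.0]
grip_width: 59.6
```

```bash
python3 -c "
from disp import *
f2()"
```

```text
t 35.2 pos [640.57 209.14 104.56] yaw 73.109404145265 tilt 31.456256256269135 dir -15.393227967144481 q [ 0.33  0.61  1.67 -0.67  0.49  1.17] F [-0.54  1.58  4.99] w 59.63956306101497
F in mouth [1.81 1.35 4.76] tilecentre [ -0.57   0.19 -26.6 ]
```

Emit:
{"method": "play_rows", "body": {
  "moves": [230,0,0,1,0,230,0,0,1.5,0,230,0,0,1.5,0]
}}

```text
time: 35.45
tool_pos: [641.3, 208.9, 103.3]
tcp_rot: [2.593, -0.016, 1.276]
contact_force: [-1.7, 2.4, 5.0]
grip_width: 59.5
```

```bash
python3 -c "
from disp import *
f2()"
```

```text
t 35.45 pos [641.31 208.93 103.32] yaw 73.10091174399517 tilt 31.45461761114807 dir -15.398205374455568 q [ 0.33  0.61  1.67 -0.68  0.49  1.18] F [-1.67  2.38  4.96] w 59.4587640163083
F in mouth [0.67 1.78 5.43] tilecentre [ -0.58   0.2  -28.06]
```

Emit:
{"method": "play_rows", "body": {
  "moves": [230,0,0,1,0,230,0,0,1.2,0,230,0,0,1.2,0]
}}

```text
time: 35.7
tool_pos: [641.8, 208.5, 102.1]
tcp_rot: [2.593, -0.015, 1.276]
contact_force: [-1.3, 1.7, 3.2]
grip_width: 59.4
```

```bash
python3 -c "
from disp import *
f2()
c=cap('wrist'); cv2.imwrite('pics/o_wrist.png',c['color'][:,:,::-1])
im=cv2.imread('pics/o_wrist.png')[60:260,220:430]; cv2.imwrite('pics/o_wz.png',cv2.resize(np.clip(im*1.2,0,255).astype(np.uint8),None,fx=3,fy=3,interpolation=cv2.INTER_CUBIC))"
```

```text
t 35.7 pos [641.79 208.52 102.06] yaw 73.09235337324104 tilt 31.432120499777902 dir -15.459773780234116 q [ 0.33  0.61  1.67 -0.68  0.49  1.18] F [-1.32  1.74  3.16] w 59.44249385686094
F in mouth [0.17 1.26 3.62] tilecentre [ -0.76  -0.06 -29.44]
```

View pics/o_wz.png

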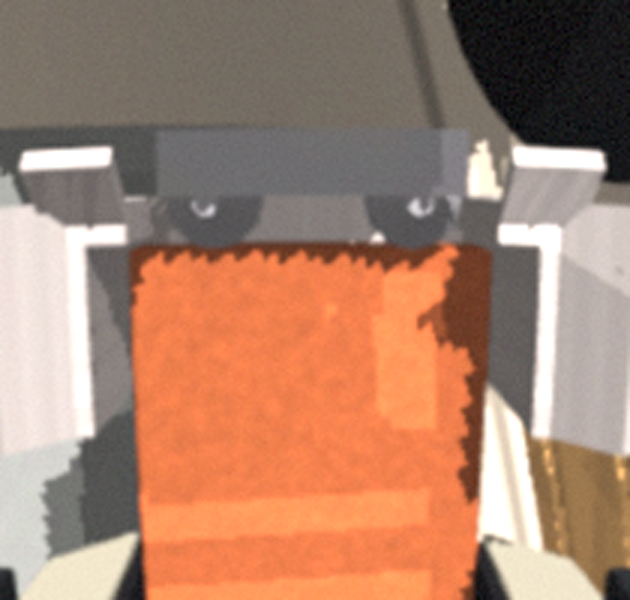

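Emit:
{"method": "play_rows", "body": {
  "moves": [230,0,0,0.7,0,230,0,0,1.2,0,230,0,0,1.2,0]
}}

```text
time: 36.0
tool_pos: [642.3, 208.5, 101.4]
tcp_rot: [2.593, -0.016, 1.276]
contact_force: [-3.2, 2.9, 6.5]
grip_width: 59.5
```

```bash
python3 -c "
from disp import *
f2()"
```

```text
t 36.0 pos [642.31 208.52 101.39] yaw 73.08665859788321 tilt 31.446702899584185 dir -15.434307888379161 q [ 0.33  0.61  1.67 -0.68  0.49  1.18] F [-3.15  2.9   6.55] w 59.52931599634798
F in mouth [0.19 1.84 7.6 ] tilecentre [ -0.7    0.1  -30.27]
```

Emit:
{"method": "play_rows", "body": {
  "moves": [230,0,0,0.6,0,230,0,0,1,0,230,0,0,1,0]
}}

```text
time: 36.25
tool_pos: [642.6, 208.4, 100.9]
tcp_rot: [2.593, -0.016, 1.276]
contact_force: [-6.2, 2.0, 10.4]
grip_width: 59.3
```

```bash
python3 -c "
from disp import *
f2()"
```

```text
t 36.25 pos [642.6  208.36 100.9 ] yaw 73.08246380786984 tilt 31.454689105429047 dir -15.456663301046419 q [ 0.33  0.61  1.67 -0.68  0.49  1.18] F [-6.18  1.98 10.37] w 59.302308375563335
F in mouth [-0.01  0.05 12.23] tilecentre [ -0.67   0.03 -30.86]
```

Emit:
{"method": "play_rows", "body": {
  "moves": [230,0,0,-1,0,230,0,0,-2,0,40,0,0,-2,0,40,0,0,-2,0,40,0,0,-2,0,40,0,0,-2,0,40,0,0,-2,0]
}}

```text
time: 36.83
tool_pos: [641.5, 208.5, 101.6]
tcp_rot: [2.594, -0.015, 1.275]
contact_force: [0.3, -0.4, -1.1]
grip_width: 77.2
```

```bash
python3 -c "
from disp import *
f2()
c=cap('wrist'); cv2.imwrite('pics/p_wrist.png',c['color'][:,:,::-1])
im=cv2.imread('pics/p_wrist.png')[60:260,220:430]; cv2.imwrite('pics/p_wz.png',cv2.resize(np.clip(im*1.2,0,255).astype(np.uint8),None,fx=3,fy=3,interpolation=cv2.INTER_CUBIC))"
```

```text
t 36.83 pos [641.54 208.47 101.56] yaw 73.07527638440918 tilt 31.388537359901253 dir -15.496926035926666 q [ 0.33  0.61  1.67 -0.68  0.49  1.18] F [ 0.3  -0.45 -1.05] w 77.22337611334845
F in mouth [-0.2  -0.34 -1.12] tilecentre [ -1.23  -0.19 -29.74]
```

View pics/p_wz.png

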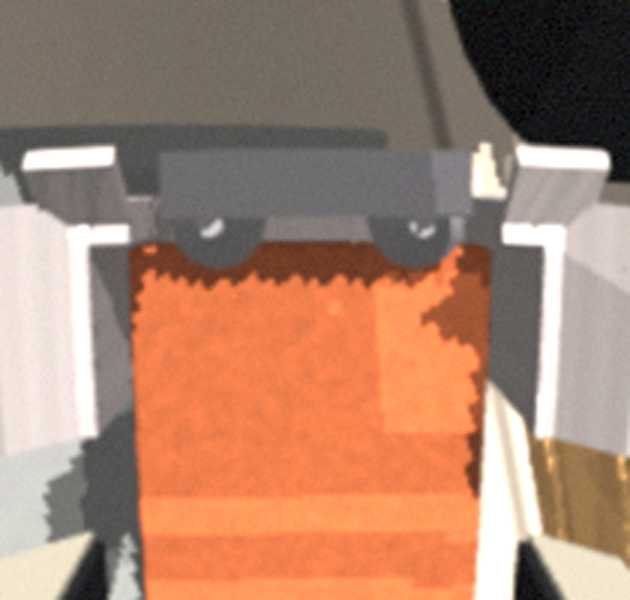

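Emit:
{"method": "play_rows", "body": {
  "moves": [40,0,0,-20,0,40,0,0,-50,0,40,0,0,-85,0,40,0,0,-120,0,40,0,0,-120,0]
}}

```text
time: 37.3
tool_pos: [581.5, 227.3, 210.9]
tcp_rot: [2.586, -0.022, 1.278]
contact_force: [1.0, 1.4, 1.5]
grip_width: 77.3
```

```bash
python3 -c "
from disp import *
f2()
c=cap('wrist'); cv2.imwrite('pics/q_wrist.png',c['color'][:,:,::-1])
im=cv2.imread('pics/q_wrist.png')[60:270,220:430]; cv2.imwrite('pics/q_wz.png',cv2.resize(np.clip(im*1.2,0,255).astype(np.uint8),None,fx=2.8,fy=2.8,interpolation=cv2.INTER_CUBIC))"
```

```text
t 37.3 pos [581.46 227.32 210.86] yaw 73.21969729769317 tilt 31.833665598332757 dir -14.771835846539473 q [ 0.4   0.39  1.69 -0.55  0.67  1.07] F [0.97 1.42 1.51] w 77.28870032143159
F in mouth [1.22 1.65 1.01] tilecentre [ 3.45  0.08 96.34]
```

View pics/q_wz.png

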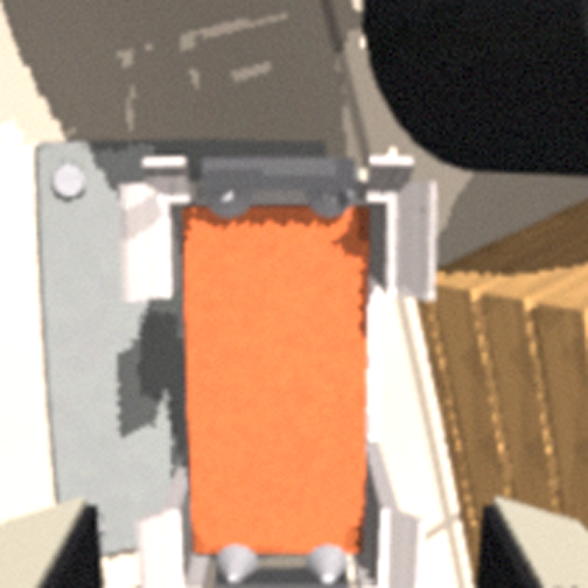

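Emit:
{"method": "play_rows", "body": {
  "moves": [40,0,-20,-40,0,40,0,-20,-60,0,40,0,-20,-60,0,40,0,-20,-60,0]
}}

```text
time: 37.68
tool_pos: [535.2, 239.1, 245.3]
tcp_rot: [2.592, -0.017, 1.277]
contact_force: [0.8, -0.7, 0.1]
grip_width: 77.5
```

```bash
python3 -c "
from disp import *
f2()
c=cap('top'); cv2.imwrite('pics/r_top.png',c['color'][:,:,::-1])
c=cap('scene'); cv2.imwrite('pics/r_scene.png',c['color'][:,:,::-1])"
```

```text
t 37.68 pos [535.23 239.13 245.31] yaw 73.14753620621083 tilt 31.48643880587409 dir -15.305756379029152 q [ 0.47  0.3   1.72 -0.53  0.76  1.09] F [ 0.8  -0.66  0.09] w 77.50405876354361
F in mouth [ 0.86 -0.39 -0.43] tilecentre [-18.83  -2.5  150.78]
```

View pics/r_top.png

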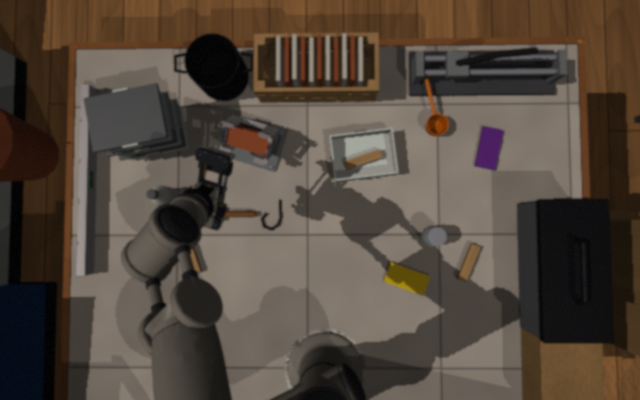

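View pics/r_scene.png

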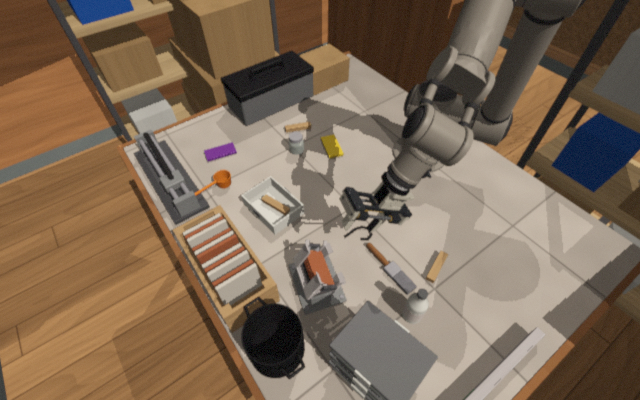

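```bash
python3 -c "
from plant import bot
print(bot.close_job())"
```

```text
the job is handed in; nothing more can be done
None
```

The job is handed in at about 38 s of the 72 s allowed. Both tile strips are snapped down in the dispenser and the batten is in the tub. No verdict was reported.

- **Batten:** the first grasp missed because I lifted before the fingers had closed. That dragged the batten about 24 mm on the bench. The second grasp held at 26 mm, and I laid it in the tub.
- **Tilt:** the moves have no tilt axis, so I tilted the tool about 30° to match the well by pushing against the arm's reach limit in single-row calls. I took the tilt out again against the wrist limit to pick up the second tile. At entry the strips were about 1–2° off the well's axis.
- **Tile strips:** I pressed each one down in the grip rather than with the shut fingers, until the rubber cushion pushed back. Wrist force along the axis peaked at about 13–16 N, against the 40 N limit. I saw no clear force peak when the catches gave way. The first closing on the second tile came down above it, so I reopened, lowered and gripped again.

**Last checks:**
- After each release the wrist view showed the strip lying square and staying down under the catches at both ends.
- By contact height, the upper strip's centre is about 26.5 mm below the mouth plane, roughly 2 mm inside the 24.2 mm limit. My position readings during that press disagreed by about 2 mm, so that margin is the least certain figure.
- The top and scene views show the batten in the tub. The jar, dipper, brush, hook and glue bottle look unmoved where the arm did not hide them.
- The gripper was clear of everything at hand-in.

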